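# Clear the typewriter desk into the roll-top box and put out the lamp

### The arm

A 6-joint arm with a two-finger parallel gripper is mounted at the origin on the work surface. World frame = base frame: x ahead of the robot, y to its left, z up, the work surface at z = 0. Lengths are in mm, angles in rad, forces in N, time in s.
With the tool pointing down it reaches from about 275 to 1000 mm from the base axis. Payload 8.4 kg.
Tool frame: the origin (TCP) lies midway between the tips of the shut fingers; the grasp point (between the pads) lies 19 mm behind it; z points along the fingers, y is the direction in which the jaws open and shut (so a half turn about z gives the same grasp; the last joint's range is limited). The gripper opens to 85 mm and grips with 20 to 120 N. Pads are 22 mm wide; open, the fingers measure 114 mm over their backs; the gripper's body (76 mm by 85 mm) begins 54 mm behind the grasp point. The pads swing forward as they close: fully open they stand 13 mm farther back than shut.
Start: joints at [1.257, 0.353, 1.633, -0, 1.155, -0.002], TCP at [191.731, 594.867, 231.281] pointing down, gripper open.
Joint ranges: [-2.63, 2.63], [-0.92, 2.1], [0.06, 2.66], [-1.3, 4.44], [0, 2.69], [-3.02, 3.02]. Speed limits (rad/s): [2.22, 2.22, 2.79, 3.14, 3.14, 3.14].

### API

Orientations are given as a unit quaternion [w, x, y, z].
In Python, from rig import env, cams, nets gives the robot as it stands.
- The arm moves only by the tool play_rows, never from a script. Its argument "steps" is one flat list of numbers, 7 for each row, row after row: the opening, from 0 (shut) to 1 (fully open), then the shift along the world's x, y, z in cm, then the turn, a rotation vector about the world's x, y, z in rad. In form: [claw, tx, ty, tz, wx, wy, wz, claw, tx, ty, tz, wx, wy, wz, ...]. A call has 1 to 12 rows; each row is the pose to reach, as a shift and turn from the pose commanded when the call began; what a row does not reach only later rows make up. A row lasts 1/12 s, in which the tool goes at most 41.7 mm and 7.16 degrees, less where a joint would pass 70% of its speed; a pose out of reach is approached as far as the arm can. A call with a gripper value outside its range is refused whole. The fingers move at their own pace and stop on an object; "force" is the grip in N (left out, the last holds). Time passes only in rows, so rows that repeat a pose let the fingers close. It gives the time, the measured TCP pose, the force and the opening at its end, in the units of the state.
- env.state(): the state, without advancing time (a new reading comes with each control period).
- cams.snapshot(name): name is "scene" or "top" or "wrist"; returns the picture (384x512x3 uint8, blue, green, red); there is no depth.
- cams.calibration(name): a dict with "fx", "fy", "cx", "cy" (pixels), "view" (4x4, takes a point from world to camera coordinates); the wrist camera has in their place "tool_from_camera" (4x4, takes a point from camera to tool coordinates, whose origin is the TCP and whose axes are the flange's). Camera axes: x right, y up, looking along -z (the intrinsics and any distortion apply to the point x, -y, -z); pixel columns grow to the right and rows downward; lengths in mm; the calibration is good to about 2 mm. A picture is of the moment at which its call begins: read the wrist's pose just before it. calibration takes no time and is no camera call.
- env.job_done(): hands the job in, once; it reports no verdict.
Trained networks look in the newest picture that a camera, given by its name, has taken for a name from the list of things; names that differ only in an ending like _2 or _b are one class to them, and where a whole thing is asked for, a point or a joint stands for the part that bears it (a point fixed in the world has none). Each returns a list of dicts, best first, with "confidence" (0 to 1); they miss things now and then, are a little off and sometimes report something else, mostly with a low value. They report only what shows in the picture. A call takes as long as a camera call.
- nets.trace(label, camera): "pixels" (384x512 bool, what is visible of it) and "bbox" ([centre column, centre row, width, height] in pixels, round what is visible of it).
The state is a dict: "time_s": time; "joint_positions": joint angles; "dq": joint speeds; "joint_torque": joint torques, N m; "eef_pos": TCP position; "eef_rot": TCP orientation; "ft_force": force on the tool from outside, world axes, zero at the start; "wrist_torque": the same for the moment, N m; "finger_gap": opening from 0.0 (shut) to 1.0 (fully open).
Only numpy, scipy, OpenCV 4.12 (cv2) and the standard library are available. Lean on these libraries where they do the work, as an engineer would, in place of code of your own. Each camera call takes 0.05 s, during which the arm holds its last target.

### The job

Close up the typewriter desk for the night: roll the bamboo box's slatted cover right open and put every ink bottle, correction-tape roller and ribbon spool that is out on the desk inside it, the toppled ink bottles standing upright on its floor. Then roll the cover fully shut and, last of all, put out the lamp by pressing the flat key in its foot until you feel about 5 N, never as hard as 25 N. Do not disturb the saucer, the coffee cup or the pencil box.

Things in the scene. Friction and masses are not known exactly. Their poses are not given: they have to be found in the camera images.
- rolltop: bamboo roll-top box fixed on the desk, 314 mm deep (x), 400 wide (y), 187 high, with half-round end walls 12 mm thick. Origin under its centre, at desk height; its front looks along its -x, its z is up. The end walls follow a circle of radius 157 mm about track_axis. A fixed curved shell roofs its back half; with the cover open things go in through the front half, from above and in front.
- box_floor (a point): point on the box's inner floor, 12 mm above the desk, 70 mm in front (-x) of the box's centre, axes as the box's. In the box's frame the floor reaches from the front sill (x -144 mm; sill 10 mm thick, 30 mm high) to an upright inner back (x +84) and from y -188 to +188. With the cover open, x below -16 mm is open to the sky.
- track_axis (a point): axis of the cover's circular track, at the box's centre 30 mm above the desk; the axis runs along the box's y.
- cover (a joint): turn of the slatted tambour cover along its track about track_axis, in rad: 0 fully shut (leading rail down on the sill), growing as it rolls up and back, 1.46 fully open (leading rail at the top). Slats lie between radius 141 and 149 mm. It stays wherever it is left; 1 to 5 N at the knob move it. It may start ajar by up to 0.35.
- cover_knob (a point): centre of the bamboo knob's head, at mid-width of the leading rail: head 28 mm in diameter, 18 mm long along the radius, neck 14 mm thick. It is 185 mm from the track's axis, 36 mm out from the slats, at the angle A = 0.12 rad + cover (box frame: x = -0.185 cos A, y = 0, z = 0.030 + 0.185 sin A). Lead it along this arc to roll the cover.
- lamp: chrome desk lamp, fixed: a flat foot 130 mm (x) by 170 mm (y), 16 mm high; origin under the foot's centre. Its post stands 45 mm towards +x of the origin and leans away to +x, 260 mm high, the second arm and shade further off to -y.
- lamp_key: flat black membrane key, 32 x 32 mm, in the lamp's foot 38 mm towards the robot (-x) of the foot's centre; origin under its centre. It gives barely 1.5 mm (about 6 N per mm), then stops hard; a push of 3 N or more with the fingertips for 0.2 s switches the lamp off; 25 N would break it.
- key_top (a point): centre of the key's top face, 19.5 mm above the desk.
- bottle_a_mid (a point): toppled square dark ink bottle, paper band, black cap, 120 g: body 38 x 38 mm, 50 long, 69 with its 25 mm wide cap. Point: centre of the body, 25 mm from the foot. x runs from foot to cap: level at first, cap pointing to the robot or to its right, point 19 mm up; upright, x is up, point 25 mm above its support. Let go leaning under 20 deg it settles upright. May be absent.
- bottle_b_mid (a point): a second bottle, the same as bottle_a in every way. May be absent.
- roller_a_mid (a point): grey plastic correction-tape roller lying flat, 40 g, 18 mm high, 86 mm long with its nose: a body 62 mm long (x) and 36 mm wide (y), from which a nose 20 mm wide runs on to 55 mm from this point along +x. This point is the centre of the body (not counting the nose), 9 mm above what it lies on. May be absent.
- roller_b_mid (a point): a second roller, the same as roller_a. May be absent.
- spool_a_mid (a point): typewriter ribbon spool lying flat: a steel disc 52 mm in diameter and 18 mm high, 50 g. This point is its centre, 9 mm above what it lies on. May be absent.
- spool_b_mid (a point): a second spool, the same as spool_a. May be absent.
- saucer: white ceramic saucer, 130 mm across, 18 mm high, at the right edge of the work; origin under its centre. Leave alone.
- espresso_cup: small white coffee cup with a handle, 60 mm across, 55 mm high; origin under its centre. Leave alone.
- pencil_box: flat bamboo pencil box with a sliding lid, 205 x 62 mm, 33 mm high, left of the roll-top box; origin under its centre. Leave alone.

How it is judged (in metres and radians):
On the way, in this order (a step that is already met when the one before it is completed fails the run):
1. the cover is rolled right open (value of joint cover above 1.3 rad), for 0.2 s.
2. everything that was out is in the box, the bottles standing (x of bottle_a_mid in the frame of rolltop between -0.145 and 0.085 m and y of bottle_a_mid in the frame of rolltop between -0.188 and 0.188 m and z of bottle_a_mid in the frame of rolltop between 0 and 0.12 m and angle between each of bottle_a_mid, bottle_b_mid's own x axis and vertical below 0.2 rad and x of bottle_b_mid in the frame of rolltop between -0.145 and 0.085 m and y of bottle_b_mid in the frame of rolltop between -0.188 and 0.188 m and z of bottle_b_mid in the frame of rolltop between 0 and 0.12 m and x of roller_a_mid in the frame of rolltop between -0.145 and 0.085 m and y of roller_a_mid in the frame of rolltop between -0.188 and 0.188 m and z of roller_a_mid in the frame of rolltop between 0 and 0.12 m and x of roller_b_mid in the frame of rolltop between -0.145 and 0.085 m and y of roller_b_mid in the frame of rolltop between -0.188 and 0.188 m and z of roller_b_mid in the frame of rolltop between 0 and 0.12 m and x of spool_a_mid in the frame of rolltop between -0.145 and 0.085 m and y of spool_a_mid in the frame of rolltop between -0.188 and 0.188 m and z of spool_a_mid in the frame of rolltop between 0 and 0.12 m and x of spool_b_mid in the frame of rolltop between -0.145 and 0.085 m and y of spool_b_mid in the frame of rolltop between -0.188 and 0.188 m and z of spool_b_mid in the frame of rolltop between 0 and 0.12 m), for 0.3 s.
3. the cover is rolled fully shut (value of joint cover below 0.04 rad), for 0.2 s.
4. the lamp key is pressed with at least 3 N (contact force between lamp_key and the fingers above 3 N), for 0.2 s.
At the end, for the whole second after the job is handed in: Every bottle, roller and spool that was present lies inside the roll-top box (its centre between sill and inner back, between the end walls and less than 120 mm up), the bottles upright within 0.2 rad, cap up, and the cover is shut to within 0.04 rad, after the lamp key was pressed last (all of step 2 and value of joint cover below 0.04 rad); the robot touches nothing.
It fails at once if the key is pressed with more than 25 N (contact force between lamp_key and anything else above 25 N).
It fails at once if the saucer is pushed more than 30 mm (distance of saucer from where it was at the start of the episode above 0.03 m).
It fails at once if the coffee cup is pushed more than 30 mm (distance of espresso_cup from where it was at the start of the episode above 0.03 m).
It fails at once if the pencil box is pushed more than 30 mm (distance of pencil_box from where it was at the start of the episode above 0.03 m).
Of bottle_a, bottle_b only 1 to 2 are there at a start; the rules pass over those that are not, and their reading is None.
Of roller_a, roller_b, spool_a, spool_b only 2 to 3 are there at a start; the rules pass over those that are not, and their reading is None.
At some moment in a run one of roller_a, roller_b, spool_a, spool_b may be knocked a few centimetres aside while the robot is not near it.
Once in a run the grip may slacken for a moment while it holds something.
It also fails if it takes over 210 s, if anything falls off the work surface, if the arm or the gripper's body presses on something with over 40 N, if the wrist force passes 120 N, or if a joint passes its speed limit or range.

## Working session

There is one attempt and no reset: what is moved stays moved. The work goes in short steps, Python scripts to look and compute and a tool call to move; the robot and the scene stay as the last step left them, time stands still between calls to the robot, and variables do not carry over. Pictures are saved under pics/ and viewed, and the job is handed in when it is done.

Besides the shell and the picture viewer there is one more tool, called after ">>>" in YAML: its name, and indented under it one key for each argument. play_rows: Moves the arm, as the interface text tells. Its arguments: {"type":"object","properties":{"steps":{"type":"array"},"force":{"type":"number"}},"required":["steps"]}

```bash
ls; mkdir -p pics
cat > h.py <<'E'
import numpy as np,cv2
from rig import env,cams,nets
def snap(n,name):
    im=cams.snapshot(n); cv2.imwrite('pics/'+name+'.png',im); return im
E
python3 - <<'E'
from h import *
s=env.state(); print(s)
for n in ['scene','top','wrist']:
    snap(n,n+'0'); print(n,cams.calibration(n))
E
```

```text
pics
{'time_s': 0.0, 'joint_positions': array([ 1.25661012e+00,  3.53635836e-01,  1.63412412e+00, -4.27419998e-05,
        1.15522868e+00, -2.42806379e-03]), 'dq': array([ 0.00096191,  0.00132439, -0.0010165 ,  0.00183478, -0.00108557,
        0.00155169]), 'joint_torque': array([ 2.05238146e-03, -6.05244756e+01, -3.42078638e+01,  1.79109074e-04,
        9.18795413e-03,  6.14185115e-05]), 'eef_pos': array([191.5891384 , 594.40702558, 230.57366908]), 'eef_rot': array([-9.07343553e-05,  1.55239998e-01,  9.87876539e-01, -6.92344200e-04]), 'ft_force': array([-0.03137179, -0.69320417,  0.52489607]), 'wrist_torque': array([-0.05020824,  0.03544795,  0.02679132]), 'finger_gap': 1.0004162331352133}
scene {'fx': 390.93716833031215, 'fy': 390.93716833031215, 'cx': 254.2176124304958, 'cy': 192.19418898816343, 'view': array([[ 2.50769156e-01, -9.68046273e-01, -1.11520663e-03,
        -1.50011655e+02],
       [ 9.08975063e-01,  2.35070377e-01,  3.44247372e-01,
        -5.16613360e+02],
       [-3.32985233e-01, -8.73403181e-02,  9.38878322e-01,
        -1.04665727e+03],
       [ 0.00000000e+00,  0
[... 289 characters left out ...]
19769974e-02,  1.70366329e-01,
        -5.29128631e+02],
       [-1.70326230e-01, -4.29939360e-03,  9.85378349e-01,
        -1.44895530e+03],
       [ 0.00000000e+00,  0.00000000e+00,  0.00000000e+00,
         1.00000000e+00]])}
wrist {'fx': 330.40710417324436, 'fy': 330.40710417324436, 'cx': 254.7265787998203, 'cy': 187.03245695411198, 'tool_from_camera': array([[ 8.53418123e-04,  9.53545565e-01,  3.01247616e-01,
         7.75936005e+01],
       [ 9.99999271e-01, -5.56564046e-04, -1.07123943e-03,
        -4.93645740e-01],
       [-8.53812012e-04,  3.01248311e-01, -9.53545346e-01,
        -1.43030495e+02],
       [ 0.00000000e+00,  0.00000000e+00,  0.00000000e+00,
         1.00000000e+00]])}
```

View pics/scene0.png

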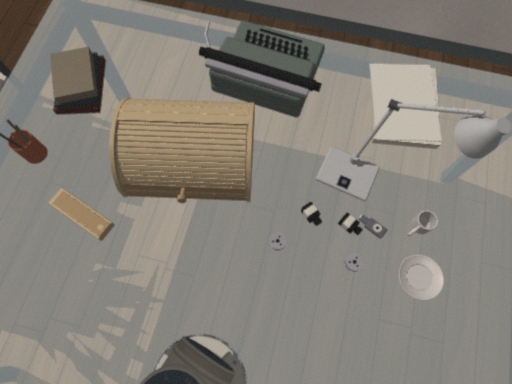

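View pics/top0.png

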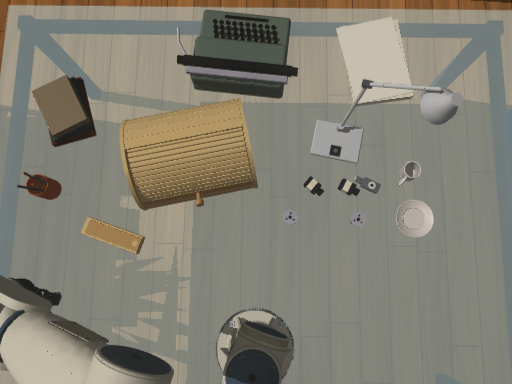

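View pics/wrist0.png

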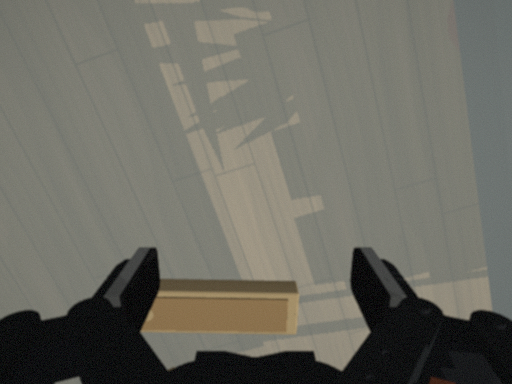

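```bash
cat >> h.py <<'E'
def ray(cam,u,v):
    c=cams.calibration(cam)
    d=np.array([(u-c['cx'])/c['fx'],-(v-c['cy'])/c['fy'],-1.0])
    if cam=='wrist':
        from scipy.spatial.transform import Rotation as R
        s=env.state(); q=s['eef_rot']; Rw=R.from_quat([q[1],q[2],q[3],q[0]]).as_matrix()
        T=c['tool_from_camera']
        return Rw@T[:3,3]+s['eef_pos'], Rw@T[:3,:3]@d
    V=c['view'];R_=V[:3,:3];o=-R_.T@V[:3,3]
    return o,R_.T@d
def px2w(cam,u,v,z):
    o,d=ray(cam,u,v); return o+d*(z-o[2])/d[2]
def w2px(cam,p):
    c=cams.calibration(cam)
    if cam=='wrist':
        from scipy.spatial.transform import Rotation as R
        s=env.state(); q=s['eef_rot']; Rw=R.from_quat([q[1],q[2],q[3],q[0]]).as_matrix()
        T=c['tool_from_camera']
        x=T[:3,:3].T@(Rw.T@(np.array(p)-s['eef_pos'])-T[:3,3])
    else:
        V=c['view'];x=V[:3,:3]@np.array(p)+V[:3,3]
    return np.array([c['cx']+c['fx']*x[0]/-x[2], c['cy']+c['fy']*-x[1]/-x[2]])
E
python3 - <<'E'
from h import *
import pickle
Z={'rolltop':0,'cover_knob':80,'lamp':16,'lamp_key':19,'bottle_a':19,'roller_a':9,'spool_a':9,'saucer':9,'espresso_cup':30,'pencil_box':33}
M={}
for cam in ['top','scene']:
    im=cams.snapshot(cam)
    for l in Z:
        r=nets.trace(l,cam)
        for x in r[:4]:
            m=x['pixels'];v,u=np.nonzero(m)
            if len(u)==0: continue
            rr=cv2.minAreaRect(np.c_[u,v].astype(np.float32))
            print(cam,l,round(x['confidence'],2),np.round(x['bbox'],1),len(u),'cen',u.mean().round(1),v.mean().round(1),'w',px2w(cam,u.mean(),v.mean(),Z[l]).round(0),'rect',np.round(rr[1],0),round(rr[2]))
        M[cam,l]=r
    pickle.dump(M,open('m.pkl','wb'))
for cam,(x0,y0,x1,y1) in {'top':(270,110,450,245),'scene':(260,140,450,305)}.items():
    im=cv2.imread(f'pics/{cam}0.png')[y0:y1,x0:x1]
    cv2.imwrite(f'pics/{cam}0z.png',cv2.resize(im,None,fx=4,fy=4,interpolation=cv2.INTER_CUBIC)[:600,:800])
E
```

```text
top rolltop 0.88 [189.5 155.4 138.7 114.5] 11466 cen 187.4 154.6 w [652. 246.   0.] rect [ 99. 128.] 79
top rolltop 0.44 [349.4 188.4  21.7  14.9] 229 cen 348.1 187.4 w [ 540. -320.    0.] rect [21. 13.] 27
top cover_knob 0.7 [190.4 166.7 128.2  78.6] 6847 cen 189.9 166.4 w [591. 221.  80.] rect [ 71. 119.] 79
top lamp 0.73 [385.9 121.2 154.5  88.4] 3479 cen 378.7 121.1 w [ 778. -430.   16.] rect [ 73. 162.] 65
top lamp 0.63 [189.3 153.6 138.1 115.7] 11712 cen 187.5 154.4 w [648. 242.  16.] rect [ 99. 131.] 79Traceback (most recent call last):
  File "<stdin>", line 8, in <module>
ValueError: it knows: bottle_a_mid, bottle_b_mid, box_floor, cover, cover_knob, espresso_cup, key_top, lamp, lamp_key, pencil_box, roller_a_mid, roller_b_mid, rolltop, saucer, spool_a_mid, spool_b_mid, track_axis
```

Run:
```python
from h import *
import pickle
Z={'rolltop':0,'lamp_key':19,'bottle_a_mid':19,'roller_a_mid':9,'spool_a_mid':9,'saucer':9,'espresso_cup':30,'pencil_box':33}
M={}
for cam in ['top','scene']:
    im=cams.snapshot(cam)
    for l in Z:
        r=nets.trace(l,cam)
        for x in r[:4]:
            m=x['pixels'];v,u=np.nonzero(m)
            if len(u)==0: continue
            rr=cv2.minAreaRect(np.c_[u,v].astype(np.float32))
            print(cam,l,round(x['confidence'],2),np.round(x['bbox'],1),len(u),'cen',u.mean().round(1),v.mean().round(1),'w',px2w(cam,u.mean(),v.mean(),Z[l]).round(0),'rect',np.round(rr[1],0),round(rr[2]))
        M[cam,l]=r
    pickle.dump(M,open('m.pkl','wb'))
for cam,(x0,y0,x1,y1) in {'top':(270,110,450,245),'scene':(260,140,450,290)}.items():
    im=cv2.imread(f'pics/{cam}0.png')[y0:y1,x0:x1]
    cv2.imwrite(f'pics/{cam}0z.png',cv2.resize(im,None,fx=4,fy=4,interpolation=cv2.INTER_CUBIC)[:600,:800])
for cam,(x0,y0,x1,y1) in {'top':(110,90,270,225),'scene':(100,80,270,220)}.items():
    im=cv2.imread(f'pics/{cam}0.png')[y0:y1,x0:x1]
    cv2.imwrite(f'pics/{cam}0b.png',cv2.resize(im,None,fx=4,fy=4,interpolation=cv2.INTER_CUBIC)[:600,:800])
```

```text
top rolltop 0.7 [188.4 153.8 136.9 115.1] 11377 cen 187.4 154.4 w [652. 246.   0.] rect [ 98. 129.] 79
top lamp_key 0.62 [387.8 121.4 156.   85.2] 3212 cen 378.9 121.6 w [ 775. -430.   19.] rect [ 71. 160.] 66
top lamp_key 0.4 [334.1 150.8  10.6   6.5] 83 cen 335.2 150.3 w [ 668. -274.   19.] rect [9. 9.] 90
top lamp_key 0.23 [314.3 184.4  18.2  18.1] 199 cen 313.6 186.8 w [ 538. -198.   19.] rect [19. 12.] 45
top bottle_a_mid 0.71 [314.2 184.2  19.3  19.9] 215 cen 312.7 186.0 w [ 541. -195.   19.] rect [20. 13.] 45
top roller_a_mid 0.63 [366.9 184.8  28.7  21.1] 253 cen 367.3 184.0 w [ 552. -385.    9.] rect [27. 11.] 24
top roller_a_mid 0.19 [188.7 165.7 125.4  80.5] 6854 cen 190.4 166.3 w [607. 232.   9.] rect [ 70. 119.] 79
top spool_a_mid 0.72 [388.6 121.9 155.1  85.8] 3528 cen 379.2 120.6 w [ 782. -434.    9.] rect [ 73. 163.] 66
top spool_a_mid 0.48 [289.9 217.8  14.3  15.1] 148 cen 289.6 217.0 w [ 433. -116.    9.] rect [12. 13.] 90
top spool_a_mid 0.33 [333.6 152.1   7.1   5.1] 69 cen 335.1 150.2 w [ 671. -275.    9.] rect [8. 8.] 90
top saucer 0.71 [416.2 219.2  37.8  39.7]
[... 744 characters left out ...]
cen 311.0 213.6 w [ 539. -194.   19.] rect [22. 13.] 56
scene roller_a_mid 0.62 [372.1 228.3  28.1  19.7] 313 cen 372.7 226.2 w [ 551. -384.    9.] rect [31. 12.] 39
scene spool_a_mid 0.47 [278.5 241.4  18.   20.1] 272 cen 277.5 241.1 w [ 433. -115.    9.] rect [18. 17.] 90
scene saucer 0.87 [422.5 277.1  42.7  47.7] 1554 cen 421.0 276.8 w [ 435. -543.    9.] rect [47. 41.] 45
scene espresso_cup 0.6 [423.8 224.9  29.2  23. ] 502 cen 423.3 222.7 w [ 592. -524.   30.] rect [21. 33.] 63
scene pencil_box 0.85 [ 83.  212.6  62.9  45.9] 1275 cen 81.8 214.1 w [361. 475.  33.] rect [65. 21.] 34
scene pencil_box 0.5 [181.9 150.2 145.  109.5] 13754 cen 182.6 149.0 w [644. 249.  33.] rect [144. 103.] 2
```

View pics/top0z.png

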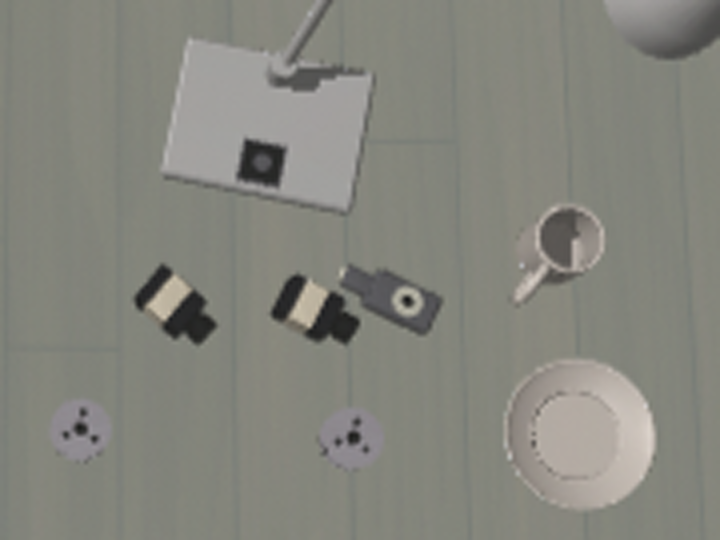

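View pics/top0b.png

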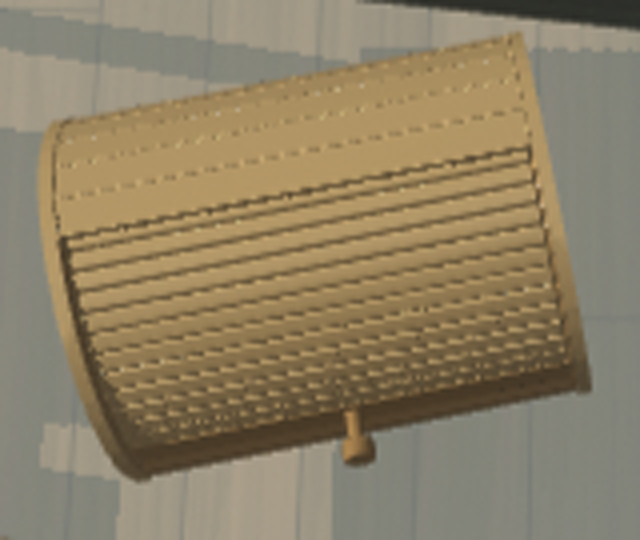

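View pics/scene0b.png

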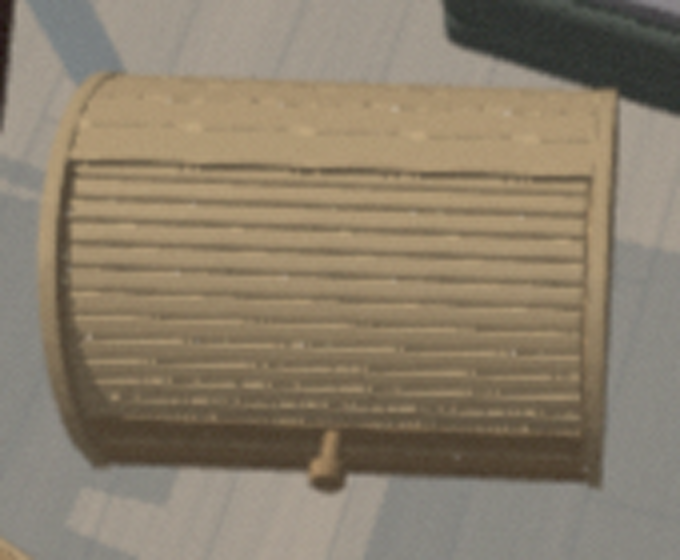

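View pics/scene0z.png

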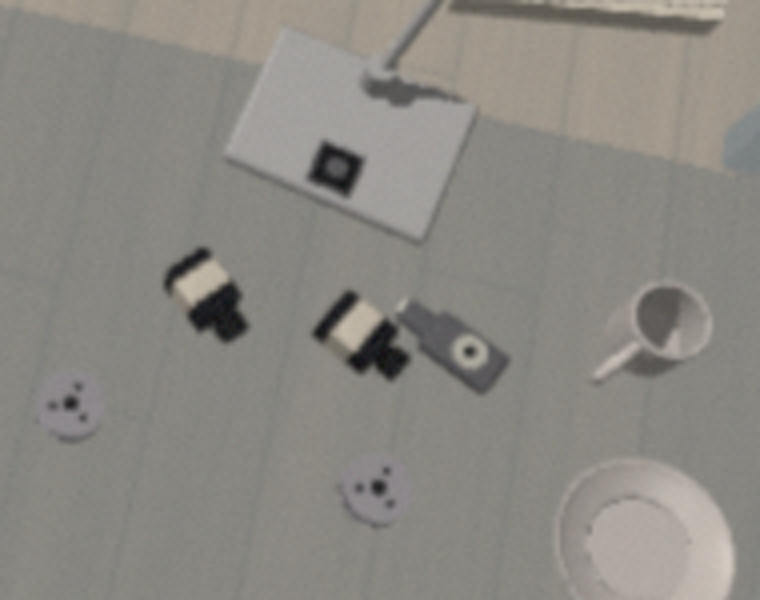

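```bash
cat > box.py <<'E'
from h import *
import pickle
from scipy.optimize import minimize
M=pickle.load(open('m.pkl','rb'))
th=np.linspace(0,np.pi,25)
prof=[(-157,0),(157,0)]+[(-157*np.cos(t),30+157*np.sin(t)) for t in th]
P=np.array([(x,y,z) for x,z in prof for y in(-200,200)])
def tf(p,b):
    c,s=np.cos(b[2]),np.sin(b[2]);p=np.atleast_2d(p)
    return np.c_[b[0]+c*p[:,0]-s*p[:,1],b[1]+s*p[:,0]+c*p[:,1],p[:,2]]
def cost(b):
    t=0
    for cam in('top','scene'):
        m=M[cam,'rolltop'][0]['pixels'].astype(np.uint8)
        q=np.array([w2px(cam,p) for p in tf(P,b)],np.float32)
        h=cv2.convexHull(q);S=8
        a=np.zeros((384,512),np.uint8);cv2.fillPoly(a,[np.round(h*16).astype(np.int32)],1,shift=4)
        t+=1-(a&m).sum()/(a|m).sum()
    return t
if __name__=='__main__':
    best=None
    for x0 in([650,240,0.2],[650,250,-0.2],[650,240,.1]):
        r=minimize(cost,x0,method='Nelder-Mead',options=dict(initial_simplex=np.array([x0,[x0[0]+20,x0[1],x0[2]],[x0[0],x0[1]+20,x0[2]],[x0[0],x0[1],x0[2]+.1]]),xatol=.1,fatol=1e-5))
        print(r.x,r.fun)
        if best is None or r.fun<best.fun: best=r
    b=best.x
    for cam,k in(('top',(199.5,202)),('scene',(181.5,198.7))):
        for cov in(0,.1,.2,.3,.4):
            A=.12+cov
            print(cam,cov,w2px(cam,tf([-185*np.cos(A),0,30+185*np.sin(A)],b)[0]),k)
        im=cv2.imread(f'pics/{cam}0.png')
        q=np.array([w2px(cam,p) for p in tf(P,b)],np.float32)
        cv2.polylines(im,[cv2.convexHull(q).astype(np.int32)],1,(0,0,255),1)
        for x in M[cam,'rolltop'][:1]:
            c,_=cv2.findContours(x['pixels'].astype(np.uint8),0,2);cv2.drawContours(im,c,-1,(0,255,0),1)
        cv2.imwrite(f'pics/{cam}fit.png',cv2.resize(im[80:230,90:290],None,fx=4,fy=4))
E
python3 box.py
```

```text
Traceback (most recent call last):
  File "box.py", line 23, in <module>
    r=minimize(cost,x0,method='Nelder-Mead',options=dict(initial_simplex=np.array([x0,[x0[0]+20,x0[1],x0[2]],[x0[0],x0[1]+20,x0[2]],[x0[0],x0[1],x0[2]+.1]]),xatol=.1,fatol=1e-5))
  File "box.py", line 15, in cost
    q=np.array([w2px(cam,p) for p in tf(P,b)],np.float32)
                ~~~~^^^^^^^
  File "h.py", line 18, in w2px
    c=cams.calibration(cam)
ValueError: time passes only in moves, steps and waits
```

```bash
python3 - <<'E'
s=open('h.py').read()
s=s.replace("def snap","_C={}\ndef cal(n):\n    if n not in _C: _C[n]=cams.calibration(n)\n    return _C[n]\ndef snap",1).replace("c=cams.calibration(cam)","c=cal(cam)")
open('h.py','w').write(s)
E
python3 box.py
```

```text
[6.48600618e+02 2.24609901e+02 2.16610712e-01] 0.07306528423589576
[6.48510726e+02 2.24230265e+02 1.97694905e-01] 0.07075572740909541
[6.48046801e+02 2.24425927e+02 2.17502797e-01] 0.07271275936515154
top 0 [199.6601815  204.15972572] (199.5, 202)
top 0.1 [198.73682031 202.50739878] (199.5, 202)
top 0.2 [197.72078755 200.2956785 ] (199.5, 202)
top 0.3 [196.62083369 197.53108237] (199.5, 202)
top 0.4 [195.44751972 194.22867573] (199.5, 202)
scene 0 [182.46942855 201.76667109] (181.5, 198.7)
scene 0.1 [181.52463893 198.78085053] (181.5, 198.7)
scene 0.2 [180.65247963 195.17505782] (181.5, 198.7)
scene 0.3 [179.8672303  190.97155425] (181.5, 198.7)
scene 0.4 [179.18269852 186.20457593] (181.5, 198.7)
```

View pics/topfit.png

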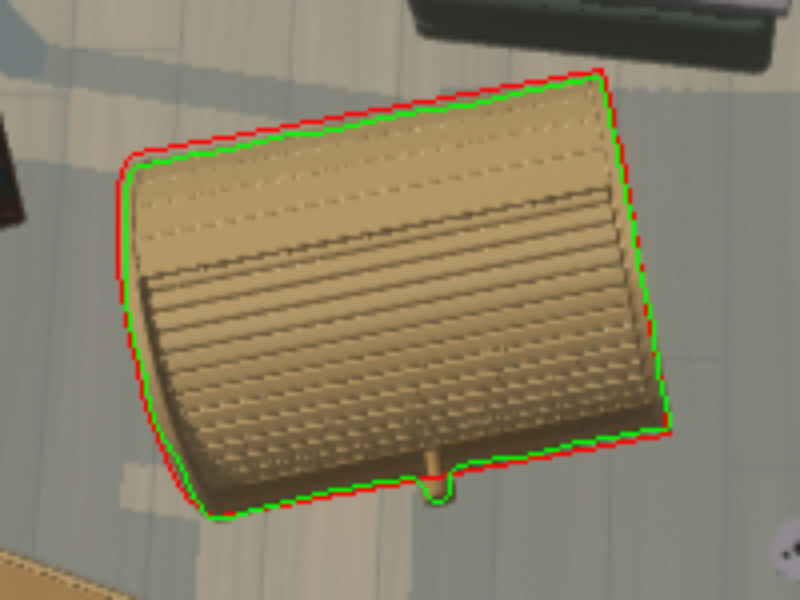

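View pics/scenefit.png

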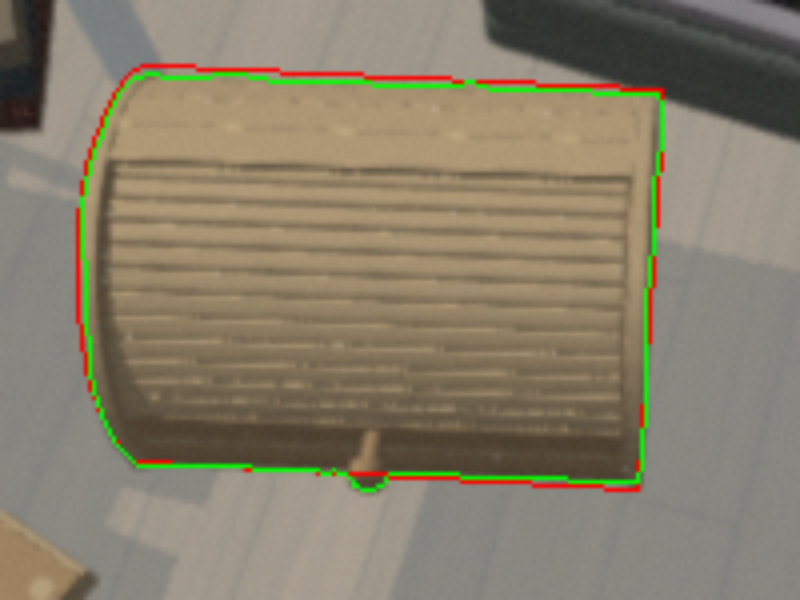

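```bash
cat >> h.py <<'E'
from scipy.spatial.transform import Rotation as R
BOX=np.array([647.,224.,0.20])
def bx(p,b=None):
    b=BOX if b is None else b
    c,s=np.cos(b[2]),np.sin(b[2]);p=np.array(p,float)
    return np.array([b[0]+c*p[0]-s*p[1],b[1]+s*p[0]+c*p[1],p[2]])
def bd(p):
    c,s=np.cos(BOX[2]),np.sin(BOX[2]);return np.array([c*p[0]-s*p[1],s*p[0]+c*p[1],p[2]])
def cur():
    s=env.state();q=s['eef_rot'];return s,R.from_quat([q[1],q[2],q[3],q[0]])
def rot(z,j):
    z=np.array(z,float);z/=np.linalg.norm(z);j=np.array(j,float);j-=z*(z@j);j/=np.linalg.norm(j)
    return R.from_matrix(np.c_[np.cross(j,z),j,z])
def goto(pos,z,j,grasp=True,frm=None):
    """print shift(cm), rotvec for both jaw signs; pos = grasp point if grasp else TCP. frm=(tcp,R)"""
    if frm is None:
        s,Rc=cur();p0=s['eef_pos']
    else: p0,Rc=frm
    out=[]
    for sg in(1,-1):
        Rt=rot(z,sg*np.array(j,float))
        t=np.array(pos,float)+(19*Rt.as_matrix()[:,2] if grasp else 0)
        rv=(Rt*Rc.inv()).as_rotvec()
        print('sg',sg,'shift cm',np.round((t-p0)/10,2),'rv',np.round(rv,3),'ang',round(np.linalg.norm(rv),2),'tcp',t.round(1))
        out.append((t,Rt))
    return out
E
python3 - <<'E'
from h import *
# yaw from front bottom corners
for cam,a,b in(('top',(142,209.5),(257.5,187.5)),('scene',(124.5,196.25),(249.5,202))):
    A=px2w(cam,*a,0);B=px2w(cam,*b,0);d=A-B;print(cam,A.round(),B.round(),np.linalg.norm(d).round(),np.arctan2(-d[0],d[1]))
# back top edge / shell edge line 
k1,k2=ray('top',199.5,202),ray('scene',181.5,198.7)
A_=np.c_[k1[1],-k2[1]];t=np.linalg.lstsq(A_,k2[0]-k1[0],rcond=None)[0];print('knob',k1[0]+t[0]*k1[1],k2[0]+t[1]*k2[1])
s,Rc=cur();print(s['time_s'])
k=bx([-185*np.cos(.21),0,30+185*np.sin(.21)]);print(k)
goto(k+[0,0,120]-60*bd([1,0,0]),bd([np.sin(.4),0,-np.cos(.4)]),bd([0,1,0]))
E
```

```text
top [454. 395.   0.] [536.  -4.   0.] 407.0 0.2031529777269424
scene [455. 385.   0.] [535.  -1.   0.] 394.0 0.20459877350451894
knob [472.80703487 185.87598096  73.32194747] [470.84650933 188.08215703  73.37445886]
1.3
[469.67094885 188.05362174  68.56508147]
sg 1 shift cm [ 22.64 -41.73  -6.02] rv [-0.023 -0.404  0.505] ang 0.65 tcp [418.1 177.6 171.1]
sg -1 shift cm [ 22.64 -41.73  -6.02] rv [ 0.541 -0.03  -2.584] ang 2.64 tcp [418.1 177.6 171.1]
```

>>> play_rows:
  steps: [0.6, 22.6, -41.7, -4, -0.023, -0.404, 0.505, 0.6, 22.6, -41.7, -4, -0.023, -0.404, 0.505, 0.6, 22.6, -41.7, -6, -0.023, -0.404, 0.505, 0.6, 22.6, -41.7, -6, -0.023, -0.404, 0.505, 0.6, 22.6, -41.7, -6, -0.023, -0.404, 0.505, 0.6, 22.6, -41.7, -6, -0.023, -0.404, 0.505, 0.6, 22.6, -41.7, -6, -0.023, -0.404, 0.505, 0.6, 22.6, -41.7, -6, -0.023, -0.404, 0.505, 0.6, 22.6, -41.7, -6, -0.023, -0.404, 0.505, 0.6, 22.6, -41.7, -6, -0.023, -0.404, 0.505, 0.6, 22.6, -41.7, -6, -0.023, -0.404, 0.505, 0.6, 22.6, -41.7, -6, -0.023, -0.404, 0.505]
  force: 25

```text
time_s: 2.3
eef_pos: [418.6, 174.5, 171.1]
eef_rot: [0.198, -0.097, 0.975, 0.019]
ft_force: [0.3, -0.3, -0.5]
finger_gap: 0.6
```

Run:
```python
from h import *
im=snap('wrist','w1');s,_=cur();print(s)
k=bx([-185*np.cos(.22),0,30+185*np.sin(.22)]);print(w2px('wrist',k))
goto(k,bd([np.sin(.4),0,-np.cos(.4)]),bd([0,1,0]))
```

```text
{'time_s': 2.35, 'joint_positions': array([ 0.46973726, -0.00490968,  2.31309142, -0.24201626,  0.45881655,
       -1.101974  ]), 'dq': array([ 0.09488898, -0.00094851, -0.01426756, -0.07838038,  0.04373236,
        0.2311668 ]), 'joint_torque': array([ -0.3825856 , -29.39789951, -28.77712727,  -0.24400706,
        -2.34905295,   0.2115911 ]), 'eef_pos': array([418.9533292 , 173.56419857, 170.78316837]), 'eef_rot': array([ 0.19772891, -0.09682703,  0.97528224,  0.01877112]), 'ft_force': array([-1.55331577,  0.58120081,  0.10811679]), 'wrist_torque': array([ 0.00892437,  0.21725819, -0.0137402 ]), 'finger_gap': 0.5989477929827219}
[260.00296538 194.22673486]
sg 1 shift cm [  5.84   1.6  -11.79] rv [0.002 0.    0.002] ang 0.0 tcp [477.3 189.6  52.9]
sg -1 shift cm [  5.84   1.6  -11.79] rv [ 1.199  0.239 -2.892] ang 3.14 tcp [477.3 189.6  52.9]
```

View pics/w1.png

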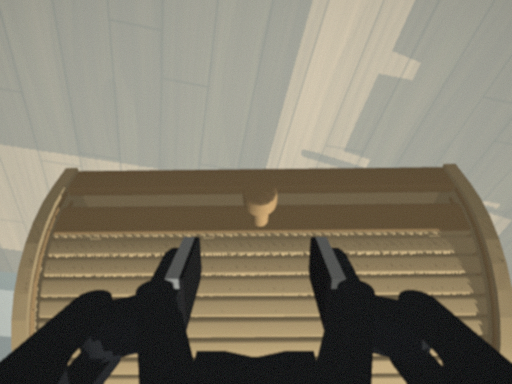

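>>> play_rows:
  steps: [0.6, 1.5, 0.5, -4, 0, 0, 0, 0.6, 3, 1, -7, 0, 0, 0, 0.6, 4.5, 1.3, -9, 0, 0, 0, 0.6, 5.8, 1.6, -11.8, 0, 0, 0, 0.6, 5.8, 1.6, -11.8, 0, 0, 0, 0.6, 5.8, 1.6, -11.8, 0, 0, 0, 0, 5.8, 1.6, -11.8, 0, 0, 0, 0, 5.8, 1.6, -11.8, 0, 0, 0, 0, 5.8, 1.6, -11.8, 0, 0, 0, 0, 5.8, 1.6, -11.8, 0, 0, 0, 0, 5.8, 1.6, -11.8, 0, 0, 0, 0, 5.8, 1.6, -11.8, 0, 0, 0]
  force: 25

```text
time_s: 3.35
eef_pos: [475.5, 190.3, 54.8]
eef_rot: [0.197, -0.096, 0.975, 0.017]
ft_force: [13.8, -24.1, -4.8]
finger_gap: 0.314
```

Run:
```python
from h import *
im=snap('wrist','w2');s,_=cur();print(s['eef_pos'],s['finger_gap'],s['ft_force'])
k=bx([-185*np.cos(.22),0,30+185*np.sin(.22)])
z=bd([np.sin(.4),0,-np.cos(.4)])
for c in np.linspace(.1,1.47,12):
    A=.12+c; q=bx([-185*np.cos(A),0,30+185*np.sin(A)])
    print(np.round((q-k)/10,2))
```

```text
[475.52205825 190.27356032  54.77520731] 0.30967993269925054 [ 13.35297074 -24.69938864  -5.75643463]
[0. 0. 0.]
[0.63 0.13 2.21]
[1.52 0.31 4.33]
[2.67 0.54 6.31]
[4.04 0.82 8.14]
[5.63 1.14 9.77]
[ 7.4   1.5  11.19]
[ 9.34  1.89 12.38]
[11.4   2.31 13.31]
[13.56  2.75 13.98]
[15.79  3.2  14.36]
[18.04  3.66 14.46]
```

View pics/w2.png

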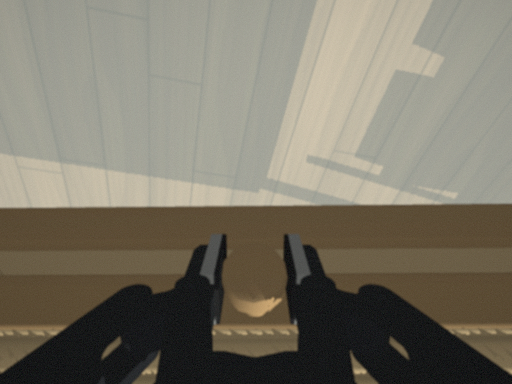

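>>> play_rows:
  steps: [0, 0, -0.4, 0, 0, 0, 0, 0, 0, -0.4, 0, 0, 0, 0, 0, 0.3, -0.34, 1.1, 0, 0, 0, 0, 0.6, -0.27, 2.2, 0, 0, 0, 0, 1.05, -0.18, 3.3, 0, 0, 0, 0, 1.5, -0.1, 4.3, 0, 0, 0, 0, 2.1, 0.02, 5.3, 0, 0, 0, 0, 2.7, 0.14, 6.3, 0, 0, 0, 0, 3.35, 0.28, 7.25, 0, 0, 0, 0, 4.05, 0.42, 8.15, 0, 0, 0, 0, 4.8, 0.58, 9, 0, 0, 0, 0, 5.6, 0.74, 9.77, 0, 0, 0]

```text
time_s: 4.4
eef_pos: [530.7, 201.7, 152.4]
eef_rot: [0.198, -0.098, 0.975, 0.02]
ft_force: [-4.4, 5.5, -3.1]
finger_gap: 0.315
```

>>> play_rows:
  steps: [0, 0.9, 0.18, 0.75, 0, 0, 0, 0, 1.8, 0.36, 1.42, 0, 0, 0, 0, 2.75, 0.55, 2.05, 0, 0, 0, 0, 3.75, 0.75, 2.6, 0, 0, 0, 0, 4.75, 0.96, 3.1, 0, 0, 0, 0, 5.8, 1.17, 3.54, 0, 0, 0, 0, 6.9, 1.4, 3.9, 0, 0, 0, 0, 8, 1.62, 4.2, 0, 0, 0, 0, 9.1, 1.85, 4.42, 0, 0, 0, 0, 10.2, 2.08, 4.6, 0, 0, 0, 0, 11.3, 2.3, 4.68, 0, 0, 0, 0, 12.4, 2.52, 4.7, 0, 0, 0]

```text
time_s: 5.4
eef_pos: [655.9, 228.7, 200.3]
eef_rot: [0.199, -0.098, 0.975, 0.022]
ft_force: [-5.5, 9.6, 2.6]
finger_gap: 0.319
```

Run:
```python
from h import *
im=snap('scene','s3');snap('wrist','w3');s,_=cur();print(s['eef_pos'],s['finger_gap'],s['ft_force'],s['time_s'])
cv2.imwrite('pics/s3z.png',cv2.resize(im[60:230,80:280],None,fx=3.5,fy=3.5))
```

```text
[657.24689577 229.03590759 200.38107278] 0.31862996861785864 [0.84528525 9.01707509 0.15389821] 5.5
```

View pics/s3z.png

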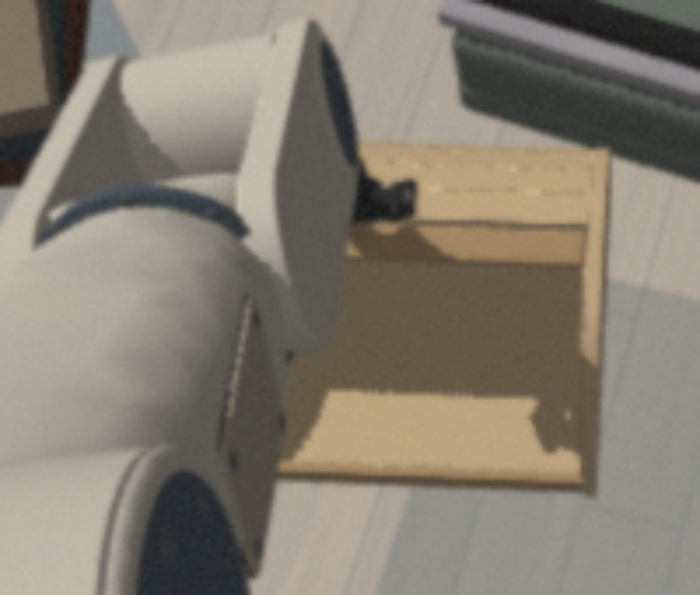

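>>> play_rows:
  steps: [0.6, 0, 0, 0, 0, 0, 0, 0.6, 0, 0, 0, 0, 0, 0, 0.6, 0, 0, 0, 0, 0, 0, 0.6, -0.5, 0, 3, 0, 0, 0, 0.6, -1, 0, 6, 0, 0, 0, 0.6, -2, 0, 9, 0, 0, 0, 0.6, -4, -4, 10, 0, 0, 0, 0.6, -5, -8, 10, 0, 0, 0, 0.6, -6, -12, 10, 0, 0, 0, 0.6, -7, -16, 10, 0, 0, 0, 0.6, -8, -20, 10, 0, 0, 0, 0.6, -8, -20, 10, 0, 0, 0]

```text
time_s: 6.5
eef_pos: [573.8, 21.0, 298.5]
eef_rot: [0.198, -0.096, 0.975, 0.019]
ft_force: [-0.2, -0.2, 0.4]
finger_gap: 0.598
```

Run:
```python
from h import *
s,_=cur();print(s['eef_pos'],s['joint_positions'],s['ft_force'])
goto([480,-270,330],[0,0,-1],[0,1,0],grasp=False)
```

```text
[573.75654277  21.0320569  298.46823748] [-0.01341167  0.01942307  1.95498813  0.1134852   0.7775432  -1.84629324] [-0.16756114 -0.20851518  0.44167305]
sg 1 shift cm [ -9.38 -29.1    3.15] rv [-0.037  0.399 -0.194] ang 0.45 tcp [ 480. -270.  330.]
sg -1 shift cm [ -9.38 -29.1    3.15] rv [-0.587 -0.055  2.889] ang 2.95 tcp [ 480. -270.  330.]
```

>>> play_rows:
  steps: [0.6, -9.4, -29.1, 3.2, -0.037, 0.399, -0.194, 0.6, -9.4, -29.1, 3.2, -0.037, 0.399, -0.194, 0.6, -9.4, -29.1, 3.2, -0.037, 0.399, -0.194, 0.6, -9.4, -29.1, 3.2, -0.037, 0.399, -0.194, 0.6, -9.4, -29.1, 3.2, -0.037, 0.399, -0.194, 0.6, -9.4, -29.1, 3.2, -0.037, 0.399, -0.194, 0.6, -9.4, -29.1, 3.2, -0.037, 0.399, -0.194, 0.6, -9.4, -29.1, 3.2, -0.037, 0.399, -0.194, 0.6, -9.4, -29.1, 3.2, -0.037, 0.399, -0.194, 0.6, -9.4, -29.1, 3.2, -0.037, 0.399, -0.194, 0.6, -9.4, -29.1, 3.2, -0.037, 0.399, -0.194]

```text
time_s: 7.42
eef_pos: [481.8, -263.7, 330.0]
eef_rot: [0.0, -0.001, 1.0, 0.002]
ft_force: [-1.2, -0.3, 0.3]
finger_gap: 0.604
```

Run:
```python
from h import *
im=snap('wrist','w4');s,_=cur();print(s['eef_pos'],s['eef_rot'],s['time_s'],s['joint_positions'])
for l,z in(('bottle_a_mid',19),('roller_a_mid',14),('spool_a_mid',18),('lamp_key',19.5)):
    for x in nets.trace(l,'wrist')[:4]:
        v,u=np.nonzero(x['pixels'])
        if len(u)<30: continue
        W=np.array([px2w('wrist',a,b,z)[:2] for a,b in zip(u[::3],v[::3])],np.float32)
        rr=cv2.minAreaRect(W)
        print(l,round(x['confidence'],2),np.round(x['bbox']),'mean',W.mean(0).round(1),'rect',np.round(rr[0],1),np.round(rr[1],1),round(rr[2],1))
```

```text
[ 481.94961656 -263.40805761  329.97795031] [ 1.97121560e-04 -1.84199044e-03  9.99996534e-01  1.87104249e-03] 7.4667 [-0.50507998  0.15330265  1.6756639   0.0035802   1.31409976 -2.08047182]
bottle_a_mid 0.71 [303. 182.  50.  48.] mean [ 540. -193.] rect [ 539.7 -195.5] [76.3 45. ] 49.1
roller_a_mid 0.69 [174. 185.  64.  38.] mean [ 549.6 -383.3] rect [ 551.3 -378.7] [88.7 39.6] 65.4Traceback (most recent call last):
  File "<stdin>", line 7, in <module>
  File "h.py", line 20, in px2w
    o,d=ray(cam,u,v); return o+d*(z-o[2])/d[2]
        ~~~^^^^^^^^^
  File "h.py", line 14, in ray
    s=env.state(); q=s['eef_rot']; Rw=R.from_quat([q[1],q[2],q[3],q[0]]).as_matrix()
ValueError: time passes only in moves, steps and waits
```

View pics/w4.png

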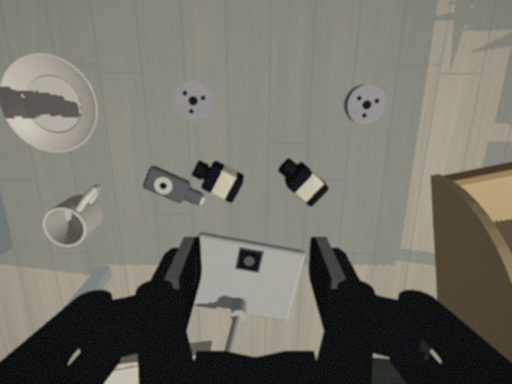

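```bash
python3 - <<'E'
s=open('h.py').read()
s=s.replace("s=env.state()","s=st()").replace("def cur","_S=[]\ndef st():\n    if not _S: _S.append(env.state())\n    return _S[0]\ndef cur",1)
open('h.py','w').write(s)
E
cat > ov.py <<'E'
from h import *
def draw(im,cam,kind,x,y,yaw):
    c,s=np.cos(yaw),np.sin(yaw)
    if kind=='spool': sh=[[(26*np.cos(t),26*np.sin(t)) for t in np.linspace(0,6.28,24)]]; hs=[(0,),(18,)]; L=[(sh[0],0),(sh[0],18)]
    if kind=='bottle':
        b=[(-25,-19),(25,-19),(25,19),(-25,19)];k=[(25,-12.5),(44,-12.5),(44,12.5),(25,12.5)];L=[(b,0),(b,38),(k,19)]
    if kind=='roller':
        r=[(-31,-18),(31,-18),(31,-10),(55,-10),(55,10),(31,10),(31,18),(-31,18)];L=[(r,0),(r,18)]
    if kind=='key':
        L=[([(-16,-16),(16,-16),(16,16),(-16,16)],19.5),([(38-65,-85),(38+65,-85),(38+65,85),(38-65,85)],16)]
    for pts,h in L:
        q=np.array([w2px(cam,[x+c*a-s*b,y+s*a+c*b,h]) for a,b in pts])
        cv2.polylines(im,[np.round(q*16).astype(np.int32)],1,(0,0,255) if h else (0,255,255),1,cv2.LINE_AA,shift=4)
E
python3 - <<'E'
from ov import *
for n,p,z in(('sp1',(365,104),18),('sp2',(193,101),18),('key',(249,261),19.5),('bA band',(311,187),38),('bA cap',(290,169),31),('bA foot',(318,198),38),('bB foot',(235,190),38),('bB cap',(203,170),31)):
    print(n,px2w('wrist',*p,z).round(1))
E
```

```text
sp1 [ 431.1 -114.5   18. ]
sp2 [ 428.4 -344.6   18. ]
key [ 668.1 -269.9   19.5]
bA band [ 541.7 -184.    38. ]
bA cap [ 518.  -213.2   31. ]
bA foot [ 557.8 -173.3   38. ]
bB foot [ 546.5 -289.1   38. ]
bB cap [ 519.9 -333.2   31. ]
```

```bash
cat > items.json <<'E'
[["spool",431,-114.5,0],["spool",428.5,-344.5,0],["bottle",540,-191,-2.356],["bottle",533.5,-310.5,-2.11],["roller",546.3,-389.6,1.141],["key",668,-270,-0.17]]
E
python3 - <<'E'
from ov import *
import json
I=json.load(open('items.json'))
for cam,f,(x0,y0,x1,y1),k in(('wrist','w4',(130,60,400,330),2.2),('top','top0',(270,120,400,240),5)):
    im=cv2.imread(f'pics/{f}.png')
    for it in I: draw(im,cam,*it)
    cv2.imwrite(f'pics/ov_{cam}.png',cv2.resize(im[y0:y1,x0:x1],None,fx=k,fy=k,interpolation=cv2.INTER_CUBIC))
E
```

```text
(no output)
```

View pics/ov_wrist.png

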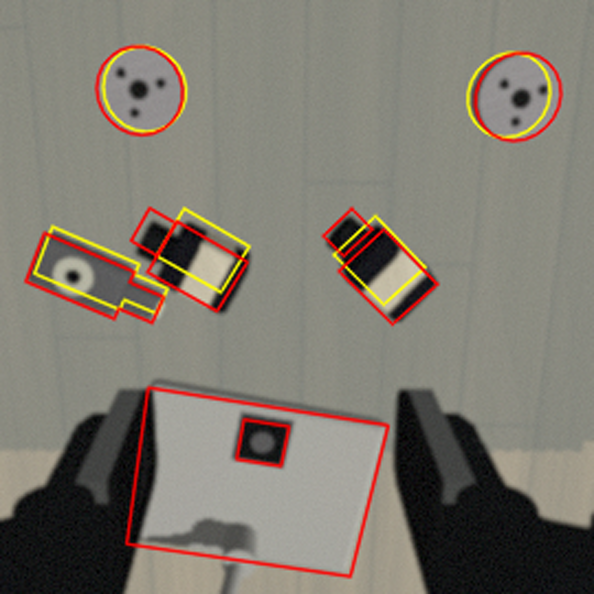

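View pics/ov_top.png

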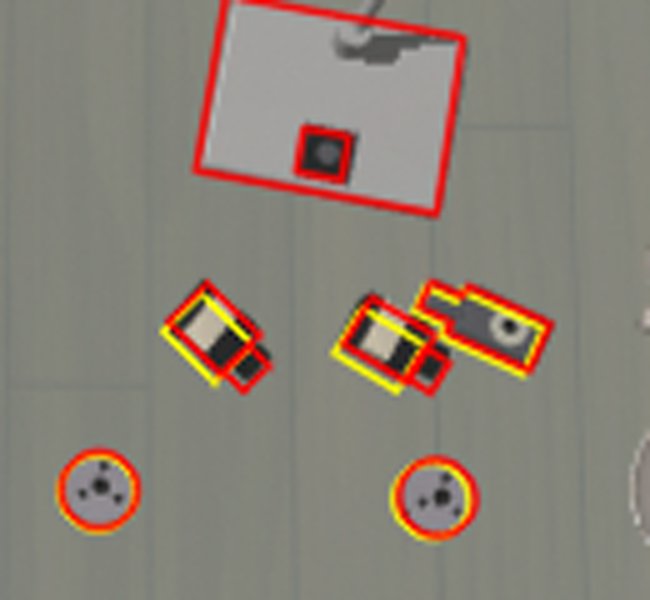

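Run:
```python
from h import *
y=1.141
goto([547,-389.5,100],[0,0,-1],[-np.sin(y),np.cos(y),0],grasp=False)
```

```text
sg 1 shift cm [  6.49 -12.62 -23.  ] rv [-0.003 -0.002  1.137] ang 1.14 tcp [ 547.  -389.5  100. ]
sg -1 shift cm [  6.49 -12.62 -23.  ] rv [-2.000e-03  4.000e-03 -2.005e+00] ang 2.01 tcp [ 547.  -389.5  100. ]
```

>>> play_rows:
  steps: [0.65, 6.7, -11.95, -10, 0, 0, -2.005, 0.65, 6.7, -11.95, -10, 0, 0, -2.005, 0.65, 6.7, -11.95, -15, 0, 0, -2.005, 0.65, 6.7, -11.95, -20, 0, 0, -2.005, 0.65, 6.7, -11.95, -23, 0, 0, -2.005, 0.65, 6.7, -11.95, -23, 0, 0, -2.005, 0.65, 6.7, -11.95, -23, 0, 0, -2.005, 0.65, 6.7, -11.95, -23, 0, 0, -2.005, 0.65, 6.7, -11.95, -23, 0, 0, -2.005, 0.65, 6.7, -11.95, -23, 0, 0, -2.005, 0.65, 6.7, -11.95, -23, 0, 0, -2.005, 0.65, 6.7, -11.95, -23, 0, 0, -2.005]

```text
time_s: 8.57
eef_pos: [549.4, -382.8, 99.7]
eef_rot: [0.001, 0.682, 0.731, 0.001]
ft_force: [-0.2, 0.3, 0.7]
finger_gap: 0.648
```

Run:
```python
from h import *
s,_=cur();y=1.141
print(s['eef_pos'],s['dq'])
goto([547,-389.5,100],[0,0,-1],[-np.sin(y),np.cos(y),0],grasp=False)
```

```text
[ 549.3901944  -382.82802278   99.66614542] [ 0.00299482 -0.00420367  0.00289919 -0.00188879 -0.0049396   1.49403997]
sg 1 shift cm [-0.24 -0.67  0.03] rv [-0.004  0.     2.643] ang 2.64 tcp [ 547.  -389.5  100. ]
sg -1 shift cm [-0.24 -0.67  0.03] rv [ 0.     0.003 -0.499] ang 0.5 tcp [ 547.  -389.5  100. ]
```

>>> play_rows:
  steps: [0.65, -0.24, -0.67, 0, 0, 0, -0.499, 0.65, -0.24, -0.67, 0, 0, 0, -0.499, 0.65, -0.24, -0.67, 0, 0, 0, -0.499, 0.65, -0.24, -0.67, 0, 0, 0, -0.499, 0.65, -0.24, -0.67, 0, 0, 0, -0.499, 0.65, -0.24, -0.67, 0, 0, 0, -0.499]

```text
time_s: 9.07
eef_pos: [546.8, -389.8, 99.9]
eef_rot: [0.001, 0.839, 0.544, 0.001]
ft_force: [0.1, 0.5, -0.3]
finger_gap: 0.652
```

Run:
```python
from ov import *
s,_=cur();im=snap('wrist','w5')
print(s['eef_pos'],s['dq'])
draw(im,'wrist','roller',547,-389.5,1.141);draw(im,'wrist','bottle',536,-310.5,-2.11);cv2.imwrite('pics/w5o.png',im)
goto([547,-389.5,100],[0,0,-1],[-np.sin(1.141),np.cos(1.141),0],grasp=False)
```

```text
[ 546.84134899 -389.82838663   99.89137699] [-0.00403284 -0.00064384  0.00188225 -0.00188165 -0.00057727 -0.03501408]
sg 1 shift cm [0.02 0.03 0.01] rv [-4.000e-03  2.000e-03  3.132e+00] ang 3.13 tcp [ 547.  -389.5  100. ]
sg -1 shift cm [0.02 0.03 0.01] rv [ 0.001  0.003 -0.01 ] ang 0.01 tcp [ 547.  -389.5  100. ]
```

View pics/w5o.png

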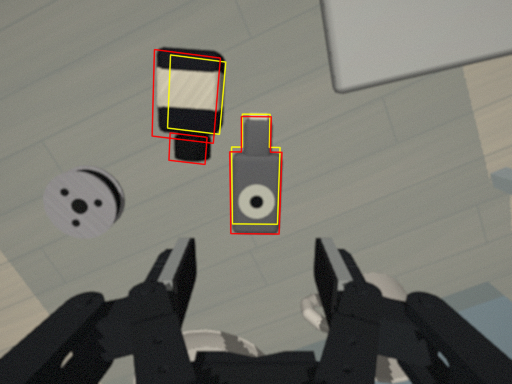

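>>> play_rows:
  steps: [0.65, 0, 0, -3.5, 0, 0, 0, 0.65, 0, 0, -7, 0, 0, 0, 0.65, 0, 0, -9, 0, 0, 0, 0.65, 0, 0, -9.7, 0, 0, 0, 0.65, 0, 0, -9.7, 0, 0, 0, 0, 0, 0, -9.7, 0, 0, 0, 0, 0, 0, -9.7, 0, 0, 0, 0, 0, 0, -9.7, 0, 0, 0, 0, 0, 0, -9.7, 0, 0, 0, 0, 0, 0, -9.7, 0, 0, 0]
  force: 40

```text
time_s: 9.95
eef_pos: [547.4, -391.5, 4.8]
eef_rot: [0.003, 0.84, 0.542, 0.001]
ft_force: [-0.8, -0.1, 7.9]
finger_gap: 0.409
```

Run:
```python
from h import *
goto(bx([-85,0,240]),[0,0,-1],bd([0,1,0]),grasp=False)
```

```text
sg 1 shift cm [ 1.63 59.86 23.52] rv [-0.004  0.006  2.196] ang 2.2 tcp [563.7 207.1 240. ]
sg -1 shift cm [ 1.63 59.86 23.52] rv [ 0.005  0.003 -0.946] ang 0.95 tcp [563.7 207.1 240. ]
```

>>> play_rows:
  steps: [0, 0, 0, 4, 0, 0, 0, 0, 0, 0, 8, 0, 0, 0, 0, 0, 0, 12, 0, 0, 0, 0, 0, 2, 16, 0, 0, -0.1, 0, 0.2, 5, 19, 0, 0, -0.2, 0, 0.3, 8, 22, 0, 0, -0.3, 0, 0.5, 11.5, 23.5, 0, 0, -0.4, 0, 0.6, 15, 23.5, 0, 0, -0.5, 0, 0.7, 19, 23.5, 0, 0, -0.6, 0, 0.8, 23, 23.5, 0, 0, -0.7, 0, 0.9, 27, 23.5, 0, 0, -0.8, 0, 1, 31, 23.5, 0, 0, -0.9]

```text
time_s: 10.95
eef_pos: [556.0, -79.0, 238.7]
eef_rot: [0.002, 0.993, 0.12, 0.001]
ft_force: [0.9, 1.3, -0.2]
finger_gap: 0.409
```

>>> play_rows:
  steps: [0, 0.1, 4, 0, 0, 0, -0.05, 0, 0.2, 8, 0, 0, 0, -0.05, 0, 0.3, 12, 0, 0, 0, -0.05, 0, 0.4, 16, 0, 0, 0, -0.05, 0, 0.5, 20, 0, 0, 0, -0.05, 0, 0.6, 24, 0, 0, 0, -0.05, 0, 0.6, 28, 0, 0, 0, -0.05, 0, 0.6, 28.8, 0, 0, 0, -0.05, 0, 0.6, 28.8, 0, 0, 0, -0.05, 0, 0.6, 28.8, 0, 0, 0, -0.05]

```text
time_s: 11.78
eef_pos: [562.1, 207.2, 238.1]
eef_rot: [0.002, 0.995, 0.098, 0.0]
ft_force: [-0.4, -0.5, -0.8]
finger_gap: 0.409
```

Run:
```python
from h import *
snap('wrist','w6');s,_=cur();print(s['eef_pos'],s['finger_gap'],s['joint_positions'])
goto(bx([-85,0,19]),[0,0,-1],bd([0,1,0]),grasp=False)
```

```text
[562.14155371 206.39989972 238.10482939] 0.40742977528281193 [ 0.35150208  0.30680114  1.68352344 -0.00405649  1.1522716   1.72822506]
sg 1 shift cm [  0.16   0.07 -21.91] rv [ 1.000e-03 -6.000e-03 -3.137e+00] ang 3.14 tcp [563.7 207.1  19. ]
sg -1 shift cm [  0.16   0.07 -21.91] rv [0.004 0.    0.004] ang 0.01 tcp [563.7 207.1  19. ]
```

View pics/w6.png

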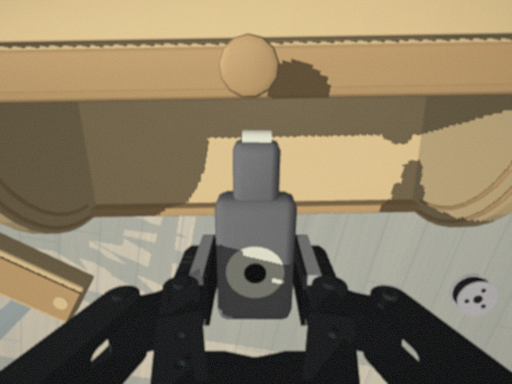

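>>> play_rows:
  steps: [0, 0, 0, 0, 0, 0, 1.57, 0, 0, 0, 0, 0, 0, 1.57, 0, 0, 0, 0, 0, 0, 1.57, 0, 0, 0, 0, 0, 0, 1.57, 0, 0, 0, 0, 0, 0, 1.57, 0, 0, 0, 0, 0, 0, 1.57, 0, 0, 0, 0, 0, 0, 1.57, 0, 0, 0, 0, 0, 0, 1.57, 0, 0, 0, 0, 0, 0, 1.57, 0, 0, 0, 0, 0, 0, 1.57, 0, 0, 0, 0, 0, 0, 1.57, 0, 0, 0, 0, 0, 0, 1.57]

```text
time_s: 12.83
eef_pos: [562.5, 205.1, 238.2]
eef_rot: [0.001, 0.66, 0.751, 0.001]
ft_force: [0.4, -0.4, -0.1]
finger_gap: 0.407
```

>>> play_rows:
  steps: [0, 1.3, 0.4, 0, 0, 0, 1.63, 0, 1.3, 0.4, 0, 0, 0, 1.63, 0, 1.3, 0.4, 0, 0, 0, 1.63, 0, 1.3, 0.4, 0, 0, 0, 1.63, 0, 1.3, 0.4, 0, 0, 0, 1.63, 0, 1.3, 0.4, 0, 0, 0, 1.63, 0, 1.3, 0.4, 0, 0, 0, 1.63, 0, 1.3, 0.4, 0, 0, 0, 1.63, 0, 1.3, 0.4, 0, 0, 0, 1.63, 0, 1.3, 0.4, 0, 0, 0, 1.63, 0, 1.3, 0.4, 0, 0, 0, 1.63, 0, 1.3, 0.4, 0, 0, 0, 1.63]

```text
time_s: 13.83
eef_pos: [575.5, 209.1, 238.2]
eef_rot: [0.0, -0.029, 1.0, 0.001]
ft_force: [-0.3, -0.5, -0.7]
finger_gap: 0.408
```

Run:
```python
from h import *
snap('wrist','w7');s,_=cur();print(s['eef_pos'],s['finger_gap'],s['joint_positions'])
goto(bx([-72,0,20]),[0,0,-1],bd([0,1,0]),grasp=False)
```

```text
[575.51402262 209.16481077 238.17366889] 0.4065249802820031 [ 0.34463874  0.32659861  1.65539185  0.00294329  1.1585361  -1.29449874]
sg 1 shift cm [  0.09   0.05 -21.82] rv [-0.003 -0.     0.133] ang 0.13 tcp [576.4 209.7  20. ]
sg -1 shift cm [  0.09   0.05 -21.82] rv [-0.     0.004 -3.009] ang 3.01 tcp [576.4 209.7  20. ]
```

View pics/w7.png

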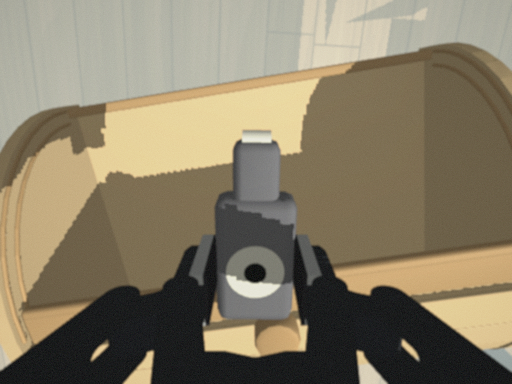

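Run:
```python
from h import *
goto(bx([-75,0,32]),bd([np.sin(.3),0,-np.cos(.3)]),bd([0,1,0]),grasp=False)
```

```text
sg 1 shift cm [-2.000e-01 -1.000e-02 -2.062e+01] rv [ 0.037 -0.298  0.131] ang 0.33 tcp [573.5 209.1  32. ]
sg -1 shift cm [-2.000e-01 -1.000e-02 -2.062e+01] rv [ 0.447  0.064 -2.976] ang 3.01 tcp [573.5 209.1  32. ]
```

>>> play_rows:
  steps: [0, -0.2, 0, 0, 0.037, -0.298, 0.131, 0, -0.2, 0, -2, 0.037, -0.298, 0.131, 0, -0.2, 0, -5, 0.037, -0.298, 0.131, 0, -0.2, 0, -8, 0.037, -0.298, 0.131, 0, -0.2, 0, -11, 0.037, -0.298, 0.131, 0, -0.2, 0, -14, 0.037, -0.298, 0.131, 0, -0.2, 0, -17, 0.037, -0.298, 0.131, 0, -0.2, 0, -19.5, 0.037, -0.298, 0.131, 0, -0.2, 0, -20.8, 0.037, -0.298, 0.131, 0, -0.2, 0, -20.8, 0.037, -0.298, 0.131]

```text
time_s: 14.72
eef_pos: [572.4, 209.3, 27.6]
eef_rot: [0.147, -0.09, 0.985, 0.015]
ft_force: [0.4, -0.1, -0.5]
finger_gap: 0.405
```

>>> play_rows:
  steps: [0.6, 0, 0, 0, 0, 0, 0, 0.6, 0, 0, 0, 0, 0, 0, 0.6, 0, 0, 0, 0, 0, 0, 0.6, 0, 0, 0, 0, 0, 0, 0.6, -0.5, 0, 4, 0, 0, 0, 0.6, -1, 0, 8, 0, 0, 0, 0.6, -1, 0, 12, 0, 0, 0, 0.6, -1, 0, 16, 0, 0, 0, 0.6, -1, 0, 20, 0, 0, 0, 0.6, -1, 0, 22, 0, 0, 0, 0.6, -1, 0, 22, 0, 0, 0]

```text
time_s: 15.63
eef_pos: [566.1, 212.5, 257.3]
eef_rot: [0.154, -0.092, 0.984, 0.018]
ft_force: [1.4, 0.2, 1.0]
finger_gap: 0.6
```

Run:
```python
from h import *
snap('wrist','w8');s,_=cur();print(s['eef_pos'],s['finger_gap'],s['joint_positions'],s['time_s'])
goto([431,-114.5,100],[0,0,-1],[0,1,0],grasp=False)
goto([428.5,-344.5,100],[0,0,-1],[0,1,0],grasp=False)
```

```text
[564.71777306 211.90367619 254.04295515] 0.598185967505692 [ 0.38776517  0.15212776  1.88576463 -0.07656738  0.80303683 -1.3241597 ] 15.6833
sg 1 shift cm [-13.37 -32.64 -15.4 ] rv [-0.034  0.305 -0.185] ang 0.36 tcp [ 431.  -114.5  100. ]
sg -1 shift cm [-13.37 -32.64 -15.4 ] rv [-0.451 -0.051  2.923] ang 2.96 tcp [ 431.  -114.5  100. ]
sg 1 shift cm [-13.62 -55.64 -15.4 ] rv [-0.034  0.305 -0.185] ang 0.36 tcp [ 428.5 -344.5  100. ]
sg -1 shift cm [-13.62 -55.64 -15.4 ] rv [-0.451 -0.051  2.923] ang 2.96 tcp [ 428.5 -344.5  100. ]
```

View pics/w8.png

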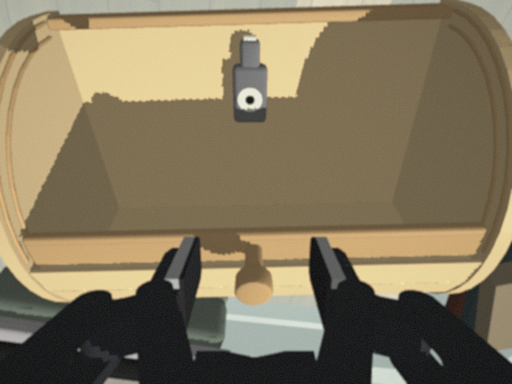

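>>> play_rows:
  steps: [0.85, -3, -2, 0, 0, 0, 0, 0.85, -6, -5, -1, -0.034, 0.305, -0.185, 0.85, -9, -9, -4, -0.034, 0.305, -0.185, 0.85, -11, -13, -7, -0.034, 0.305, -0.185, 0.85, -13.4, -17, -10, -0.034, 0.305, -0.185, 0.85, -13.4, -21, -12, -0.034, 0.305, -0.185, 0.85, -13.4, -25, -14, -0.034, 0.305, -0.185, 0.85, -13.4, -29, -15.4, -0.034, 0.305, -0.185, 0.85, -13.4, -32.6, -15.4, -0.034, 0.305, -0.185, 0.85, -13.4, -32.6, -15.4, -0.034, 0.305, -0.185, 0.85, -13.4, -32.6, -15.4, -0.034, 0.305, -0.185, 0.85, -13.4, -32.6, -15.4, -0.034, 0.305, -0.185]

```text
time_s: 16.68
eef_pos: [427.7, -116.2, 94.6]
eef_rot: [-0.004, 0.002, 1.0, -0.0]
ft_force: [-0.6, -0.4, 0.3]
finger_gap: 0.849
```

Run:
```python
from ov import *
s,_=cur();im=snap('wrist','w9');print(s['eef_pos'],s['finger_gap'],s['joint_positions'],s['time_s'])
goto([431,-114.5,4],[0,0,-1],[0,1,0],grasp=False)
draw(im,'wrist','spool',431,-114.5,0);cv2.imwrite('pics/w9.png',im)
snap('top','t9')
```

```text
[ 427.65064946 -116.18911545   94.57312595] 0.8485452572943293 [-0.26654151  0.27547941  2.12250157 -0.00403365  0.75217681 -1.82983756] 16.6833
sg 1 shift cm [ 0.33  0.17 -9.06] rv [ 0.    -0.009  0.005] ang 0.01 tcp [ 431.  -114.5    4. ]
sg -1 shift cm [ 0.33  0.17 -9.06] rv [-1.400e-02 -1.000e-03 -3.137e+00] ang 3.14 tcp [ 431.  -114.5    4. ]
```

View pics/w9.png

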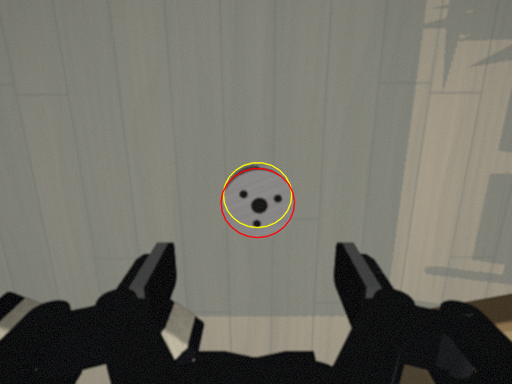

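View pics/t9.png

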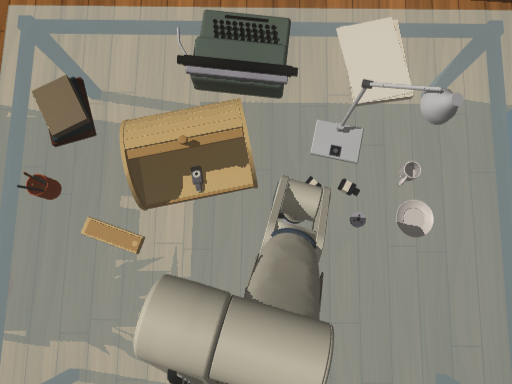

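>>> play_rows:
  steps: [0.85, 0.5, 0.2, -3, 0, 0, 0, 0.85, 0.5, 0.2, -6, 0, 0, 0, 0.85, 0.5, 0.2, -8.5, 0, 0, 0, 0.85, 0.5, 0.2, -9.1, 0, 0, 0, 0.85, 0.5, 0.2, -9.1, 0, 0, 0, 0, 0.5, 0.2, -9.1, 0, 0, 0, 0, 0.5, 0.2, -9.1, 0, 0, 0, 0, 0.5, 0.2, -9.1, 0, 0, 0, 0, 0.5, 0.2, -9.1, 0, 0, 0, 0, 0.5, 0.2, -9.1, 0, 0, 0, 0, 0.5, 0.2, -9.1, 0, 0, 0]

```text
time_s: 17.7
eef_pos: [435.3, -112.6, 6.6]
eef_rot: [-0.002, 0.0, 1.0, -0.001]
ft_force: [-0.8, 4.5, 7.5]
finger_gap: 0.582
```

Run:
```python
from h import *
z=bd([np.sin(.2),0,-np.cos(.2)])
goto(bx([-85,-70,230]),z,bd([0,1,0]),grasp=False)
```

```text
sg 1 shift cm [14.23 25.11 22.34] rv [ 0.022 -0.203  0.2  ] ang 0.29 tcp [577.6 138.5 230. ]
sg -1 shift cm [14.23 25.11 22.34] rv [ 0.288  0.027 -2.928] ang 2.94 tcp [577.6 138.5 230. ]
```

>>> play_rows:
  steps: [0, 0, 0, 4, 0, 0, 0, 0, 0, 0, 8, 0, 0, 0, 0, 0, 0, 12, 0, 0, 0, 0, 0.5, 2, 16, 0, -0.1, 0.1, 0, 1.5, 5, 20, 0.01, -0.2, 0.2, 0, 3, 8.5, 22.3, 0.022, -0.203, 0.2, 0, 5, 12, 22.3, 0.022, -0.203, 0.2, 0, 7.2, 15.3, 22.3, 0.022, -0.203, 0.2, 0, 9.4, 18.5, 22.3, 0.022, -0.203, 0.2, 0, 11.6, 21.7, 22.3, 0.022, -0.203, 0.2, 0, 14.2, 25.1, 22.3, 0.022, -0.203, 0.2, 0, 14.2, 25.1, 22.3, 0.022, -0.203, 0.2]

```text
time_s: 18.7
eef_pos: [580.2, 143.4, 230.1]
eef_rot: [0.101, -0.101, 0.99, 0.011]
ft_force: [-0.1, 0.2, 0.5]
finger_gap: 0.582
```

Run:
```python
from h import *
snap('wrist','w10');s,_=cur();print(s['eef_pos'],s['finger_gap'],s['dq'].round(2))
z=bd([np.sin(.2),0,-np.cos(.2)])
goto(bx([-85,-70,26]),z,bd([0,1,0]),grasp=False)
```

```text
[578.62321332 141.75708638 229.47906127] 0.5855648726613941 [-0.05 -0.04  0.07 -0.    0.02 -0.05]
sg 1 shift cm [ -0.1   -0.32 -20.35] rv [-0.001  0.001 -0.004] ang 0.0 tcp [577.6 138.5  26. ]
sg -1 shift cm [ -0.1   -0.32 -20.35] rv [-0.612 -0.127  3.075] ang 3.14 tcp [577.6 138.5  26. ]
```

View pics/w10.png

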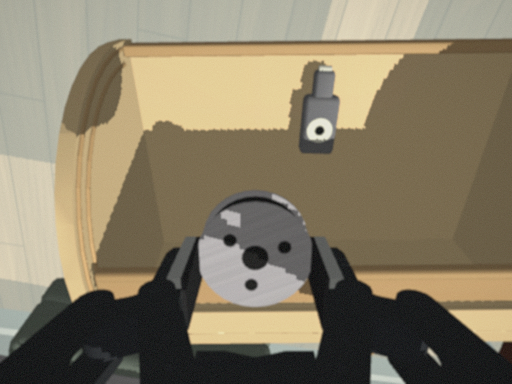

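>>> play_rows:
  steps: [0, 0, -0.3, -4, 0, 0, 0, 0, 0, -0.3, -8, 0, 0, 0, 0, 0, -0.3, -12, 0, 0, 0, 0, 0, -0.3, -16, 0, 0, 0, 0, 0, -0.3, -19, 0, 0, 0, 0, 0, -0.3, -20.4, 0, 0, 0, 0, 0, -0.3, -20.4, 0, 0, 0, 0.72, 0, -0.3, -20.4, 0, 0, 0, 0.72, 0, -0.3, -20.4, 0, 0, 0, 0.72, 0, -0.3, -20.4, 0, 0, 0, 0.72, 0, -0.3, -18, 0, 0, 0, 0.72, 0, -0.3, -14, 0, 0, 0]

```text
time_s: 19.75
eef_pos: [573.8, 134.6, 86.6]
eef_rot: [0.095, -0.1, 0.99, 0.01]
ft_force: [0.4, 0.4, 0.3]
finger_gap: 0.721
```

>>> play_rows:
  steps: [0.72, 0, 0, 4, 0, 0, 0, 0.72, 0, 0, 8, 0, 0, 0, 0.72, -1, 0, 12, 0, 0, 0, 0.72, -2, -2, 15, 0, 0, 0, 0.85, -5, -5, 15, 0, 0.1, 0, 0.85, -7, -9, 15, 0, 0.2, 0, 0.85, -9, -13, 15, 0, 0.2, 0, 0.85, -11, -17, 15, 0, 0.2, 0, 0.85, -13, -21, 14, 0, 0.2, 0, 0.85, -14, -25, 12, 0, 0.2, 0, 0.85, -15, -29, 10, 0, 0.2, 0, 0.85, -15, -33, 8, 0, 0.2, 0]

```text
time_s: 20.75
eef_pos: [426.9, -174.7, 180.0]
eef_rot: [0.0, -0.098, 0.995, 0.019]
ft_force: [1.8, -0.1, 0.4]
finger_gap: 0.853
```

Run:
```python
from h import *
im=snap('top','t11');s,_=cur();print(s['eef_pos'],s['finger_gap'],s['time_s'])
cv2.imwrite('pics/t11z.png',cv2.resize(im[90:240,110:400],None,fx=2.7,fy=2.7))
goto([430,-344,100],[0,0,-1],[0,1,0],grasp=False)
```

```text
[ 425.95506219 -179.59836005  176.90134272] 0.8495120649200846 20.8
sg 1 shift cm [  0.4  -16.44  -7.69] rv [-0.037 -0.002 -0.196] ang 0.2 tcp [ 430. -344.  100.]
sg -1 shift cm [  0.4  -16.44  -7.69] rv [ 0.004 -0.054  2.945] ang 2.95 tcp [ 430. -344.  100.]
```

View pics/t11z.png

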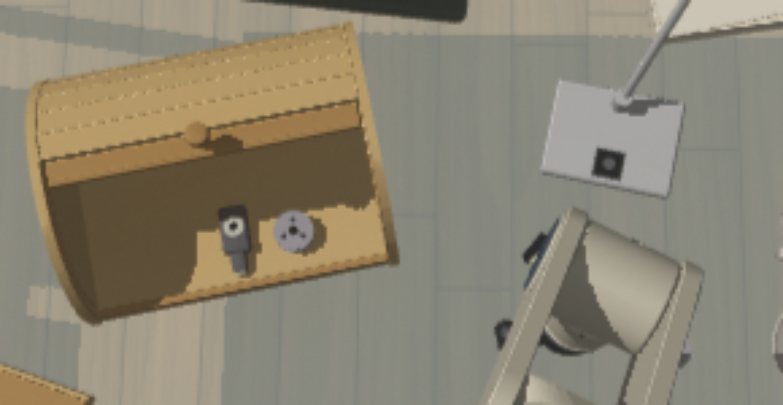

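>>> play_rows:
  steps: [0.85, 0.4, -4, -2, -0.037, 0, -0.196, 0.85, 0.4, -8, -4, -0.037, 0, -0.196, 0.85, 0.4, -12, -6, -0.037, 0, -0.196, 0.85, 0.4, -16, -7.4, -0.037, 0, -0.196, 0.85, 0.4, -16, -7.4, -0.037, 0, -0.196, 0.85, 0.4, -16, -7.4, -0.037, 0, -0.196, 0.85, 0.4, -16, -7.4, -0.037, 0, -0.196]

```text
time_s: 21.38
eef_pos: [431.9, -333.1, 105.4]
eef_rot: [-0.001, 0.0, 1.0, 0.002]
ft_force: [0.1, 0.3, -0.4]
finger_gap: 0.855
```

Run:
```python
from ov import *
s,_=cur();im=snap('wrist','w12');print(s['eef_pos'],s['finger_gap'],s['dq'].round(2),s['joint_positions'])
goto([430,-344,4],[0,0,-1],[0,1,0],grasp=False)
draw(im,'wrist','spool',430,-344,0);cv2.imwrite('pics/w12.png',im)
```

```text
[ 431.94647866 -333.12268233  105.35752867] 0.8547198325779675 [ 0.03 -0.02  0.02  0.    0.    0.  ] [-6.60639924e-01  3.89009941e-01  1.90685930e+00  2.01510309e-03
  8.49083482e-01 -2.23193146e+00]
sg 1 shift cm [ -0.19  -1.09 -10.14] rv [-0.003 -0.002  0.001] ang 0.0 tcp [ 430. -344.    4.]
sg -1 shift cm [ -0.19  -1.09 -10.14] rv [-3.000e-03  5.000e-03 -3.141e+00] ang 3.14 tcp [ 430. -344.    4.]
```

View pics/w12.png

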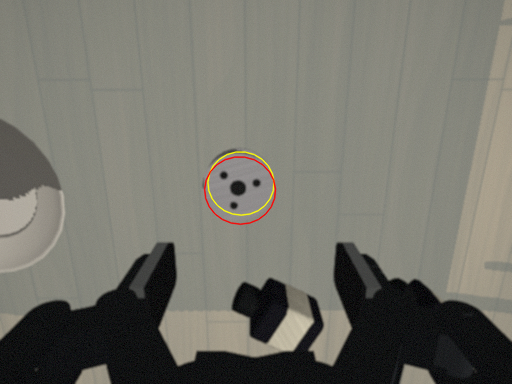

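>>> play_rows:
  steps: [0.85, -0.2, -1.2, -3, 0, 0, 0, 0.85, -0.2, -1.2, -6, 0, 0, 0, 0.85, -0.2, -1.2, -9, 0, 0, 0, 0.85, -0.2, -1.2, -10.1, 0, 0, 0, 0.85, -0.2, -1.2, -10.1, 0, 0, 0, 0, -0.2, -1.2, -10.1, 0, 0, 0, 0, -0.2, -1.2, -10.1, 0, 0, 0, 0, -0.2, -1.2, -10.1, 0, 0, 0, 0, -0.2, -1.2, -10.1, 0, 0, 0, 0, -0.2, -1.2, -10.1, 0, 0, 0, 0, -0.2, -1.2, -10.1, 0, 0, 0]

```text
time_s: 22.35
eef_pos: [431.3, -345.5, 5.8]
eef_rot: [0.0, -0.0, 1.0, 0.001]
ft_force: [0.3, 3.3, 8.2]
finger_gap: 0.586
```

Run:
```python
from h import *
z=bd([np.sin(.2),0,-np.cos(.2)])
goto(bx([-85,65,230]),z,bd([0,1,0]),grasp=False)
```

```text
sg 1 shift cm [11.94 61.63 22.42] rv [ 0.018 -0.199  0.199] ang 0.28 tcp [550.8 270.8 230. ]
sg -1 shift cm [11.94 61.63 22.42] rv [ 0.294  0.032 -2.928] ang 2.94 tcp [550.8 270.8 230. ]
```

>>> play_rows:
  steps: [0, 0, 0, 4, 0, 0, 0, 0, 0, 0, 8, 0, 0, 0, 0, 0, 1, 12, 0, 0, 0, 0, 0, 4, 15, 0, 0, 0, 0, 0, 7, 18, 0, 0, 0, 0, 0, 10, 21, 0, 0, 0, 0, 1, 13.5, 22.5, 0, 0, 0, 0, 2, 17.5, 22.5, 0, 0, 0, 0, 3, 21.5, 22.5, 0, 0, 0, 0, 4, 25, 22.5, 0, 0, 0, 0, 5, 29, 22.5, 0, 0, 0, 0, 6, 32, 22.5, 0, 0, 0]

```text
time_s: 23.35
eef_pos: [490.4, -22.4, 230.4]
eef_rot: [0.0, -0.0, 1.0, 0.002]
ft_force: [0.6, -0.2, -1.0]
finger_gap: 0.585
```

>>> play_rows:
  steps: [0, 1, 4, 0, 0.018, -0.1, 0.1, 0, 2, 8, 0, 0.018, -0.199, 0.199, 0, 3, 12, 0, 0.018, -0.199, 0.199, 0, 4, 16, 0, 0.018, -0.199, 0.199, 0, 5, 20, 0, 0.018, -0.199, 0.199, 0, 6, 24, 0, 0.018, -0.199, 0.199, 0, 6, 28, 0, 0.018, -0.199, 0.199, 0, 6, 29.6, 0, 0.018, -0.199, 0.199, 0, 6, 29.6, 0, 0.018, -0.199, 0.199, 0, 6, 29.6, 0, 0.018, -0.199, 0.199]

```text
time_s: 24.18
eef_pos: [549.8, 271.7, 229.6]
eef_rot: [0.098, -0.101, 0.99, 0.011]
ft_force: [0.3, -0.3, 0.2]
finger_gap: 0.587
```

Run:
```python
from h import *
snap('wrist','w13');s,_=cur();print(s['eef_pos'],s['finger_gap'],s['dq'].round(2))
z=bd([np.sin(.2),0,-np.cos(.2)])
goto(bx([-85,65,26]),z,bd([0,1,0]),grasp=False)
```

```text
[549.87198062 270.60362617 229.42736075] 0.5853911359856616 [-0.03 -0.01  0.01 -0.   -0.   -0.  ]
sg 1 shift cm [ 9.000e-02  2.000e-02 -2.034e+01] rv [-0.    -0.002 -0.002] ang 0.0 tcp [550.8 270.8  26. ]
sg -1 shift cm [ 9.000e-02  2.000e-02 -2.034e+01] rv [-0.608 -0.125  3.078] ang 3.14 tcp [550.8 270.8  26. ]
```

View pics/w13.png

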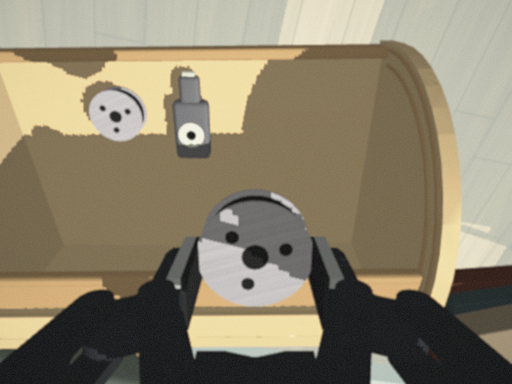

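>>> play_rows:
  steps: [0, 0, 0, -4, 0, 0, 0, 0, 0, 0, -8, 0, 0, 0, 0, 0, 0, -12, 0, 0, 0, 0, 0, 0, -16, 0, 0, 0, 0, 0, 0, -19, 0, 0, 0, 0, 0, 0, -20.4, 0, 0, 0, 0, 0, 0, -20.4, 0, 0, 0, 0.72, 0, 0, -20.4, 0, 0, 0, 0.72, 0, 0, -20.4, 0, 0, 0, 0.72, 0, 0, -20.4, 0, 0, 0, 0.72, 0, 0, -18, 0, 0, 0, 0.72, 0, 0, -14, 0, 0, 0]

```text
time_s: 25.23
eef_pos: [548.0, 269.6, 87.2]
eef_rot: [0.095, -0.1, 0.99, 0.009]
ft_force: [0.3, 0.4, -0.3]
finger_gap: 0.718
```

>>> play_rows:
  steps: [0.72, 0, 0, 4, 0, 0, 0, 0.72, 0, 0, 8, 0, 0, 0, 0.72, -1, 0, 12, 0, 0, 0, 0.72, -2, -2, 15, 0, 0, 0, 0.72, -3, -6, 15, 0, 0.1, 0, 0.72, -4, -10, 15, 0, 0.2, 0, 0.72, -5, -14, 15, 0, 0.2, 0, 0.72, -6, -18, 15, 0, 0.2, 0, 0.72, -7, -22, 15, 0, 0.2, 0, 0.72, -8, -26, 15, 0, 0.2, 0, 0.72, -8, -30, 15, 0, 0.2, 0, 0.72, -8, -32, 15, 0, 0.2, 0]

```text
time_s: 26.23
eef_pos: [469.5, -52.5, 240.3]
eef_rot: [0.0, -0.098, 0.995, 0.019]
ft_force: [-0.3, 0.3, 0.1]
finger_gap: 0.721
```

Run:
```python
from h import *
im=snap('top','t14');s,_=cur();print(s['eef_pos'],s['joint_positions'],s['time_s'])
cv2.imwrite('pics/t14z.png',cv2.resize(im[90:240,110:400],None,fx=2.7,fy=2.7))
```

```text
[470.00999147 -54.10647965 240.36120087] [-0.14449385  0.10871799  1.93186708  0.04117094  1.11011965 -1.92844742] 26.2833
```

View pics/t14z.png

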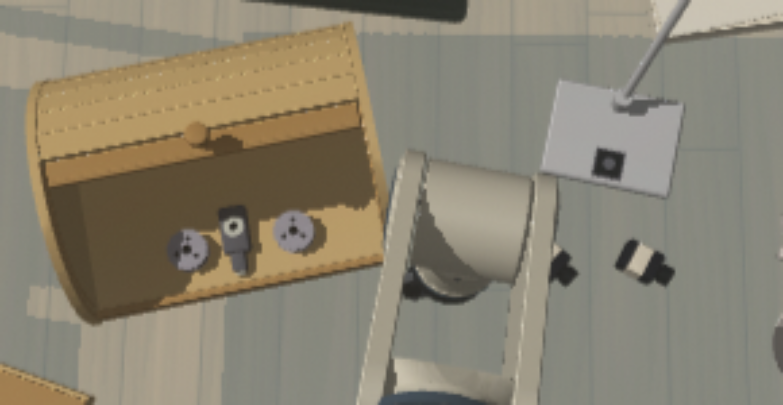

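```bash
cat > kin.py <<'E'
import numpy as np
from scipy.spatial.transform import Rotation as R
from scipy.optimize import least_squares
D=[([1.25661,.353636,1.634124,-4e-5,1.155229,-.002428],[191.589,594.407,230.574],[-9e-5,.15524,.987877,-.00069]),
([.46973726,-.00490968,2.31309142,-.24201626,.45881655,-1.101974],[418.953,173.564,170.783],[.19773,-.096827,.975282,.018771]),
([-0.01341167,0.01942307,1.95498813,0.1134852,0.7775432,-1.84629324],[573.757,21.032,298.468],[.198,-.096,.975,.019]),
([-0.50507998,0.15330265,1.6756639,0.0035802,1.31409976,-2.08047182],[481.95,-263.408,329.978],[.0002,-.00184,.999997,.00187]),
([0.35150208,0.30680114,1.68352344,-0.00405649,1.1522716,1.72822506],[562.14,206.4,238.1],[.002,.995,.098,0]),
([0.34463874,0.32659861,1.65539185,0.00294329,1.1585361,-1.29449874],[575.514,209.165,238.174],[0,-.029,1,.001]),
([-0.26654151,0.27547941,2.12250157,-0.00403365,0.75217681,-1.82983756],[427.65,-116.189,94.573],[-.004,.002,1,0]),
([-.660640,.389010,1.906859,.002015,.849083,-2.231931],[431.946,-333.12,105.358],[-.001,0,1,.002]),
([-0.14449385,0.10871799,1.93186708,0.04117094,1.11011965,-1.92844742],[470.01,-54.106,240.361],[0,-.098,.995,.019])]
def fk(q,p):
    r0,z0,L2,a,b,d6=p
    A=R.from_euler('z',q[0]);B=A*R.from_euler('y',q[1]);C=A*R.from_euler('y',q[1]+q[2])
    w=A.apply([r0,0,z0])+B.apply([0,0,L2])+C.apply([b,0,a])
    T=C*R.from_euler('z',q[3])*R.from_euler('y',q[4])*R.from_euler('z',q[5])*C0
    return w+d6*T.apply([0,0,1]),T
C0=R.identity()
q=D[0][0];T0=fk(q,[0]*6)[1];qq=D[0][2];C0=T0.inv()*R.from_quat([qq[1],qq[2],qq[3],qq[0]])
def res(p):
    o=[]
    for q,x,qt in D: o+=list(fk(q,p)[0]-x)
    return o
s=least_squares(res,[0,300,350,400,0,200]);P=s.x
LO=np.array([-2.63,-.92,.06,-1.3,0,-3.02]);HI=np.array([2.63,2.1,2.66,4.44,2.69,3.02])
def ik(pos,Rt,q0=None,n=30):
    best=None;rng=np.random.default_rng(0)
    def f(q):
        x,T=fk(q,P);return np.r_[(x-pos)/100,(T*Rt.inv()).as_rotvec()]
    for i in range(n):
        g=q0 if (q0 is not None and i==0) else LO+(HI-LO)*rng.random(6)
        g=np.clip(g,LO+.01,HI-.01)
        r=least_squares(f,g,bounds=(LO,HI))
        if r.cost<1e-8:
            c=0 if q0 is None else np.abs(r.x-q0).max()
            if best is None or c<best[0]: best=(c,r.x)
    return None if best is None else best[1]
if __name__=='__main__':
    print(P.round(2),s.cost,C0.as_euler('xyz'))
    for q,x,qt in D:
        a,T=fk(q,P);print((a-x).round(1),np.linalg.norm((T*R.from_quat([qt[1],qt[2],qt[3],qt[0]]).inv()).as_rotvec()).round(3))
E
python3 kin.py
```

```text
[-4.0000e-02  2.9405e+02  5.6822e+02  4.9431e+02  5.8520e+01  3.4284e+02] 10.112186166542813 [-5.21879184e-06 -3.23282622e-06  1.57079490e+00]
[ 1.4 -0.5 -0. ] 0.0
[ 0.7 -1.3  0. ] 0.0
[ 0.  -1.5  0. ] 0.001
[-0.7 -1.3 -0. ] 0.0
[ 0.5 -1.4 -0. ] 0.001
[ 0.5 -1.4 -0. ] 0.009
[-0.4 -1.4 -0. ] 0.001
[-0.9 -1.2 -0. ] 0.001
[-0.2 -1.5  0. ] 0.002
```

```bash
cat > plan.py <<'E'
from h import *
from kin import ik
import sys
q0=np.array([-0.14449385,0.10871799,1.93186708,0.04117094,1.11011965,-1.92844742])
for name,x,y,yaw,by in(('A',540,-191,-2.356,-140),('B',536,-310,-2.0,140)):
    c=np.array([np.cos(yaw),np.sin(yaw),0]);n=np.array([-c[1],c[0],0]);dn=np.array([0,0,-1.])
    for td in(45,55,62):
        t=np.radians(td)
        for sg in(1,-1):
            r=[]
            for h in(0,100):
                z=np.cos(t)*dn-np.sin(t)*c;Rt=rot(z,sg*n);q=ik(np.array([x,y,19+h])+19*z,Rt,q0,12);r.append(q)
            X=bd([1,0,0]);z2=np.cos(t)*X+np.sin(t)*dn
            for h in(0,150):
                # placing: jaw
                # object axis mapping: choose jaw so rotation keeps cap up: tool x axis
                # bottle axis in tool frame from grasp:
                Rg=rot(np.cos(t)*dn-np.sin(t)*c,sg*n); ca=Rg.inv().apply(c)
                for s2 in(1,-1):
                    Rp=rot(z2,s2*bd([0,1,0])); 
                    if Rp.apply(ca)[2]>.99:
                        r.append(ik(bx([-80,by,37+h])+19*z2,Rp,q0,12))
            print(name,td,sg,[None if q is None else q.round(2).tolist() for q in r])
E
python3 plan.py
```

```text
A 45 1 [[-0.75, 0.71, 2.01, 1.21, 0.85, -1.01], [-0.75, 0.52, 2.01, 1.07, 0.93, -0.78], [0.07, 0.61, 2.32, 2.97, 0.57, 1.62], [0.07, 0.22, 2.28, 2.56, 0.17, 2.05]]
A 45 -1 [[-0.75, 0.71, 2.01, 1.21, 0.85, 2.13], [-0.75, 0.52, 2.01, 1.07, 0.93, 2.36], [0.07, 0.61, 2.32, 2.97, 0.57, -1.52], [0.07, 0.22, 2.28, 2.56, 0.17, -1.09]]
A 55 1 [[-0.82, 0.8, 2.0, 1.31, 1.01, -1.17], [-0.82, 0.6, 2.02, 1.21, 1.07, -0.97], [0.08, 0.53, 2.23, 2.85, 0.24, 1.75], [0.08, 0.21, 2.17, 0.41, 0.17, -2.08]]
A 55 -1 [[-0.82, 0.8, 2.0, 1.31, 1.01, 1.98], [-0.82, 0.6, 2.02, 1.21, 1.07, 2.18], [0.08, 0.53, 2.23, 2.85, 0.24, -1.39], [0.08, 0.21, 2.17, 0.41, 0.17, 1.07]]
A 62 1 [[-0.86, 0.87, 1.98, 1.35, 1.13, -1.25], [-0.86, 0.67, 2.01, 1.28, 1.17, -1.07], [0.09, 0.51, 2.16, 1.86, 0.05, 2.75], [0.09, 0.22, 2.09, 0.15, 0.35, -1.81]]
A 62 -1 [[-0.86, 0.87, 1.98, 1.35, 1.13, 1.89], [-0.86, 0.67, 2.01, 1.28, 1.17, 2.07], [0.09, 0.51, 2.16, 1.86, 0.05, -0.39], [0.09, 0.22, 2.09, 0.15, 0.35, 1.33]]
B 45 1 [[-0.87, 0.84, 1.64, 0.76, 1.19, -0.93], [-0.87, 0.69, 1.64, 0.73, 1.3, -0.82], [0.76, 0.63, 2.19, 3.97, 0.53, 1.23], None]
B 45 -1 [[-0.87, 0.84, 1.64, 0.76, 1.19, 2.21], [-0.87, 0.69, 1.64, 0.73, 1.3, 2.32], [0.76, 0.63, 2.19, 3.97, 0.53, -1.91], None]
B 55 1 [[-0.91, 0.92, 1.59, 0.84, 1.33, -1.0], [-0.91, 0.77, 1.6, 0.82, 1.42, -0.9], [0.71, 0.57, 2.11, 4.41, 0.3, 0.75], [0.71, 0.29, 2.06, -0.87, 0.38, -0.31]]
B 55 -1 [[-0.91, 0.92, 1.59, 0.84, 1.33, 2.14], [-0.91, 0.77, 1.6, 0.82, 1.42, 2.24], [0.71, 0.57, 2.11, 4.41, 0.3, -2.39], [0.71, 0.29, 2.06, -0.87, 0.38, 2.83]]
B 62 1 [[-0.94, 0.98, 1.55, 0.89, 1.43, -1.04], [-0.94, 0.83, 1.58, 0.88, 1.51, -0.95], [0.68, 0.55, 2.05, -1.15, 0.24, 0.0], [0.68, 0.29, 1.98, -0.49, 0.47, -0.7]]
B 62 -1 [[-0.94, 0.98, 1.55, 0.89, 1.43, 2.1], [-0.94, 0.83, 1.58, 0.88, 1.51, 2.2], None, [0.68, 0.29, 1.98, -0.49, 0.47, 2.44]]
```

```bash
cat > plan2.py <<'E'
from h import *
from kin import ik
dn=np.array([0,0,-1.])
def gr(x,y,yaw,td,sg,h=0):
    t=np.radians(td);c=np.array([np.cos(yaw),np.sin(yaw),0]);n=np.array([-c[1],c[0],0])
    z=np.cos(t)*dn-np.sin(t)*c;return np.array([x,y,19+h])+19*z,rot(z,sg*n)
def pl(b,phi,td,sg,h=0):
    t=np.radians(td);X=np.array([np.cos(phi),np.sin(phi),0]);n=np.array([X[1],-X[0],0]) # same as grasp with c=-X -> n=(-c1,c0)=(X1,-X0)
    z=np.cos(t)*X+np.sin(t)*dn;p=bx(b);return p+[0,0,h]+19*z,rot(z,sg*n)
if __name__=='__main__':
  for name,x,y,yaw,b in(('A',540,-191,-2.356,[-80,-140,37]),('B',536,-310,-2.0,[-80,130,37])):
    for td in(55,62):
        for sg in(1,-1):
            qg=ik(*gr(x,y,yaw,td,sg),None,10)
            # verify cap up
            Rg=gr(x,y,yaw,td,sg)[1];c=np.array([np.cos(yaw),np.sin(yaw),0])
            for phi in(-1.2,-.8,-.4,0.8,1.2,1.6,2.0):
                Tp=pl(b,phi,td,sg);up=(Tp[1]*Rg.inv()).apply(c)[2]
                q=[ik(*pl(b,phi,td,sg,h),qg,8) for h in(0,80,170)]
                print(name,td,sg,phi,'up%.2f'%up,[None if k is None else k[3:].round(2).tolist() for k in q])
            print('  grasp',qg.round(2))
E
python3 plan2.py
```

```text
A 55 1 -1.2 up0.34 [[-0.86, 0.86, -2.42], [-0.78, 0.96, -2.55], [-0.7, 1.09, -2.69]]
A 55 1 -0.8 up0.34 [[-1.18, 0.62, -2.47], [-0.99, 0.7, -2.71], [-0.83, 0.82, -2.93]]
A 55 1 -0.4 up0.34 [None, [-1.27, 0.41, -2.84], [-0.88, 0.52, 3.01]]
A 55 1 0.8 up0.34 [[1.46, 0.48, -0.71], [1.14, 0.53, -0.35], [0.87, 0.64, -0.03]]
A 55 1 1.2 up0.34 [[1.03, 0.72, -0.68], [0.9, 0.81, -0.49], [0.78, 0.93, -0.31]]
A 55 1 1.6 up0.34 [[0.76, 0.95, -0.77], [0.7, 1.06, -0.66], [0.65, 1.19, -0.54]]
A 55 1 2.0 up0.34 [[0.55, 1.16, -0.91], [0.53, 1.27, -0.84], [0.51, 1.4, -0.76]]
  grasp [-0.82  0.8   2.    1.31  1.01 -1.17]
A 55 -1 -1.2 up0.34 [[-0.86, 0.86, 0.72], [-0.78, 0.96, 0.59], [-0.7, 1.09, 0.45]]
A 55 -1 -0.8 up0.34 [[-1.18, 0.62, 0.67], [-0.99, 0.7, 0.43], [-0.83, 0.82, 0.21]]
A 55 -1 -0.4 up0.34 [None, [-1.27, 0.41, 0.3], [-0.88, 0.52, -0.13]]
A 55 -1 0.8 up0.34 [[1.46, 0.48, 2.43], [1.14, 0.53, 2.79], None]
A 55 -1 1.2 up0.34 [[1.03, 0.72, 2.46], [0.9, 0.81, 2.65], [0.78, 0.93, 2.83]]
A 55 -1 1.6 up0.34 [[0.76, 0.95, 2.38], [0.7, 1.06, 2.49], [0.65, 1.19, 2.6]]
A 55 -1 2.0 up0.34 [[0.55, 1.16,
[... 2990 characters left out ...]
 1 2.0 up0.56 [[0.65, 0.89, -0.57], [0.59, 1.0, -0.48], [0.54, 1.13, -0.38]]
  grasp [-0.94  0.98  1.55  0.89  1.43 -1.04]
B 62 -1 -1.2 up0.56 [[-0.52, 1.04, 0.73], [-0.49, 1.16, 0.66], [-0.47, 1.29, 0.59]]
B 62 -1 -0.8 up0.56 [[-0.69, 0.83, 0.53], [-0.62, 0.95, 0.42], [-0.56, 1.08, 0.31]]
B 62 -1 -0.4 up0.56 [[-0.87, 0.6, 0.33], [-0.73, 0.71, 0.15], [-0.61, 0.85, -0.01]]
B 62 -1 0.8 up0.56 [None, [0.58, 0.28, -2.42], [0.34, 0.46, -2.17]]
B 62 -1 1.2 up0.56 [[1.03, 0.41, 2.96], None, [0.59, 0.66, -2.82]]
B 62 -1 1.6 up0.56 [[0.83, 0.66, 2.76], [0.71, 0.77, 2.92], None]
B 62 -1 2.0 up0.56 [[0.65, 0.89, 2.57], [0.59, 1.0, 2.66], [0.54, 1.13, 2.76]]
  grasp [-0.94  0.98  1.55  0.89  1.43  2.1 ]
```

```bash
sed -i 's/n=np.array(\[X\[1\],-X\[0\],0\])/n=np.array([-X[1],X[0],0])/' plan2.py
python3 - <<'E'
from plan2 import *
s,Rc=cur();q0=s['joint_positions'];print(s['eef_pos'],q0.round(2))
td=55
g,Rg=gr(540,-191,-2.356,td,1,2)
z=Rg.as_matrix()[:,2]
pre=g-z*100
print('pre',pre.round(1),'shift',((pre-s['eef_pos'])/10).round(2),'rv',(Rg*Rc.inv()).as_rotvec().round(3),'z*10cm',z.round(3))
print(ik(pre,Rg,q0,10).round(2),ik(g,Rg,q0,10).round(2))
for phi in(-.9,-1.2,-1.5):
  for h in(0,80,170):
    t,Rt=pl([-80,-140,39],phi,td,1,h);q=ik(t,Rt,None,10);print(phi,h,None if q is None else q.round(2), (Rt*Rg.inv()).apply([-.7,-.7,0]).round(2))
E
```

```text
[470.00999147 -54.10647965 240.36120087] [-0.14  0.11  1.93  0.04  1.11 -1.93]
pre [ 493.1 -237.9   67.5] shift [  2.31 -18.38 -17.29] rv [ 1.083  0.629 -2.282] z*10cm [ 0.579  0.579 -0.574]
[-0.98  0.69  2.    1.12  1.11 -1.06] [-0.82  0.8   2.    1.31  1.01 -1.16]
-0.9 0 [ 0.42  0.61  2.   -1.08  0.68  0.67] [-0.   -0.    0.99]
-0.9 80 [ 0.42  0.47  1.98 -0.93  0.77  0.47] [-0.   -0.    0.99]
-0.9 170 [ 0.42  0.33  1.93 -0.8   0.89  0.27] [-0.   -0.    0.99]
-1.2 0 [ 0.43  0.66  1.87 -0.86  0.86  0.72] [-0.   -0.    0.99]
-1.2 80 [ 0.43  0.53  1.86 -0.77  0.96  0.58] [-0.   -0.    0.99]
-1.2 170 [ 0.43  0.4   1.81 -0.7   1.09  0.45] [-0.   -0.    0.99]
-1.5 0 [ 0.41  0.71  1.75 -0.68  1.03  0.81] [-0.   -0.    0.99]
-1.5 80 [ 0.41  0.59  1.73 -0.64  1.14  0.71] [-0.   -0.    0.99]
-1.5 170 [ 0.41  0.48  1.69 -0.6   1.27  0.61] [-0.   -0.    0.99]
```

```bash
cat >> plan2.py <<'E'
def path(p0,R0,p1,R1,q0,n=12,rv=None):
    """straight path; report joints & tilt"""
    rv=(R1*R0.inv()).as_rotvec() if rv is None else rv
    q=np.array(q0)
    for k in range(1,n+1):
        f=k/n;Rk=R.from_rotvec(rv*f)*R0;p=p0+(p1-p0)*f
        from kin import fk,P,LO,HI
        from scipy.optimize import least_squares
        r=least_squares(lambda q:np.r_[(fk(q,P)[0]-p)/100,(fk(q,P)[1]*Rk.inv()).as_rotvec()],np.clip(q,LO+1e-3,HI-1e-3),bounds=(LO,HI))
        d=np.abs(r.x-q).max();q=r.x
        print('%.2f'%f,q.round(2),'res %.0e'%r.cost,'dq %.2f'%d,'toolz',Rk.as_matrix()[:,2].round(2))
    return q
E
python3 - <<'E'
from plan2 import *
s,Rc=cur();q0=s['joint_positions']
g,Rg=gr(540,-191,-2.356,55,1,2);z=Rg.as_matrix()[:,2]
path(s['eef_pos'],Rc,g-z*100+[0,0,60],Rg,q0)
E
```

```text
0.08 [-0.23  0.16  1.9   0.13  1.15 -1.86] res 4e-22 dq 0.09 toolz [-0.04  0.13 -0.99]
0.17 [-0.32  0.21  1.88  0.22  1.19 -1.8 ] res 2e-22 dq 0.09 toolz [-0.06  0.23 -0.97]
0.25 [-0.41  0.26  1.86  0.3   1.22 -1.72] res 3e-23 dq 0.09 toolz [-0.05  0.33 -0.94]
0.33 [-0.49  0.31  1.85  0.38  1.25 -1.65] res 6e-24 dq 0.08 toolz [-0.03  0.42 -0.91]
0.42 [-0.57  0.36  1.84  0.47  1.27 -1.57] res 2e-25 dq 0.08 toolz [ 0.01  0.5  -0.87]
0.50 [-0.64  0.4   1.84  0.55  1.28 -1.48] res 1e-27 dq 0.08 toolz [ 0.07  0.57 -0.82]
0.58 [-0.71  0.44  1.85  0.63  1.28 -1.39] res 2e-25 dq 0.09 toolz [ 0.14  0.62 -0.77]
0.67 [-0.78  0.47  1.87  0.71  1.28 -1.31] res 8e-25 dq 0.09 toolz [ 0.22  0.66 -0.72]
0.75 [-0.84  0.51  1.89  0.79  1.26 -1.22] res 9e-25 dq 0.09 toolz [ 0.31  0.67 -0.68]
0.83 [-0.89  0.53  1.92  0.88  1.24 -1.13] res 8e-25 dq 0.09 toolz [ 0.4   0.66 -0.63]
0.92 [-0.94  0.56  1.96  0.97  1.2  -1.04] res 2e-24 dq 0.09 toolz [ 0.49  0.63 -0.6 ]
1.00 [-0.98  0.57  2.    1.07  1.16 -0.95] res 4e-23 dq 0.10 toolz [ 0.58  0.58 -0.57]
```

>>> play_rows:
  steps: [0.75, 0.2, -1.6, -1, 0.09, 0.052, -0.19, 0.75, 0.4, -3.2, -2, 0.18, 0.105, -0.38, 0.75, 0.6, -4.8, -3, 0.27, 0.157, -0.57, 0.75, 0.8, -6.4, -4, 0.36, 0.21, -0.76, 0.75, 1, -8, -5, 0.45, 0.262, -0.95, 0.75, 1.1, -9, -5.5, 0.54, 0.314, -1.14, 0.75, 1.1, -9, -5.5, 0.54, 0.314, -1.14, 0.75, 1.1, -9, -5.5, 0.54, 0.314, -1.14, 0.75, 1.1, -9, -5.5, 0.54, 0.314, -1.14, 0.75, 1.1, -9, -5.5, 0.54, 0.314, -1.14, 0.75, 1.1, -9, -5.5, 0.54, 0.314, -1.14, 0.75, 1.1, -9, -5.5, 0.54, 0.314, -1.14]

```text
time_s: 27.28
eef_pos: [480.7, -139.7, 184.1]
eef_rot: [-0.111, 0.453, 0.838, 0.282]
ft_force: [0.3, 0.4, 0.1]
finger_gap: 0.752
```

Run:
```python
from plan2 import *
s,Rc=cur();print(s['eef_pos'],s['joint_positions'].round(2))
g,Rg=gr(540,-191,-2.356,55,1,2);z=Rg.as_matrix()[:,2]
p=g-z*100+[0,0,60]
print(((p-s['eef_pos'])/10).round(2),(Rg*Rc.inv()).as_rotvec().round(3))
```

```text
[ 480.71765073 -139.73686847  184.0509075 ] [-0.64  0.39  1.85  0.55  1.28 -1.48]
[ 1.24 -9.82 -5.66] [ 0.54   0.318 -1.14 ]
```

>>> play_rows:
  steps: [0.75, 0.2, -2, -1, 0.09, 0.052, -0.19, 0.75, 0.4, -4, -2, 0.18, 0.105, -0.38, 0.75, 0.6, -6, -3, 0.27, 0.157, -0.57, 0.75, 0.8, -8, -4, 0.36, 0.21, -0.76, 0.75, 1, -9.8, -5, 0.45, 0.262, -0.95, 0.75, 1.2, -9.8, -5.7, 0.54, 0.318, -1.14, 0.75, 1.2, -9.8, -5.7, 0.54, 0.318, -1.14, 0.75, 1.2, -9.8, -5.7, 0.54, 0.318, -1.14, 0.75, 1.2, -9.8, -5.7, 0.54, 0.318, -1.14, 0.75, 1.2, -9.8, -5.7, 0.54, 0.318, -1.14, 0.75, 1.2, -9.8, -5.7, 0.54, 0.318, -1.14, 0.75, 1.2, -9.8, -5.7, 0.54, 0.318, -1.14]

```text
time_s: 28.28
eef_pos: [492.7, -236.2, 127.0]
eef_rot: [-0.177, 0.819, 0.341, 0.426]
ft_force: [-0.1, 0.6, 0.2]
finger_gap: 0.747
```

Run:
```python
from plan2 import *
from ov import draw
s,Rc=cur();im=snap('wrist','w15');print(s['eef_pos'],s['joint_positions'].round(2),s['time_s'])
g,Rg=gr(540,-191,-2.356,55,1,2);z=Rg.as_matrix()[:,2]
print(((g-s['eef_pos'])/10).round(2),(Rg*Rc.inv()).as_rotvec().round(3))
draw(im,'wrist','bottle',540,-191,-2.356);cv2.imwrite('pics/w15.png',im)
```

```text
[ 492.7041637  -236.16659296  127.03896608] [-0.98  0.57  2.    1.07  1.16 -0.96] 28.2833
[  5.83   5.62 -11.69] [ 0.001  0.001 -0.003]
```

View pics/w15.png

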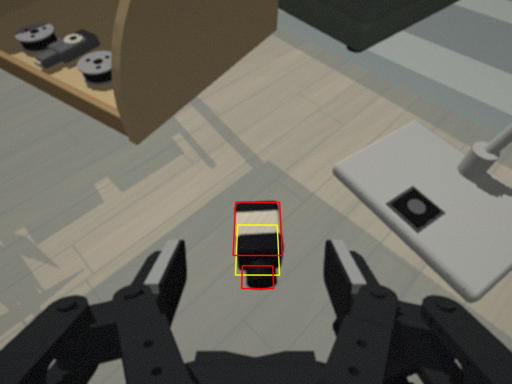

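>>> play_rows:
  steps: [0.75, 0, 0, -3, 0, 0, 0, 0.75, 0, 0, -6, 0, 0, 0, 0.75, 1.8, 1.8, -7.9, 0, 0, 0, 0.75, 3.6, 3.6, -9.7, 0, 0, 0, 0.75, 5, 4.9, -11.1, 0, 0, 0, 0.75, 5.8, 5.6, -11.7, 0, 0, 0, 0.75, 5.8, 5.6, -11.7, 0, 0, 0, 0, 5.8, 5.6, -11.7, 0, 0, 0, 0, 5.8, 5.6, -11.7, 0, 0, 0, 0, 5.8, 5.6, -11.7, 0, 0, 0, 0, 5.8, 5.6, -11.7, 0, 0, 0, 0, 5.8, 5.6, -11.7, 0, 0, 0]
  force: 40

```text
time_s: 29.33
eef_pos: [551.3, -182.3, 10.7]
eef_rot: [-0.176, 0.819, 0.34, 0.427]
ft_force: [-3.0, -3.9, 7.5]
finger_gap: 0.439
```

Run:
```python
from plan2 import *
s,Rc=cur();snap('wrist','w16');print(s['eef_pos'],s['finger_gap'],s['ft_force'].round(1))
```

```text
[ 551.32077347 -182.28868658   10.70886939] 0.4393845572682584 [-3.  -3.9  7.5]
```

View pics/w16.png

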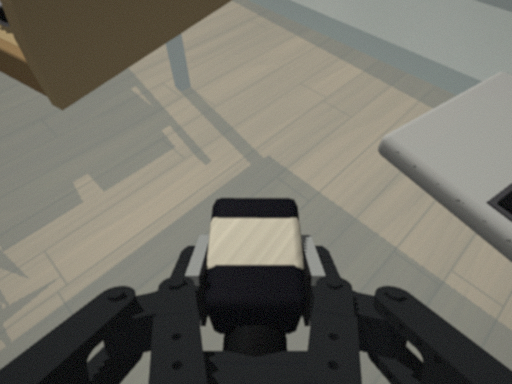

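```bash
cat >> plan2.py <<'E'
def place(bc,R0,p0,b,phi,td,sg):
    rel=R0.inv().apply(np.array(bc)-p0)
    _,Rt=pl(b,phi,td,sg);return bx(b)-Rt.apply(rel),Rt,rel
E
python3 - <<'E'
from plan2 import *
s,Rc=cur();p0=s['eef_pos'];q0=s['joint_positions']
for phi in(-1.0,-1.2,):
    t,Rt,rel=place([540,-191,19],Rc,p0,[-80,-140,215],phi,55,1)
    print(rel.round(1),t.round(1),'shift',((t-p0)/10).round(2),'rv',(Rt*Rc.inv()).as_rotvec().round(3))
    q=path(p0,Rc,p0+[0,0,150],Rc,q0,3)
    path(p0+[0,0,150],Rc,t,Rt,q)
E
```

```text
[ -1.3  -1.8 -16.4] [602.4  64.9 200.8] shift [ 5.11 24.71 19.02] rv [-1.664  0.18   1.047]
0.33 [-0.82  0.7   2.01  1.25  1.04 -1.06] res 1e-30 dq 0.10 toolz [ 0.58  0.58 -0.57]
0.67 [-0.82  0.6   2.01  1.2   1.07 -0.96] res 5e-30 dq 0.10 toolz [ 0.58  0.58 -0.57]
1.00 [-0.82  0.51  2.01  1.15  1.11 -0.86] res 3e-30 dq 0.11 toolz [ 0.58  0.58 -0.57]
0.08 [-0.75  0.44  2.01  1.07  1.03 -0.84] res 7e-21 dq 0.08 toolz [ 0.52  0.54 -0.66]
0.17 [-0.66  0.38  2.01  0.98  0.94 -0.81] res 2e-19 dq 0.10 toolz [ 0.47  0.49 -0.74]
0.25 [-0.56  0.33  2.01  0.86  0.86 -0.75] res 1e-18 dq 0.12 toolz [ 0.41  0.42 -0.81]
0.33 [-0.45  0.28  2.01  0.72  0.78 -0.66] res 2e-29 dq 0.14 toolz [ 0.37  0.34 -0.87]
0.42 [-0.34  0.25  2.    0.54  0.72 -0.53] res 9e-29 dq 0.18 toolz [ 0.33  0.24 -0.91]
0.50 [-0.22  0.22  1.99  0.33  0.68 -0.37] res 6e-28 dq 0.21 toolz [ 0.3   0.14 -0.94]
0.58 [-0.1   0.22  1.98  0.1   0.67 -0.2 ] res 8e-28 dq 0.23 toolz [ 0.28  0.04 -0.96]
0.67 [ 0.02  0.22  1.96 -0.12  0.7  -0.03] res 5e-29 dq 0.23 toolz [ 0.26 -0.07 -0.96]
0.75 [ 0.13  0.24  1.94 -0.33  0.74  0.11] res 1e-2
[... 993 characters left out ...]
.88]
0.42 [-0.33  0.25  1.99  0.49  0.73 -0.39] res 1e-28 dq 0.19 toolz [ 0.31  0.23 -0.92]
0.50 [-0.21  0.23  1.97  0.27  0.71 -0.2 ] res 2e-28 dq 0.22 toolz [ 0.27  0.12 -0.96]
0.58 [-0.08  0.23  1.95  0.05  0.72 -0.02] res 1e-28 dq 0.22 toolz [ 0.24  0.01 -0.97]
0.67 [ 0.03  0.24  1.93 -0.16  0.77  0.14] res 2e-29 dq 0.21 toolz [ 0.21 -0.1  -0.97]
0.75 [ 0.15  0.26  1.9  -0.33  0.84  0.27] res 4e-29 dq 0.18 toolz [ 0.2  -0.22 -0.96]
0.83 [ 0.25  0.3   1.87 -0.48  0.92  0.35] res 3e-29 dq 0.14 toolz [ 0.19 -0.33 -0.92]
0.92 [ 0.35  0.34  1.83 -0.6   1.01  0.41] res 2e-29 dq 0.12 toolz [ 0.2  -0.44 -0.88]
1.00 [ 0.44  0.39  1.8  -0.7   1.1   0.44] res 4e-30 dq 0.10 toolz [ 0.21 -0.53 -0.82]
```

>>> play_rows:
  steps: [0, 0, 0, 3, 0, 0, 0, 0, 0, 0, 7, 0, 0, 0, 0, 0, 0, 11, 0, 0, 0, 0, 0, 0, 15, 0, 0, 0, 0, 0.3, 1.5, 16, -0.1, 0.02, 0.06, 0, 0.6, 3, 17, -0.2, 0.04, 0.11, 0, 1, 4.5, 18, -0.3, 0.065, 0.17, 0, 1.3, 6, 19, -0.4, 0.085, 0.22, 0, 1.6, 8, 19, -0.5, 0.105, 0.28, 0, 1.9, 9.5, 19, -0.6, 0.127, 0.335, 0, 2.2, 11, 19, -0.7, 0.148, 0.39, 0, 2.5, 12.3, 19, -0.8, 0.17, 0.448]
  force: 50

```text
time_s: 30.38
eef_pos: [576.5, -58.1, 201.0]
eef_rot: [0.04, 0.761, 0.632, 0.144]
ft_force: [-0.4, 0.9, -1.9]
finger_gap: 0.434
```

```bash
cat > rel.json <<'E'
[-1.3,-1.8,-16.4]
E
python3 - <<'E'
from plan2 import *
s,Rc=cur();p0=s['eef_pos'];print(p0,s['finger_gap'],s['joint_positions'].round(2))
_,Rt=pl([-80,-140,215],-1.2,55,1);t=bx([-80,-140,215])-Rt.apply([-1.3,-1.8,-16.4])
print('shift',((t-p0)/10).round(2),'rv',(Rt*Rc.inv()).as_rotvec().round(3))
E
```

```text
[576.47684072 -58.05723771 200.99891707] 0.4337358958020896 [-0.21  0.2   1.95  0.25  0.76 -0.19]
shift [ 2.46 12.18 -0.02] rv [-0.804  0.169  0.448]
```

>>> play_rows:
  steps: [0, 0.3, 1.5, 0, -0.1, 0.02, 0.06, 0, 0.6, 3, 0, -0.2, 0.04, 0.11, 0, 1, 4.5, 0, -0.3, 0.065, 0.17, 0, 1.3, 6, 0, -0.4, 0.085, 0.22, 0, 1.6, 8, 0, -0.5, 0.105, 0.28, 0, 1.9, 9.5, 0, -0.6, 0.127, 0.335, 0, 2.2, 11, 0, -0.7, 0.148, 0.39, 0, 2.5, 12.2, 0, -0.804, 0.169, 0.448, 0, 2.5, 12.2, 0, -0.804, 0.169, 0.448, 0, 2.5, 12.2, 0, -0.804, 0.169, 0.448, 0, 2.5, 12.2, 0, -0.804, 0.169, 0.448]

```text
time_s: 31.3
eef_pos: [600.8, 63.4, 199.4]
eef_rot: [0.246, 0.541, 0.786, -0.169]
ft_force: [-0.6, -0.4, -0.6]
finger_gap: 0.436
```

Run:
```python
from plan2 import *
s,Rc=cur();snap('wrist','w17');im=snap('scene','s17');p0=s['eef_pos'];print(p0,s['finger_gap'],s['joint_positions'].round(2))
cv2.imwrite('pics/s17z.png',cv2.resize(im[60:260,100:340],None,fx=3,fy=3))
_,Rt=pl([-80,-140,215],-1.2,55,1)
for h in(215,60,40,38):
    t=bx([-80,-140,h])-Rt.apply([-1.3,-1.8,-16.4])
    print(h,'shift',((t-p0)/10).round(2),'rv',(Rt*Rc.inv()).as_rotvec().round(3))
```

```text
[600.77819605  63.36083341 199.44103318] 0.43644017844989247 [ 0.43  0.4   1.8  -0.69  1.1   0.44]
215 shift [0.03 0.04 0.14] rv [-0.005 -0.002  0.005]
60 shift [  0.03   0.04 -15.36] rv [-0.005 -0.002  0.005]
40 shift [  0.03   0.04 -17.36] rv [-0.005 -0.002  0.005]
38 shift [  0.03   0.04 -17.56] rv [-0.005 -0.002  0.005]
```

View pics/w17.png

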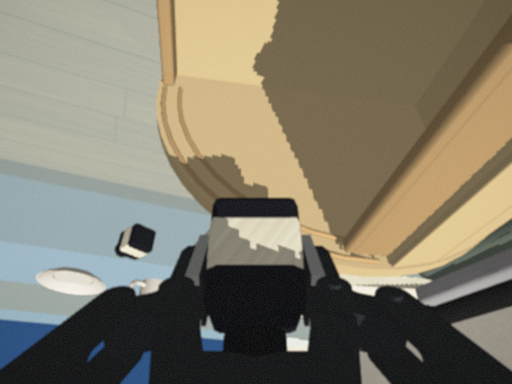

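View pics/s17z.png

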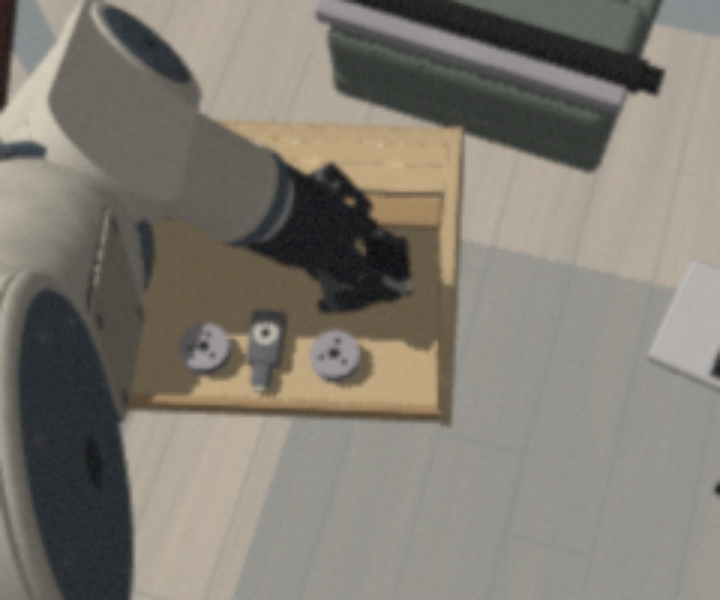

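>>> play_rows:
  steps: [0, -0.6, -0.1, -3, 0, 0, 0, 0, -0.6, -0.1, -6, 0, 0, 0, 0, -0.6, -0.1, -9, 0, 0, 0, 0, -0.6, -0.1, -12, 0, 0, 0, 0, -0.6, -0.1, -14.5, 0, 0, 0, 0, -0.6, -0.1, -16, 0, 0, 0, 0, -0.6, -0.1, -16.8, 0, 0, 0, 0, -0.6, -0.1, -16.8, 0, 0, 0]

```text
time_s: 32.07
eef_pos: [594.5, 61.4, 30.7]
eef_rot: [0.245, 0.541, 0.786, -0.17]
ft_force: [0.4, 0.2, -1.3]
finger_gap: 0.438
```

Run:
```python
from plan2 import *
s,Rc=cur();snap('wrist','w18');im=snap('top','t18');p0=s['eef_pos'];print(p0,s['finger_gap'],s['ft_force'].round(1))
cv2.imwrite('pics/t18z.png',cv2.resize(im[90:240,110:310],None,fx=3.5,fy=3.5))
print('bottle',(p0+Rc.apply([-1.3,-1.8,-16.4])).round(1))
```

```text
[594.52454328  61.36690926  30.6513503 ] 0.438286859063047 [ 0.4  0.2 -1.3]
bottle [589.9  68.5  44.9]
```

View pics/w18.png

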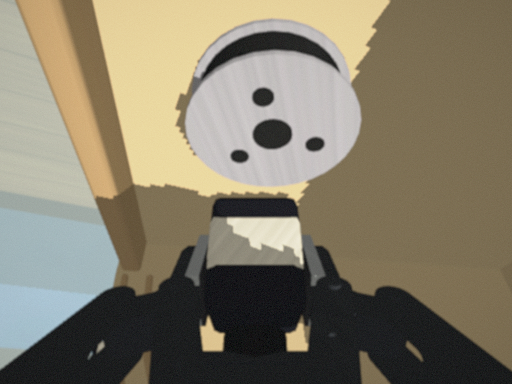

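View pics/t18z.png

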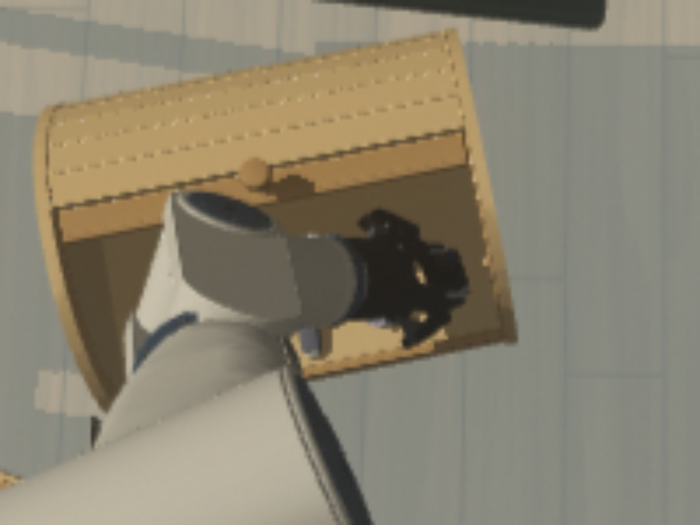

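>>> play_rows:
  steps: [0, 0, 0, -0.4, 0, 0, 0, 0, 0, 0, -0.75, 0, 0, 0, 0, 0, 0, -0.75, 0, 0, 0, 0, 0, 0, -0.75, 0, 0, 0]

```text
time_s: 32.5
eef_pos: [596.3, 63.1, 26.1]
eef_rot: [0.247, 0.541, 0.786, -0.169]
ft_force: [-2.3, 0.8, 9.6]
finger_gap: 0.441
```

>>> play_rows:
  steps: [0.56, 0, 0, 0.2, 0, 0, 0, 0.56, 0, 0, 0.2, 0, 0, 0, 0.56, 0, 0, 0.2, 0, 0, 0, 0.58, 0, 0, 0.2, 0, 0, 0, 0.58, 0, 0, 0.2, 0, 0, 0]

```text
time_s: 32.92
eef_pos: [595.1, 62.9, 26.1]
eef_rot: [0.246, 0.541, 0.787, -0.169]
ft_force: [-0.2, 0.6, 0.0]
finger_gap: 0.577
```

Run:
```python
from plan2 import *
s,Rc=cur();snap('wrist','w19');p0=s['eef_pos'];print(p0,s['finger_gap'],s['ft_force'].round(1),Rc.as_matrix()[:,2].round(3))
```

```text
[595.14575952  62.8552877   26.1137854 ] 0.5767669524152119 [-0.2  0.6  0. ] [ 0.204 -0.532 -0.822]
```

View pics/w19.png

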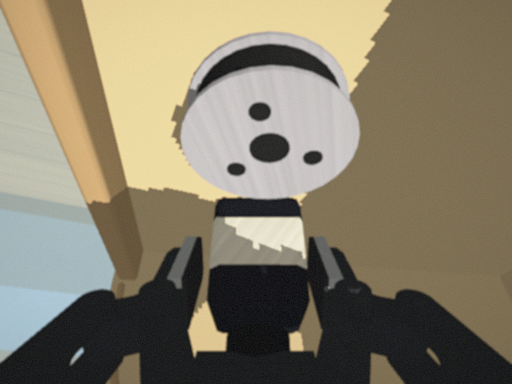

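>>> play_rows:
  steps: [0.6, -0.4, 1, 1.6, 0, 0, 0, 0.6, -0.8, 2.1, 3.3, 0, 0, 0, 0.6, -1.4, 3.7, 5.8, 0, 0, 0, 0.6, -2, 5.3, 8.2, 0, 0, 0, 0.6, -2.8, 7.4, 11.5, 0, 0, 0, 0.6, -3.3, 8.5, 15, 0, 0, 0, 0.6, -4, 8.5, 19, 0, 0, 0, 0.6, -4.5, 8.5, 22, 0, 0, 0, 0.6, -4.5, 8.5, 22, 0, 0, 0]

```text
time_s: 33.72
eef_pos: [551.8, 149.4, 252.3]
eef_rot: [0.248, 0.541, 0.786, -0.166]
ft_force: [0.3, 0.1, 0.3]
finger_gap: 0.601
```

Run:
```python
from plan2 import *
s,Rc=cur();snap('wrist','w20');im=snap('top','t20');p0=s['eef_pos'];print(p0,s['finger_gap'],s['joint_positions'].round(2))
cv2.imwrite('pics/t20z.png',cv2.resize(im[90:240,110:310],None,fx=3.5,fy=3.5))
```

```text
[551.81295392 149.40286217 252.34214324] 0.6012334278458361 [ 0.6   0.33  1.76 -0.62  1.26  0.5 ]
```

View pics/w20.png

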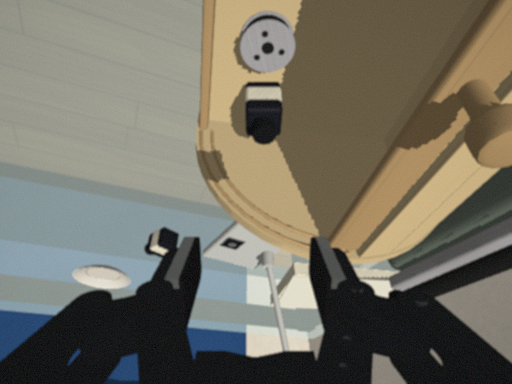

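View pics/t20z.png

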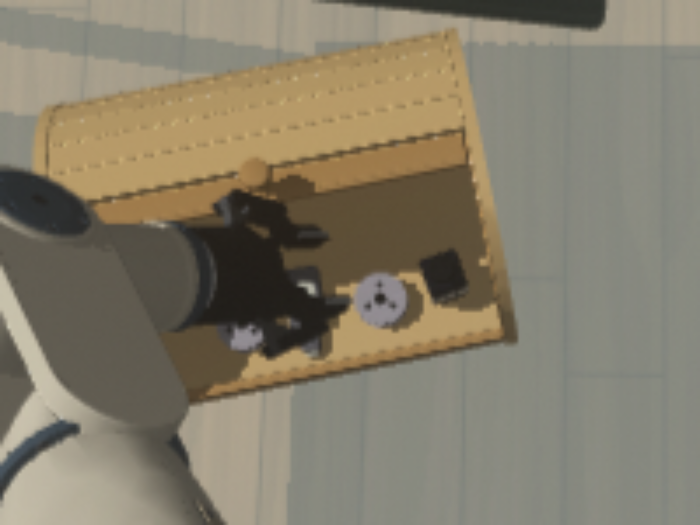

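Run:
```python
from plan2 import *
s,Rc=cur();q0=s['joint_positions'];p0=s['eef_pos']
g,Rg=gr(536,-310,-2.0,55,1,2);z=Rg.as_matrix()[:,2]
p1=g-z*100+[0,0,90]
print('shift',((p1-p0)/10).round(2),'rv',(Rg*Rc.inv()).as_rotvec().round(3))
path(p0,Rc,p1,Rg,q0)
```

```text
shift [ -4.21 -51.86  -8.98] rv [ 1.599 -0.048 -0.621]
0.08 [ 0.48  0.26  1.84 -0.54  1.14  0.43] res 3e-29 dq 0.12 toolz [ 0.18 -0.43 -0.89]
0.17 [ 0.34  0.2   1.89 -0.42  1.03  0.32] res 9e-28 dq 0.14 toolz [ 0.17 -0.31 -0.93]
0.25 [ 0.18  0.17  1.93 -0.28  0.94  0.16] res 3e-28 dq 0.16 toolz [ 0.16 -0.2  -0.97]
0.33 [ 0.    0.15  1.95 -0.1   0.88 -0.05] res 7e-25 dq 0.21 toolz [ 0.16 -0.07 -0.98]
0.42 [-0.18  0.17  1.95  0.1   0.88 -0.28] res 6e-23 dq 0.23 toolz [ 0.16  0.05 -0.99]
0.50 [-0.35  0.21  1.93  0.28  0.92 -0.49] res 7e-24 dq 0.21 toolz [ 0.17  0.17 -0.97]
0.58 [-0.5   0.27  1.9   0.42  0.99 -0.66] res 5e-26 dq 0.17 toolz [ 0.19  0.29 -0.94]
0.67 [-0.64  0.35  1.84  0.53  1.09 -0.77] res 9e-29 dq 0.14 toolz [ 0.21  0.4  -0.89]
0.75 [-0.76  0.44  1.77  0.6   1.21 -0.84] res 8e-30 dq 0.12 toolz [ 0.23  0.51 -0.83]
0.83 [-0.86  0.54  1.69  0.66  1.32 -0.88] res 2e-30 dq 0.12 toolz [ 0.27  0.6  -0.76]
0.92 [-0.94  0.65  1.6   0.71  1.44 -0.88] res 2e-30 dq 0.12 toolz [ 0.3   0.68 -0.67]
1.00 [-1.01  0.75  1.49  0.75  1.56 -0.86] res 5e-19 dq 0.12 toolz [ 0.34  0.74 -0.57]
```

>>> play_rows:
  steps: [0.75, -0.3, -3.7, 0, 0.114, -0.003, -0.044, 0.75, -0.6, -7.4, 0, 0.228, -0.007, -0.089, 0.75, -0.9, -11.1, 0, 0.343, -0.01, -0.133, 0.75, -1.2, -14.8, 0, 0.457, -0.014, -0.177, 0.75, -1.5, -18.5, 0, 0.571, -0.017, -0.222, 0.75, -1.8, -22.2, 0, 0.685, -0.021, -0.266, 0.75, -2.1, -25.9, 0, 0.8, -0.024, -0.31, 0.75, -2.4, -29.6, -1.5, 0.914, -0.027, -0.355, 0.75, -2.7, -33.3, -3, 1.028, -0.031, -0.4, 0.75, -3, -37, -4.5, 1.142, -0.034, -0.444, 0.75, -3.3, -40.7, -6, 1.256, -0.038, -0.488, 0.75, -3.6, -44.4, -7.5, 1.37, -0.041, -0.532]

```text
time_s: 34.82
eef_pos: [514.2, -286.9, 174.4]
eef_rot: [-0.158, 0.748, 0.575, 0.292]
ft_force: [1.8, -0.4, 0.3]
finger_gap: 0.748
```

Run:
```python
from plan2 import *
s,Rc=cur();q0=s['joint_positions'];p0=s['eef_pos'];print(p0,q0.round(2))
g,Rg=gr(536,-310,-2.0,55,1,2);z=Rg.as_matrix()[:,2]
p1=g-z*100+[0,0,60]
print('shift',((p1-p0)/10).round(2),'rv',(Rg*Rc.inv()).as_rotvec().round(3))
```

```text
[ 514.20613555 -286.88008789  174.41867171] [-0.85  0.52  1.69  0.63  1.31 -0.88]
shift [-0.58 -8.35 -4.7 ] rv [ 0.306 -0.009 -0.119]
```

>>> play_rows:
  steps: [0.75, -0.2, -3, -1.5, 0.1, -0.003, -0.04, 0.75, -0.4, -6, -3, 0.2, -0.006, -0.08, 0.75, -0.6, -8.3, -4.7, 0.306, -0.009, -0.119, 0.75, -0.6, -8.3, -4.7, 0.306, -0.009, -0.119, 0.75, -0.6, -8.3, -4.7, 0.306, -0.009, -0.119, 0.75, -0.6, -8.3, -4.7, 0.306, -0.009, -0.119]

```text
time_s: 35.32
eef_pos: [508.7, -366.6, 127.7]
eef_rot: [-0.249, 0.746, 0.482, 0.386]
ft_force: [0.4, 0.7, 0.3]
finger_gap: 0.751
```

Run:
```python
from plan2 import *
from ov import draw
s,Rc=cur();im=snap('wrist','w21');print(s['eef_pos'],s['joint_positions'].round(2),s['dq'].round(2),s['time_s'])
g,Rg=gr(536,-310,-2.0,55,1,2)
print(((g-s['eef_pos'])/10).round(2),(Rg*Rc.inv()).as_rotvec().round(3),Rg.as_matrix()[:,2])
draw(im,'wrist','bottle',536,-310,-2.0);cv2.imwrite('pics/w21.png',im)
```

```text
[ 508.67418583 -366.58872198  127.65380228] [-1.01  0.79  1.5   0.75  1.53 -0.89] [ 0.03 -0.08 -0.    0.    0.   -0.  ] 35.3167
[  3.38   7.07 -11.76] [ 0.004 -0.003 -0.005] [ 0.34088753  0.74485285 -0.57357644]
```

View pics/w21.png

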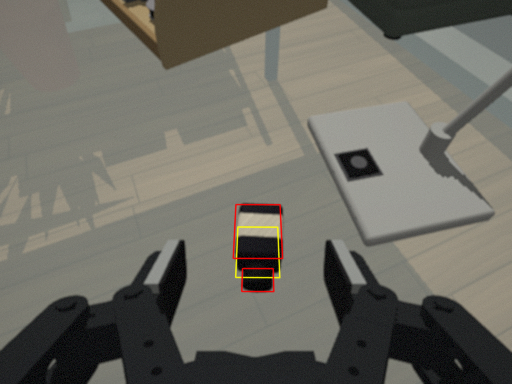

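>>> play_rows:
  steps: [0.75, 0, -0.3, -3, 0, 0, 0, 0.75, 0, -0.3, -6, 0, 0, 0, 0.75, 1, 2, -7.8, 0, 0, 0, 0.75, 2.1, 4.3, -9.6, 0, 0, 0, 0.75, 3, 6.1, -11, 0, 0, 0, 0.75, 3.4, 7, -11.7, 0, 0, 0, 0.75, 3.4, 7, -11.7, 0, 0, 0, 0, 3.4, 7, -11.7, 0, 0, 0, 0, 3.4, 7, -11.7, 0, 0, 0, 0, 3.4, 7, -11.7, 0, 0, 0, 0, 3.4, 7, -11.7, 0, 0, 0, 0, 3.4, 7, -11.7, 0, 0, 0]
  force: 50

```text
time_s: 36.37
eef_pos: [543.8, -298.9, 14.0]
eef_rot: [-0.247, 0.746, 0.482, 0.387]
ft_force: [0.6, -0.6, 7.1]
finger_gap: 0.44
```

Run:
```python
from plan2 import *
s,Rc=cur();snap('wrist','w22');p0=s['eef_pos'];print(p0,s['finger_gap'],s['ft_force'].round(1))
rel=Rc.inv().apply(np.array([536,-310,19])-p0);print(rel)
```

```text
[ 543.79317481 -298.87764556   13.97846813] 0.43992904315252523 [ 0.6 -0.6  7.1]
[ -3.60625031  -2.48467323 -13.80135797]
```

View pics/w22.png

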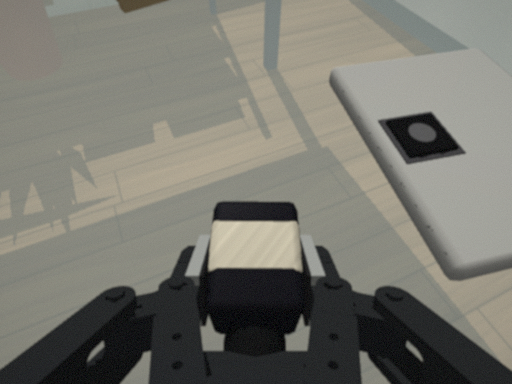

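```bash
cat >> plan2.py <<'E'
def Ra(adeg,psi):
    a=np.radians(adeg);n=np.array([np.cos(psi),np.sin(psi),0]);c=np.array([np.sin(psi),-np.cos(psi),0])
    return rot(np.cos(a)*dn+np.sin(a)*c,n)
E
cat > pb.py <<'E'
from plan2 import *
from kin import fk,P,LO,HI
from scipy.optimize import least_squares
REL=np.array([-2.5,-2,-15]);PSI1=1.8+np.pi/2-2*np.pi
def target(h,b=(-82,138)):
    Rt=Ra(35,PSI1);return bx([b[0],b[1],h])-Rt.apply(REL),Rt
def sim(p0,R0,seq,q0):
    q=np.array(q0)
    for p,Rk in seq:
        r=least_squares(lambda q:np.r_[(fk(q,P)[0]-p)/100,(fk(q,P)[1]*Rk.inv()).as_rotvec()],np.clip(q,LO+1e-3,HI-1e-3),bounds=(LO,HI))
        d=np.abs(r.x-q).max();q=r.x
        print(((p-p0)/10).round(1).tolist(),(Rk*R0.inv()).as_rotvec().round(3).tolist(),'|',q.round(2),'c %.0e'%r.cost,'dq %.2f'%d)
    return q
E
python3 - <<'E'
from pb import *
s,Rc=cur();p0=s['eef_pos'];q0=s['joint_positions']
psi0=np.arctan2(*Rc.as_matrix()[[1,0],1]);print('psi0',psi0,'check',(Ra(-55,psi0)*Rc.inv()).magnitude())
t,Rt=target(225);print(t)
seq=[(p0+[0,0,40*k],Rc) for k in(1,2,3)]
N=26
for k in range(1,N+1):
    f=k/N;fp=min(1,f*1.1)
    p=p0+[0,0,120]+(t-p0-[0,0,120])*np.array([fp,fp,min(1,f*2)])
    seq.append((p,Ra(-55+90*f,psi0+(PSI1-psi0)*f)))
sim(p0,Rc,seq,q0)
for k,(p,Rk) in enumerate(seq[1:]): print(round((Rk*seq[k][1].inv()).magnitude()*57.3,1),end=' ')
E
```

```text
psi0 -0.42561654981064684 check 0.006862635303329525
[535.78099384 348.88821604 211.27877824]
[0.0, 0.0, 4.0] [0.0, 0.0, 0.0] | [-0.91  0.85  1.59  0.83  1.37 -0.96] c 3e-27 dq 0.06
[0.0, 0.0, 8.0] [0.0, 0.0, 0.0] | [-0.91  0.79  1.6   0.82  1.41 -0.92] c 4e-28 dq 0.06
[0.0, 0.0, 12.0] [0.0, 0.0, 0.0] | [-0.91  0.74  1.6   0.82  1.45 -0.87] c 4e-29 dq 0.06
[-0.0, 2.7, 12.6] [-0.047, 0.029, -0.096] | [-0.89  0.65  1.71  0.85  1.32 -0.83] c 3e-30 dq 0.12
[-0.1, 5.5, 13.2] [-0.098, 0.061, -0.191] | [-0.85  0.56  1.82  0.89  1.2  -0.77] c 7e-30 dq 0.13
[-0.1, 8.2, 13.8] [-0.146, 0.099, -0.287] | [-0.8   0.48  1.92  0.92  1.07 -0.69] c 9e-31 dq 0.12
[-0.1, 11.0, 14.4] [-0.191, 0.141, -0.381] | [-0.74  0.4   2.    0.94  0.95 -0.58] c 1e-30 dq 0.12
[-0.2, 13.7, 15.0] [-0.233, 0.188, -0.475] | [-0.66  0.32  2.06  0.94  0.83 -0.43] c 2e-31 dq 0.15
[-0.2, 16.4, 15.6] [-0.271, 0.24, -0.568] | [-0.56  0.25  2.11  0.89  0.72 -0.23] c 8e-31 dq 0.20
[-0.2, 19.2, 16.2] [-0.305, 0.296, -0.661] | [-0.45  0.19  2.13  0.78  0.62  0.04] c 2e-26 dq 0.27
[-0.3, 21.9, 16.8] [-0.335, 0.357, -0.751] | [-0.34 
[... 1165 characters left out ...]
66 0.23 1.23 2.55] c 1e-25 dq 0.08
[-0.7, 57.6, 19.7] [-0.202, 1.458, -1.699] | [0.32 0.4  1.64 0.3  1.23 2.63] c 1e-24 dq 0.07
[-0.7, 60.3, 19.7] [-0.141, 1.556, -1.743] | [0.32 0.42 1.64 0.38 1.22 2.7 ] c 1e-23 dq 0.07
[-0.8, 63.0, 19.7] [-0.07, 1.653, -1.781] | [0.33 0.43 1.64 0.46 1.19 2.76] c 2e-22 dq 0.08
[-0.8, 64.8, 19.7] [0.009, 1.749, -1.812] | [0.32 0.43 1.67 0.54 1.16 2.8 ] c 5e-25 dq 0.08
[-0.8, 64.8, 19.7] [0.097, 1.843, -1.835] | [0.29 0.42 1.71 0.62 1.12 2.8 ] c 2e-29 dq 0.08
[-0.8, 64.8, 19.7] [0.195, 1.934, -1.852] | [0.26 0.4  1.76 0.71 1.08 2.8 ] c 2e-28 dq 0.09
0.0 0.0 6.3 6.5 6.5 6.5 6.5 6.5 6.5 6.5 6.5 6.5 6.5 6.5 6.5 6.5 6.5 6.5 6.5 6.5 6.5 6.5 6.5 6.5 6.5 6.5 6.5 6.5
```

>>> play_rows:
  steps: [0, 0, 0, 3, 0, 0, 0, 0, 0, 0, 7, 0, 0, 0, 0, 0, 0, 12, 0, 0, 0, 0, 0, 2.7, 12.6, -0.047, 0.029, -0.096, 0, -0.1, 5.5, 13.2, -0.098, 0.061, -0.191, 0, -0.1, 8.2, 13.8, -0.146, 0.099, -0.287, 0, -0.1, 11, 14.4, -0.191, 0.141, -0.381, 0, -0.2, 13.7, 15, -0.233, 0.188, -0.475, 0, -0.2, 15, 16, -0.252, 0.214, -0.52, 0, -0.2, 16.4, 17, -0.271, 0.24, -0.568, 0, -0.2, 17.8, 18, -0.288, 0.268, -0.615, 0, -0.2, 19.2, 19, -0.305, 0.296, -0.661]

```text
time_s: 37.42
eef_pos: [541.0, -105.5, 203.4]
eef_rot: [-0.062, 0.938, 0.225, 0.258]
ft_force: [-1.0, 0.2, -1.1]
finger_gap: 0.44
```

```bash
cat >> pb.py <<'E'
def nxt(N,f1,tgt_f=None):
    s,Rc=cur();p0=s['eef_pos'];q0=s['joint_positions'];print(p0,q0.round(2),s['finger_gap'])
    n=Rc.as_matrix()[:,1];psi=np.arctan2(n[1],n[0]);psi=psi if psi<0.5 else psi-2*np.pi
    z=Rc.as_matrix()[:,2];c=np.array([np.sin(psi),-np.cos(psi),0]);a=np.degrees(np.arctan2(z@c,-z[2]));print('psi',psi,'a',a)
    t,Rt=target(225)
    seq=[]
    for k in range(1,N+1):
        f=k/N*f1
        seq.append((p0+(t-p0)*f,Ra(a+(35-a)*f,psi+(PSI1-psi)*f)))
    sim(p0,Rc,seq,q0)
E
python3 -c "
from pb import *
nxt(12,.45)"
```

```text
[ 541.0240284  -105.47120266  203.4484741 ] [-0.45  0.14  2.11  0.72  0.67  0.12] 0.4398778290975124
psi -1.0991309288138609 a -30.773569758473347
[-0.0, 1.7, 0.0] [-0.019, 0.039, -0.068] | [-0.37  0.12  2.12  0.6   0.62  0.35] c 4e-30 dq 0.22
[-0.0, 3.4, 0.1] [-0.035, 0.079, -0.136] | [-0.29  0.11  2.12  0.47  0.6   0.59] c 8e-30 dq 0.24
[-0.1, 5.1, 0.1] [-0.048, 0.12, -0.204] | [-0.22  0.1   2.11  0.34  0.6   0.84] c 1e-30 dq 0.25
[-0.1, 6.8, 0.1] [-0.058, 0.163, -0.271] | [-0.15  0.1   2.09  0.21  0.62  1.07] c 3e-30 dq 0.23
[-0.1, 8.5, 0.1] [-0.065, 0.206, -0.339] | [-0.08  0.11  2.07  0.11  0.65  1.28] c 3e-30 dq 0.21
[-0.1, 10.2, 0.2] [-0.07, 0.251, -0.406] | [-0.02  0.12  2.04  0.04  0.7   1.46] c 2e-20 dq 0.18
[-0.1, 11.9, 0.2] [-0.071, 0.296, -0.472] | [ 0.03  0.14  2.01 -0.01  0.76  1.61] c 8e-22 dq 0.15
[-0.2, 13.6, 0.2] [-0.07, 0.341, -0.538] | [ 0.07  0.16  1.98 -0.04  0.82  1.74] c 1e-23 dq 0.13
[-0.2, 15.3, 0.3] [-0.066, 0.388, -0.604] | [ 0.11  0.18  1.94 -0.05  0.88  1.85] c 1e-25 dq 0.11
[-0.2, 17.0, 0.3] [-0.059, 0.435, -0.669] | [ 0.14  0.2   1.91 -0.05  0.93  1.95] c 6e-27 dq 0.10
[-0.2, 18.7, 0.3] [-0.048, 0.482, -0.733] | [ 0.17  0.23  1.87 -0.03  0.99  2.03] c 3e-28 dq 0.09
[-0.2, 20.4, 0.4] [-0.035, 0.53, -0.797] | [ 0.19  0.25  1.84 -0.01  1.04  2.11] c 1e-29 dq 0.08
```

>>> play_rows:
  steps: [0, 0, 1.2, 1.5, -0.013, 0.027, -0.046, 0, 0, 2.4, 3, -0.026, 0.055, -0.095, 0, 0, 3.6, 3, -0.037, 0.085, -0.145, 0, 0, 4.8, 3, -0.046, 0.114, -0.193, 0, -0.1, 6, 3, -0.053, 0.142, -0.24, 0, -0.1, 7.3, 3, -0.06, 0.176, -0.292, 0, -0.1, 8.6, 3, -0.065, 0.21, -0.345, 0, -0.1, 10.2, 3, -0.07, 0.251, -0.406, 0, -0.1, 11.9, 3, -0.071, 0.296, -0.472, 0, -0.2, 13.6, 3, -0.07, 0.341, -0.538, 0, -0.2, 15.3, 3, -0.066, 0.388, -0.604, 0, -0.2, 17, 3, -0.059, 0.435, -0.669]

```text
time_s: 38.42
eef_pos: [539.3, 64.9, 232.9]
eef_rot: [0.004, 0.993, -0.105, 0.053]
ft_force: [0.5, 0.6, -0.8]
finger_gap: 0.441
```

```bash
python3 -c "
from pb import *
nxt(15,1)"
```

```text
[539.27941925  64.93658215 232.8819737 ] [ 0.14  0.17  1.88 -0.04  0.99  1.94] 0.4405898172537724
psi -1.7807618255189397 a -6.050802095913576
[-0.0, 1.9, -0.1] [0.009, 0.047, -0.075] | [ 0.17  0.2   1.84 -0.03  1.05  2.04] c 9e-27 dq 0.10
[-0.0, 3.8, -0.3] [0.025, 0.092, -0.151] | [ 0.19  0.23  1.81 -0.01  1.1   2.13] c 7e-29 dq 0.09
[-0.1, 5.7, -0.4] [0.043, 0.137, -0.226] | [0.21 0.26 1.77 0.02 1.14 2.2 ] c 1e-29 dq 0.08
[-0.1, 7.6, -0.6] [0.066, 0.18, -0.301] | [0.22 0.29 1.74 0.06 1.18 2.28] c 1e-29 dq 0.07
[-0.1, 9.5, -0.7] [0.091, 0.222, -0.375] | [0.23 0.31 1.72 0.1  1.21 2.35] c 6e-30 dq 0.07
[-0.1, 11.4, -0.9] [0.12, 0.263, -0.449] | [0.24 0.33 1.69 0.15 1.23 2.41] c 3e-30 dq 0.06
[-0.2, 13.3, -1.0] [0.152, 0.302, -0.523] | [0.24 0.35 1.68 0.2  1.25 2.47] c 8e-30 dq 0.06
[-0.2, 15.1, -1.2] [0.188, 0.339, -0.596] | [0.24 0.37 1.67 0.25 1.26 2.53] c 6e-30 dq 0.06
[-0.2, 17.0, -1.3] [0.227, 0.375, -0.668] | [0.24 0.38 1.66 0.31 1.26 2.58] c 9e-30 dq 0.06
[-0.2, 18.9, -1.4] [0.269, 0.408, -0.739] | [0.24 0.39 1.66 0.37 1.25 2.63] c 5e-29 dq 0.06
[-0.3, 20.8, -1.6] [0.314, 0.44, -0.81] | [0.25 0.4  1.67 0.43 1.23 2.68] c 3e-29 dq 0.06
[-0.3, 22.7, -1.7] [0.363, 0.469, -0.879] | [0.25 0.4  1.68 0.49 1.2  2.72] c 1e-29 dq 0.06
[-0.3, 24.6, -1.9] [0.414, 0.495, -0.947] | [0.25 0.41 1.7  0.56 1.17 2.75] c 4e-30 dq 0.07
[-0.3, 26.5, -2.0] [0.469, 0.519, -1.014] | [0.26 0.41 1.73 0.63 1.13 2.78] c 7e-29 dq 0.07
[-0.3, 28.4, -2.2] [0.527, 0.54, -1.08] | [0.26 0.4  1.76 0.71 1.08 2.8 ] c 1e-27 dq 0.08
```

>>> play_rows:
  steps: [0, 0, 2.4, -0.2, 0.025, 0.06, -0.1, 0, 0, 4.8, -0.4, 0.043, 0.12, -0.2, 0, -0.1, 7.6, -0.6, 0.066, 0.18, -0.301, 0, -0.1, 9.5, -0.7, 0.091, 0.222, -0.375, 0, -0.1, 11.4, -0.9, 0.12, 0.263, -0.449, 0, -0.2, 13.3, -1, 0.152, 0.302, -0.523, 0, -0.2, 15.1, -1.2, 0.188, 0.339, -0.596, 0, -0.2, 17, -1.3, 0.227, 0.375, -0.668, 0, -0.3, 20.8, -1.6, 0.314, 0.44, -0.81, 0, -0.3, 24.6, -1.9, 0.414, 0.495, -0.947, 0, -0.3, 26.5, -2, 0.469, 0.519, -1.014, 0, -0.3, 28.4, -2.2, 0.527, 0.54, -1.08]

```text
time_s: 39.42
eef_pos: [537.6, 349.4, 210.7]
eef_rot: [-0.181, 0.757, -0.584, -0.23]
ft_force: [-1.0, 0.2, -0.6]
finger_gap: 0.436
```

```bash
python3 -c "
from pb import *
s,Rc=cur();snap('wrist','w23');im=snap('top','t23');cv2.imwrite('pics/t23z.png',cv2.resize(im[90:240,110:310],None,fx=3.5,fy=3.5))
p0=s['eef_pos'];print(p0,s['finger_gap'],s['joint_positions'].round(2))
for h in(225,45,38):
    t,Rt=target(h,(-84,138));print(((t-p0)/10).round(2),(Rt*Rc.inv()).as_rotvec().round(3))
"
```

```text
[537.61640858 349.44323887 210.74714225] 0.43553623403963815 [0.27 0.41 1.74 0.69 1.09 2.79]
[-0.38 -0.1   0.05] [ 0.015  0.01  -0.027]
[ -0.38  -0.1  -17.95] [ 0.015  0.01  -0.027]
[ -0.38  -0.1  -18.65] [ 0.015  0.01  -0.027]
```

View pics/w23.png

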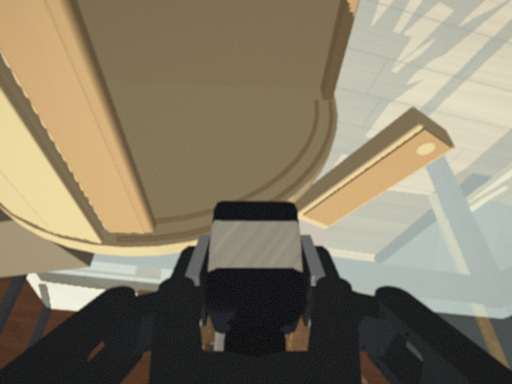

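View pics/t23z.png

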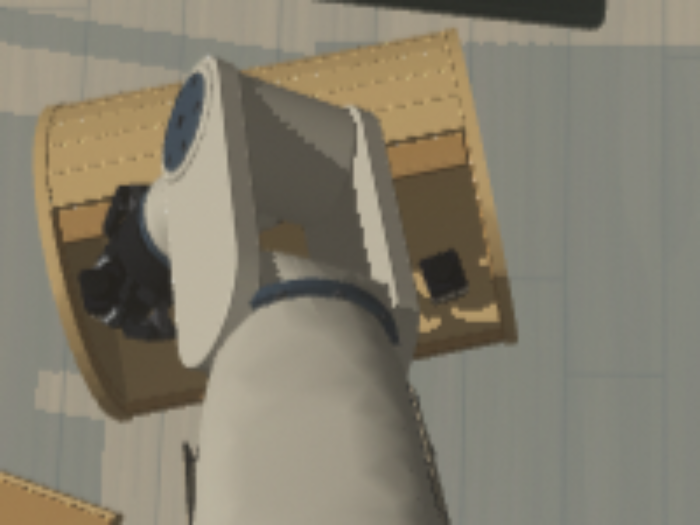

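>>> play_rows:
  steps: [0, -0.4, -0.1, -3, 0.015, 0.01, -0.027, 0, -0.4, -0.1, -6, 0.015, 0.01, -0.027, 0, -0.4, -0.1, -9, 0.015, 0.01, -0.027, 0, -0.4, -0.1, -12, 0.015, 0.01, -0.027, 0, -0.4, -0.1, -14.5, 0.015, 0.01, -0.027, 0, -0.4, -0.1, -16.5, 0.015, 0.01, -0.027, 0, -0.4, -0.1, -17.6, 0.015, 0.01, -0.027, 0, -0.4, -0.1, -17.6, 0.015, 0.01, -0.027]

```text
time_s: 40.18
eef_pos: [531.6, 346.7, 32.2]
eef_rot: [-0.184, 0.75, -0.591, -0.236]
ft_force: [-0.7, -0.6, -1.2]
finger_gap: 0.433
```

```bash
python3 -c "
from pb import *
s,Rc=cur();snap('wrist','w24')
p0=s['eef_pos'];print(p0,s['finger_gap'],s['ft_force'].round(1),(p0+Rc.apply(REL)).round(1),Rc.as_matrix()[:,2])
t,Rt=target(38,(-84,138));print(((t-p0)/10).round(2),(Rt*Rc.inv()).as_rotvec().round(3))
"
```

```text
[531.61167287 346.71437547  32.19623656] 0.43266638475697716 [-0.7 -0.6 -1.2] [535.1 340.9  45.9] [-0.13613988  0.55427307 -0.82112563]
[ 0.22  0.18 -0.79] [ 0.004 -0.002 -0.008]
```

View pics/w24.png

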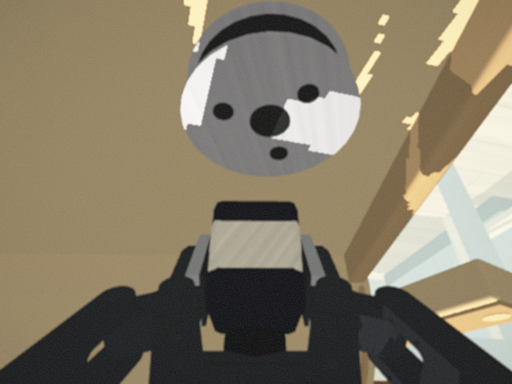

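>>> play_rows:
  steps: [0, 0.1, 0.1, -0.4, 0, 0, 0, 0, 0.1, 0.1, -0.75, 0, 0, 0, 0, 0.1, 0.1, -0.75, 0, 0, 0, 0, 0.1, 0.1, -0.75, 0, 0, 0]

```text
time_s: 40.57
eef_pos: [533.5, 348.8, 27.1]
eef_rot: [-0.186, 0.749, -0.591, -0.235]
ft_force: [-0.4, -0.7, -0.7]
finger_gap: 0.44
```

>>> play_rows:
  steps: [0, 0, 0, -0.15, 0, 0, 0, 0, 0, 0, -0.3, 0, 0, 0, 0, 0, 0, -0.3, 0, 0, 0]

```text
time_s: 40.82
eef_pos: [533.6, 348.8, 26.6]
eef_rot: [-0.187, 0.749, -0.59, -0.236]
ft_force: [-5.3, -12.7, 24.7]
finger_gap: 0.437
```

Contact with the floor; back off the pressure and release.

>>> play_rows:
  steps: [0, 0, 0, 0.3, 0, 0, 0, 0.5, 0, 0, 0.3, 0, 0, 0, 0.58, 0, 0, 0.3, 0, 0, 0, 0.58, 0, 0, 0.3, 0, 0, 0, 0.58, 0, 0, 0.3, 0, 0, 0]

```text
time_s: 41.23
eef_pos: [533.0, 348.7, 26.2]
eef_rot: [-0.185, 0.749, -0.591, -0.235]
ft_force: [-0.0, 0.0, 0.1]
finger_gap: 0.579
```

```bash
python3 -c "
from pb import *
s,Rc=cur();snap('wrist','w25')
p0=s['eef_pos'];print(p0,s['finger_gap'],s['ft_force'].round(1),Rc.as_matrix()[:,2])
"
```

```text
[532.97866971 348.71925483  26.2081991 ] 0.5791916127366454 [-0.   0.   0.1] [-0.13369143  0.55571416 -0.8205537 ]
```

View pics/w25.png

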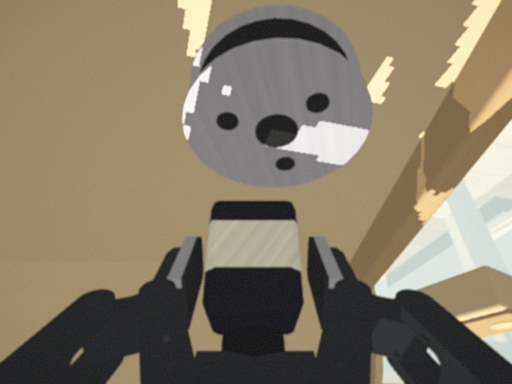

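>>> play_rows:
  steps: [0.6, 0.25, -1.1, 1.6, 0, 0, 0, 0.6, 0.55, -2.2, 3.3, 0, 0, 0, 0.6, 0.95, -3.9, 5.8, 0, 0, 0, 0.6, 1.3, -5.6, 8.2, 0, 0, 0, 0.6, 1.6, -6.7, 11.5, 0, 0, 0, 0.6, 1.6, -7.5, 15, 0, 0, 0, 0.6, 0, -7.5, 19, 0, 0, 0, 0.6, -2, -9, 23, 0, 0, 0, 0.6, -2, -9, 23, 0, 0, 0]

```text
time_s: 42.03
eef_pos: [513.1, 258.2, 261.9]
eef_rot: [-0.187, 0.75, -0.59, -0.234]
ft_force: [1.9, -0.2, 0.2]
finger_gap: 0.603
```

```bash
python3 -c "
from pb import *
s,Rc=cur();snap('wrist','w26');im=snap('top','t26');im2=snap('scene','s26');cv2.imwrite('pics/t26z.png',cv2.resize(im[90:240,110:310],None,fx=3.5,fy=3.5));cv2.imwrite('pics/s26z.png',cv2.resize(im2[80:240,100:300],None,fx=3.5,fy=3.5))
p0=s['eef_pos'];print(p0,s['joint_positions'].round(2),s['time_s'])
"
```

```text
[513.13135126 258.21996333 261.91292588] [0.12 0.29 1.8  0.65 1.21 2.74] 42.0333
```

View pics/w26.png

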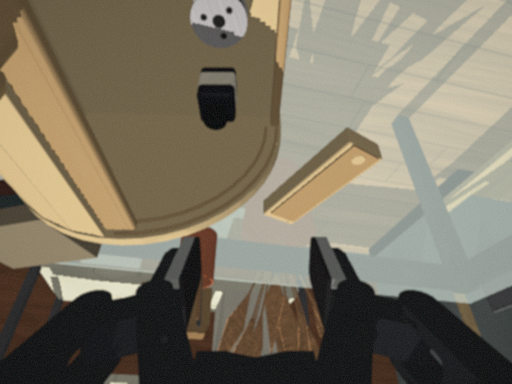

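View pics/t26z.png

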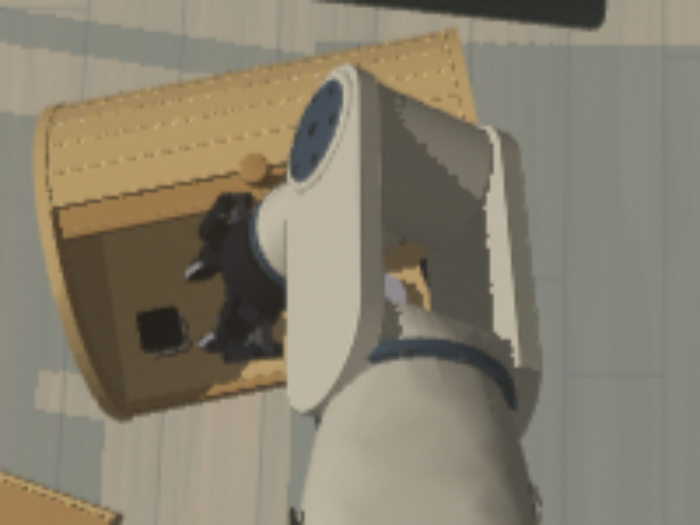

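```bash
python3 -c "
from pb import *
s,Rc=cur();p0=s['eef_pos'];q0=s['joint_positions']
Rt=rot(bd([np.sin(.4),0,-np.cos(.4)]),-bd([0,1,0]))
z=Rt.as_matrix()[:,2]
p1=np.array([520,120,330.])
print(((p1-p0)/10).round(2),(Rt*Rc.inv()).as_rotvec().round(3))
q=path(p0,Rc,p1,Rt,q0,12)
"
```

```text
[  0.67 -13.86   7.34] [-0.596 -0.932  1.393]
0.08 [0.14 0.28 1.79 0.58 1.21 2.66] res 1e-29 dq 0.08 toolz [-0.13  0.5  -0.86]
0.17 [0.15 0.25 1.77 0.51 1.21 2.59] res 2e-28 dq 0.08 toolz [-0.11  0.44 -0.89]
0.25 [0.17 0.23 1.77 0.44 1.21 2.51] res 2e-27 dq 0.08 toolz [-0.09  0.38 -0.92]
0.33 [0.18 0.2  1.77 0.37 1.2  2.42] res 1e-26 dq 0.08 toolz [-0.06  0.33 -0.94]
0.42 [0.2  0.17 1.78 0.3  1.17 2.34] res 5e-26 dq 0.09 toolz [-0.02  0.28 -0.96]
0.50 [0.21 0.14 1.79 0.24 1.15 2.25] res 1e-25 dq 0.09 toolz [ 0.02  0.23 -0.97]
0.58 [0.23 0.11 1.81 0.18 1.11 2.16] res 2e-25 dq 0.09 toolz [ 0.07  0.19 -0.98]
0.67 [0.24 0.07 1.84 0.13 1.07 2.06] res 3e-25 dq 0.09 toolz [ 0.13  0.15 -0.98]
0.75 [0.25 0.03 1.87 0.08 1.02 1.96] res 7e-25 dq 0.10 toolz [ 0.19  0.12 -0.97]
0.83 [ 0.25 -0.01  1.91  0.04  0.97  1.86] res 1e-24 dq 0.11 toolz [ 0.25  0.1  -0.96]
0.92 [ 0.25 -0.05  1.94  0.    0.91  1.74] res 3e-25 dq 0.11 toolz [ 0.32  0.08 -0.94]
1.00 [ 0.24 -0.09  1.98 -0.02  0.84  1.62] res 1e-25 dq 0.13 toolz [ 0.38  0.08 -0.92]
```

Smooth. I go there and look at the box and the desk from there.

>>> play_rows:
  steps: [0.6, 0, -1, 1.5, -0.04, -0.062, 0.093, 0.6, 0, -2, 3, -0.08, -0.124, 0.186, 0.6, 0.1, -3.5, 4.5, -0.12, -0.186, 0.279, 0.6, 0.2, -5, 6, -0.16, -0.248, 0.371, 0.6, 0.3, -6.5, 7.3, -0.2, -0.31, 0.464, 0.6, 0.4, -8, 7.3, -0.24, -0.372, 0.557, 0.6, 0.5, -9, 7.3, -0.28, -0.435, 0.65, 0.6, 0.6, -10.5, 7.3, -0.32, -0.497, 0.743, 0.6, 0.6, -12, 7.3, -0.36, -0.56, 0.836, 0.6, 0.7, -13.9, 7.3, -0.4, -0.622, 0.929, 0.6, 0.7, -13.9, 7.3, -0.44, -0.684, 1.02, 0.6, 0.7, -13.9, 7.3, -0.48, -0.746, 1.114]

```text
time_s: 43.18
eef_pos: [520.4, 119.4, 327.3]
eef_rot: [-0.056, 0.991, -0.051, 0.113]
ft_force: [-0.7, 0.4, -0.8]
finger_gap: 0.599
```

```bash
python3 -c "
from pb import *
s,Rc=cur();snap('wrist','w27');im=snap('top','t27');snap('scene','s27');cv2.imwrite('pics/t27z.png',cv2.resize(im[90:260,110:440],None,fx=2.4,fy=2.4))
p0=s['eef_pos'];print(p0,s['joint_positions'].round(2))
Rt=rot(bd([np.sin(.4),0,-np.cos(.4)]),-bd([0,1,0]))
A=.12+1.46;k=bx([-185*np.cos(A),0,30+185*np.sin(A)]);z=Rt.as_matrix()[:,2]
for d in(90,0): 
  t=k-z*d+19*z;print(t.round(1),((t-p0)/10).round(2))
print((Rt*Rc.inv()).as_rotvec().round(3),z)
"
```

```text
[520.38440097 119.38428675 327.29017529] [ 0.19 -0.01  1.88  0.07  1.02  1.83]
[621.6 218.8 280.4] [10.12  9.95 -4.69]
[655.9 225.8 197.5] [ 13.55  10.64 -12.98]
[-0.114 -0.184  0.277] [ 0.3816559   0.07736548 -0.92106099]
```

View pics/t27z.png

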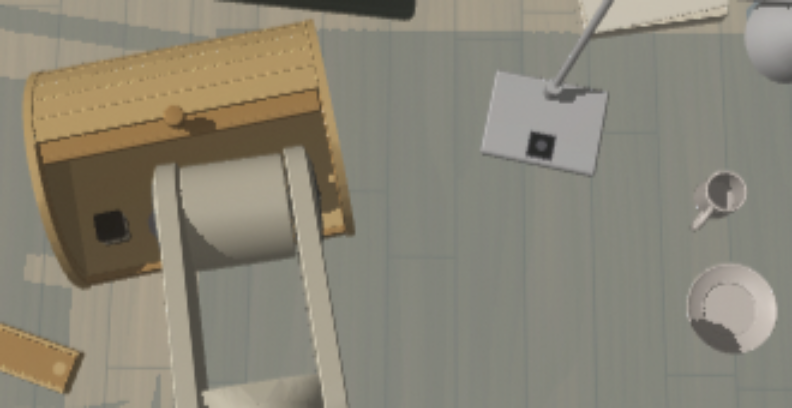

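View pics/w27.png

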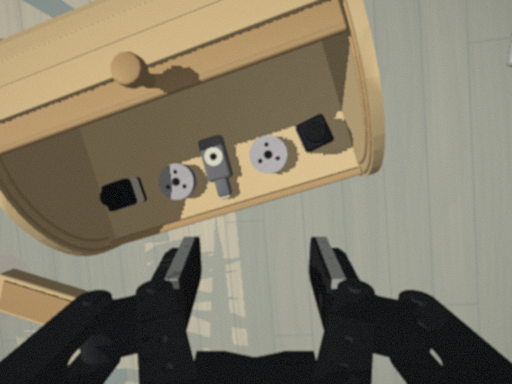

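View pics/s27.png

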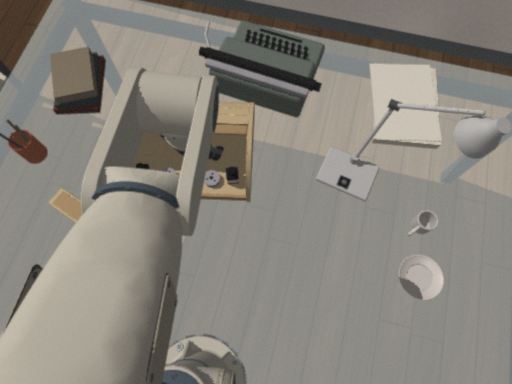

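>>> play_rows:
  steps: [0.6, 2.5, 2.5, -1, -0.04, -0.06, 0.09, 0.6, 5, 5, -2, -0.076, -0.122, 0.184, 0.6, 7.5, 7.5, -3.5, -0.114, -0.184, 0.277, 0.6, 10.1, 10, -4.5, -0.114, -0.184, 0.277, 0.6, 10.1, 10, -4.5, -0.114, -0.184, 0.277, 0.6, 10.1, 10, -4.5, -0.114, -0.184, 0.277, 0.6, 10.1, 10, -4.5, -0.114, -0.184, 0.277]

```text
time_s: 43.92
eef_pos: [621.0, 219.6, 282.8]
eef_rot: [-0.021, 0.976, 0.095, 0.196]
ft_force: [0.0, 0.0, -0.1]
finger_gap: 0.599
```

```bash
python3 -c "
from pb import *
s,Rc=cur();im=snap('wrist','w28')
p0=s['eef_pos'];print(p0,s['joint_positions'].round(2),s['dq'].round(2))
Rt=rot(bd([np.sin(.4),0,-np.cos(.4)]),-bd([0,1,0]))
A=.12+1.46;k=bx([-185*np.cos(A),0,30+185*np.sin(A)]);z=Rt.as_matrix()[:,2]
t=k+19*z;print(((t-p0)/10).round(2),w2px('wrist',k),w2px('wrist',k+[0,0,9]))
"
```

```text
[620.98636789 219.61460041 282.80210128] [ 0.37  0.18  1.81 -0.09  0.76  1.8 ] [-0.01 -0.04  0.01 -0.01 -0.   -0.01]
[ 3.49  0.62 -8.53] [256.08869911 198.7886984 ] [256.079419  198.0731638]
```

View pics/w28.png

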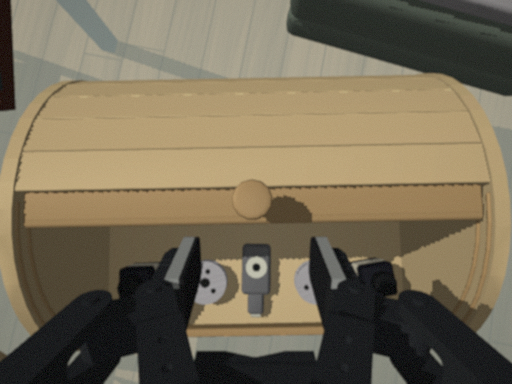

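>>> play_rows:
  steps: [0.6, 1.2, 0.3, -3, 0, 0, 0, 0.6, 2.4, 0.6, -6, 0, 0, 0, 0.6, 3.2, 0.8, -7.8, 0, 0, 0, 0.6, 3.5, 0.8, -8.5, 0, 0, 0, 0.6, 3.5, 0.8, -8.5, 0, 0, 0, 0, 3.5, 0.8, -8.5, 0, 0, 0, 0, 3.5, 0.8, -8.5, 0, 0, 0, 0, 3.5, 0.8, -8.5, 0, 0, 0, 0, 3.5, 0.8, -8.5, 0, 0, 0]
  force: 25

```text
time_s: 44.72
eef_pos: [656.2, 228.9, 201.7]
eef_rot: [-0.022, 0.975, 0.096, 0.199]
ft_force: [-2.3, 6.5, 0.0]
finger_gap: 0.316
```

```bash
python3 -c "
from pb import *
s,Rc=cur();print(s['eef_pos'],s['ft_force'].round(1),s['finger_gap'])
z=Rc.as_matrix()[:,2];g=s['eef_pos']-19*z
c,sn=np.cos(.2),np.sin(.2);d=g-[647,224,0];xb=c*d[0]+sn*d[1];yb=-sn*d[0]+c*d[1];print('grasp in box',xb,yb,g[2],'A',np.arctan2(g[2]-30,-xb),'r',np.hypot(xb,g[2]-30))
A0=1.58
k0=bx([-185*np.cos(A0),0,30+185*np.sin(A0)])
for A in np.linspace(A0,.12,25)[1:]:
    k=bx([-185*np.cos(A),0,30+185*np.sin(A)]);print(((k-k0)/10).round(2).tolist())
"
```

```text
[656.20992033 228.88892624 201.65232235] [-2.3  6.5  0. ] 0.315787647867335
grasp in box 2.550689366853031 2.9033860515095236 219.13202188698205 A 1.5842817996326615 r 189.1492207737162
[-1.1, -0.22, -0.02]
[-2.2, -0.45, -0.12]
[-3.29, -0.67, -0.28]
[-4.37, -0.89, -0.5]
[-5.44, -1.1, -0.8]
[-6.48, -1.31, -1.16]
[-7.5, -1.52, -1.58]
[-8.5, -1.72, -2.07]
[-9.46, -1.92, -2.62]
[-10.39, -2.11, -3.22]
[-11.28, -2.29, -3.88]
[-12.13, -2.46, -4.6]
[-12.94, -2.62, -5.37]
[-13.7, -2.78, -6.19]
[-14.41, -2.92, -7.05]
[-15.06, -3.05, -7.95]
[-15.66, -3.18, -8.9]
[-16.21, -3.29, -9.87]
[-16.69, -3.38, -10.89]
[-17.11, -3.47, -11.92]
[-17.47, -3.54, -12.99]
[-17.77, -3.6, -14.07]
[-18.0, -3.65, -15.17]
[-18.17, -3.68, -16.28]
```

>>> play_rows:
  steps: [0, -1.1, -0.22, 0, 0, 0, 0, 0, -2.2, -0.45, -0.12, 0, 0, 0, 0, -3.29, -0.67, -0.28, 0, 0, 0, 0, -4.37, -0.89, -0.5, 0, 0, 0, 0, -5.44, -1.1, -0.8, 0, 0, 0, 0, -6.48, -1.31, -1.16, 0, 0, 0, 0, -7.5, -1.52, -1.58, 0, 0, 0, 0, -8.5, -1.72, -2.07, 0, 0, 0, 0, -9.46, -1.92, -2.62, 0, 0, 0, 0, -10.39, -2.11, -3.22, 0, 0, 0, 0, -11.28, -2.29, -3.88, 0, 0, 0, 0, -12.13, -2.46, -4.6, 0, 0, 0]

```text
time_s: 45.72
eef_pos: [535.4, 203.0, 155.6]
eef_rot: [-0.021, 0.975, 0.096, 0.2]
ft_force: [0.4, -5.9, 7.0]
finger_gap: 0.319
```

>>> play_rows:
  steps: [0, -0.81, -0.16, -0.77, 0, 0, 0, 0, -1.57, -0.32, -1.59, 0, 0, 0, 0, -2.28, -0.46, -2.45, 0, 0, 0, 0, -2.93, -0.59, -3.35, 0, 0, 0, 0, -3.53, -0.72, -4.3, 0, 0, 0, 0, -4.08, -0.83, -5.27, 0, 0, 0, 0, -4.56, -0.92, -6.29, 0, 0, 0, 0, -4.98, -1.01, -7.32, 0, 0, 0, 0, -5.34, -1.08, -8.39, 0, 0, 0, 0, -5.64, -1.14, -9.47, 0, 0, 0, 0, -5.87, -1.19, -10.57, 0, 0, 0, 0, -6.04, -1.22, -11.68, 0, 0, 0]

```text
time_s: 46.72
eef_pos: [473.2, 189.5, 37.0]
eef_rot: [-0.02, 0.976, 0.095, 0.197]
ft_force: [2.2, -9.9, 3.2]
finger_gap: 0.32
```

```bash
python3 -c "
from pb import *
s,Rc=cur();snap('wrist','w29');print(s['eef_pos'],s['ft_force'].round(1),s['finger_gap'])
z=Rc.as_matrix()[:,2];g=s['eef_pos']-19*z
c,sn=np.cos(.2),np.sin(.2);d=g-[647,224,0];xb=c*d[0]+sn*d[1];yb=-sn*d[0]+c*d[1];print('grasp in box',xb,yb,g[2],'cover',np.arctan2(g[2]-30,-xb)-.12,'r',np.hypot(xb,g[2]-30))
"
```

```text
[473.22164685 189.54945996  36.95489166] [ 2.2 -9.9  3.2] 0.3202188316358943
grasp in box -184.54039303854717 0.7743535885799915 54.46229756644864 cover 0.011789622841975433 r 186.15466866305272
```

View pics/w29.png

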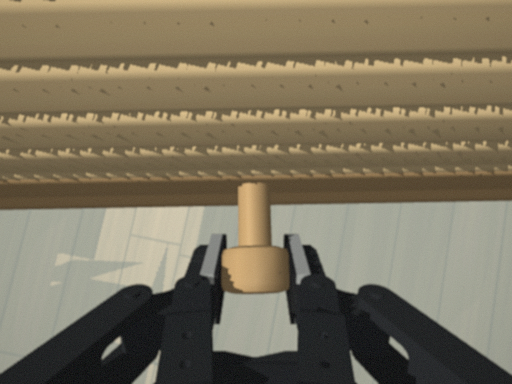

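>>> play_rows:
  steps: [0, 0, 0, -0.3, 0, 0, 0, 0, 0, 0, -0.6, 0, 0, 0, 0, 0, 0, -0.6, 0, 0, 0, 0, 0, 0, -0.6, 0, 0, 0]

```text
time_s: 47.1
eef_pos: [472.6, 189.3, 30.7]
eef_rot: [-0.019, 0.976, 0.096, 0.196]
ft_force: [-6.5, -2.8, -2.4]
finger_gap: 0.315
```

>>> play_rows:
  steps: [0, 0, 0, -0.3, 0, 0, 0, 0, 0, 0, -0.5, 0, 0, 0, 0, 0, 0, -0.5, 0, 0, 0]

```text
time_s: 47.35
eef_pos: [473.4, 189.4, 26.7]
eef_rot: [-0.02, 0.975, 0.096, 0.198]
ft_force: [-8.0, -4.7, 9.1]
finger_gap: 0.32
```

```bash
python3 -c "
from pb import *
s,Rc=cur();snap('wrist','w30');print(s['eef_pos'],s['ft_force'].round(1),s['finger_gap'])
im=snap('top','t30');im2=snap('scene','s30');cv2.imwrite('pics/t30z.png',np.hstack([cv2.resize(im[90:230,110:270],None,fx=2.5,fy=2.5),cv2.resize(im2[80:220,100:260],None,fx=2.5,fy=2.5)]))
"
```

```text
[473.40477823 189.43141522  26.66942533] [-8.  -4.7  9.1] 0.3200520739675417
```

View pics/w30.png

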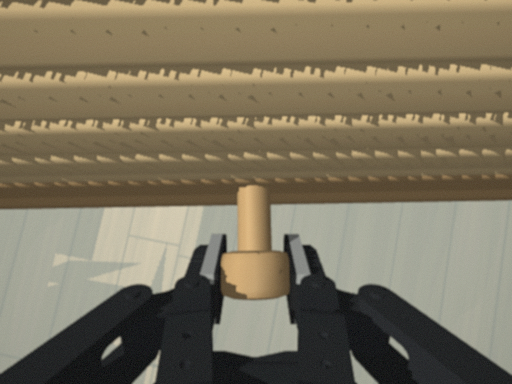

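View pics/t30z.png

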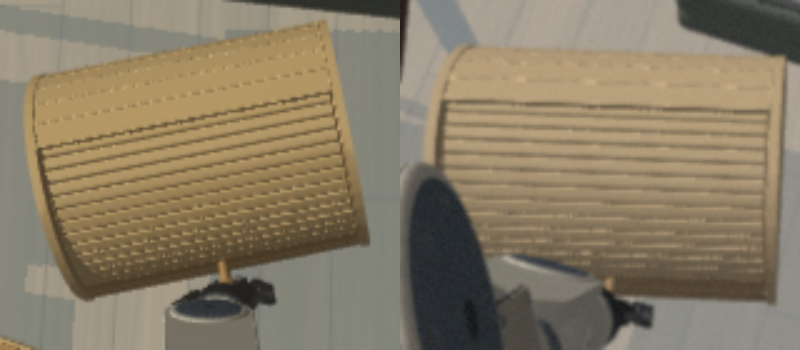

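>>> play_rows:
  steps: [0.6, 0, 0, 0, 0, 0, 0, 0.6, 0, 0, 0, 0, 0, 0, 0.6, -0.5, 0, 0.8, 0, 0, 0, 0.6, -1.4, -0.3, 3.4, 0, 0, 0, 0.6, -2.8, -0.6, 6.7, 0, 0, 0, 0.6, -4.2, -0.9, 10, 0, 0, 0, 0, -4.6, -2, 13, 0, 0, 0, 0, -4.6, -6, 15, 0, 0, 0, 0, -4.6, -10, 15, 0, 0, 0, 0, -4.6, -14, 15, 0, 0, 0, 0, -4.6, -18, 15, 0, 0, 0, 0, -4.6, -22, 15, 0, 0, 0]

```text
time_s: 48.5
eef_pos: [429.5, 13.4, 176.7]
eef_rot: [-0.021, 0.975, 0.097, 0.199]
ft_force: [0.8, 0.4, 0.1]
finger_gap: 0.002
```

```bash
python3 -c "
from pb import *
s,Rc=cur();print(s['eef_pos'],s['joint_positions'].round(2))
im=snap('top','t31');im2=snap('scene','s31');cv2.imwrite('pics/t31z.png',np.hstack([cv2.resize(im[150:230,150:250],None,fx=4,fy=4,interpolation=cv2.INTER_CUBIC),cv2.resize(im2[150:230,130:230],None,fx=4,fy=4,interpolation=cv2.INTER_CUBIC)]))
for cov in(0,.02,.04,.08):
    A=.12+cov;k=bx([-185*np.cos(A),3,30+185*np.sin(A)],np.array([648,225,.2]))
    for cam in('top','scene'): print(cov,cam,w2px(cam,k).round(1))
"
```

```text
[429.49464664  13.42236807 176.68198156] [-0.05 -0.06  2.35  0.22  0.47  1.15]
0 top [198.7 204.5]
0 scene [181.3 201.8]
0.02 top [198.5 204.2]
0.02 scene [181.1 201.3]
0.04 top [198.3 203.9]
0.04 scene [180.9 200.7]
0.08 top [197.9 203.2]
0.08 scene [180.5 199.5]
```

View pics/t31z.png

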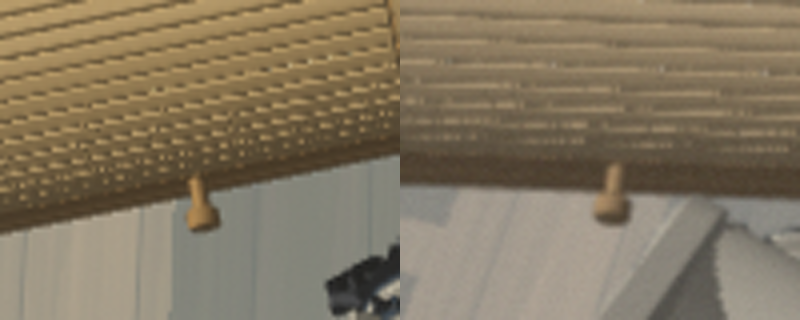

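```bash
python3 -c "
from pb import *
s,Rc=cur();p0=s['eef_pos'];q0=s['joint_positions']
Rt=rot([0,0,-1],-bd([0,1,0]))
k=bx([-185*np.cos(.12)+2,2,0])
p1=np.array([k[0],k[1],110.]);print(p1,((p1-p0)/10).round(2),(Rt*Rc.inv()).as_rotvec().round(3))
path(p0,Rc,p1,Rt,q0,6)
"
```

```text
[468.55436049 189.86795577 110.        ] [ 3.89 17.98 -6.62] [-0.08   0.394  0.008]
0.17 [ 0.06 -0.01  2.31  0.09  0.51  1.36] res 3e-26 dq 0.21 toolz [ 0.32  0.06 -0.94]
0.33 [0.15 0.06 2.25 0.03 0.56 1.5 ] res 2e-31 dq 0.15 toolz [ 0.26  0.05 -0.96]
0.50 [ 0.22  0.12  2.2  -0.01  0.62  1.6 ] res 2e-30 dq 0.10 toolz [ 0.2   0.04 -0.98]
0.67 [ 0.29  0.19  2.13 -0.02  0.69  1.67] res 3e-30 dq 0.07 toolz [ 0.13  0.03 -0.99]
0.83 [ 0.34  0.26  2.06 -0.01  0.75  1.72] res 5e-20 dq 0.07 toolz [ 0.07  0.01 -1.  ]
1.00 [0.38 0.33 1.99 0.   0.82 1.76] res 6e-21 dq 0.07 toolz [-0.  0. -1.]
```

>>> play_rows:
  steps: [0, 0.7, 3, 0, -0.013, 0.066, 0, 0, 1.4, 6, 0, -0.027, 0.131, 0.002, 0, 2, 9, -1, -0.04, 0.197, 0.004, 0, 2.6, 12, -2, -0.053, 0.263, 0.005, 0, 3.2, 15, -3, -0.066, 0.33, 0.006, 0, 3.9, 18, -4, -0.08, 0.394, 0.008, 0, 3.9, 18, -6.6, -0.08, 0.394, 0.008, 0, 3.9, 18, -6.6, -0.08, 0.394, 0.008, 0, 3.9, 18, -6.6, -0.08, 0.394, 0.008, 0, 3.9, 18, -6.6, -0.08, 0.394, 0.008]

```text
time_s: 49.43
eef_pos: [467.4, 194.3, 109.5]
eef_rot: [-0.001, 0.995, 0.102, -0.002]
ft_force: [-1.0, -0.7, 0.4]
finger_gap: -0.0
```

>>> play_rows:
  steps: [0, 0, 0, -2, 0, 0, 0, 0, 0, 0, -3.5, 0, 0, 0, 0, 0, 0, -3.5, 0, 0, 0]

```text
time_s: 49.68
eef_pos: [466.8, 193.2, 73.4]
eef_rot: [-0.001, 0.995, 0.101, -0.002]
ft_force: [-1.6, 0.1, 0.4]
finger_gap: -0.001
```

>>> play_rows:
  steps: [0, 0, 0, -0.3, 0, 0, 0, 0, 0, 0, -0.6, 0, 0, 0, 0, 0, 0, -0.6, 0, 0, 0]

```text
time_s: 49.93
eef_pos: [468.4, 194.1, 68.7]
eef_rot: [-0.001, 0.995, 0.101, -0.001]
ft_force: [0.0, 0.3, 0.0]
finger_gap: -0.003
```

>>> play_rows:
  steps: [0, 0, 0, -0.2, 0, 0, 0, 0, 0, 0, -0.2, 0, 0, 0]

```text
time_s: 50.1
eef_pos: [468.6, 194.3, 66.5]
eef_rot: [-0.001, 0.995, 0.101, -0.001]
ft_force: [0.6, -0.9, 1.8]
finger_gap: -0.001
```

>>> play_rows:
  steps: [0, 0, 0, -0.2, 0, 0, 0, 0, 0, 0, -0.2, 0, 0, 0]

```text
time_s: 50.27
eef_pos: [468.8, 194.4, 65.7]
eef_rot: [-0.001, 0.995, 0.102, -0.001]
ft_force: [-4.6, -3.1, 24.1]
finger_gap: 0.001
```

```bash
python3 -c "
from pb import *
s,Rc=cur();p0=s['eef_pos'];q0=s['joint_positions']
Rt=rot([0,0,-1],[1,0,0])
p1=np.array([640,-271,160.]);print(((p1-p0)/10).round(2),(Rt*Rc.inv()).as_rotvec().round(3))
path(p0+[0,0,130],Rc,p1,Rt,q0,8)
"
```

```text
[ 17.12 -46.54   9.43] [ 0.    -0.003  1.367]
0.12 [0.27 0.22 1.92 0.   1.01 1.46] res 4e-19 dq 0.29 toolz [-0.  0. -1.]
0.25 [0.15 0.24 1.9  0.   1.   1.17] res 2e-19 dq 0.29 toolz [-0.  0. -1.]
0.38 [0.04 0.27 1.88 0.   1.   0.89] res 2e-19 dq 0.28 toolz [-0.  0. -1.]
0.50 [-0.07  0.31  1.83  0.    1.    0.61] res 7e-31 dq 0.28 toolz [-0.  0. -1.]
0.62 [-0.17  0.35  1.78  0.    1.01  0.35] res 7e-31 dq 0.27 toolz [-0.  0. -1.]
0.75 [-0.25  0.4   1.71 -0.    1.03  0.09] res 3e-30 dq 0.26 toolz [-0.  0. -1.]
0.88 [-0.33  0.46  1.63 -0.    1.05 -0.16] res 3e-30 dq 0.25 toolz [-0.  0. -1.]
1.00 [-0.4   0.53  1.53  0.    1.08 -0.4 ] res 6e-30 dq 0.24 toolz [ 0.  0. -1.]
```

>>> play_rows:
  steps: [0, 0, 0, 4, 0, 0, 0, 0, -1, -2, 8, 0, 0, 0, 0, -1, -5, 12, 0, 0, 0.1, 0, 0, -9, 13, 0, 0, 0.2, 0, 1, -13, 13, 0, 0, 0.32, 0, 2, -17, 13, 0, 0, 0.44, 0, 3, -21, 13, 0, 0, 0.56, 0, 5, -25, 13, 0, 0, 0.68, 0, 7, -29, 13, 0, 0, 0.8, 0, 9, -33, 13, 0, 0, 0.92, 0, 11, -36, 13, 0, 0, 1.04, 0, 13, -39, 13, 0, 0, 1.16]

```text
time_s: 51.27
eef_pos: [583.9, -174.8, 194.1]
eef_rot: [0.0, 0.784, 0.621, -0.002]
ft_force: [0.5, 0.2, -0.0]
finger_gap: 0.003
```

>>> play_rows:
  steps: [0, 2, -3.5, -2, 0, 0, 0.1, 0, 4.1, -7.5, -4, 0, 0, 0.2, 0, 4.1, -7.5, -4, 0, 0, 0.207, 0, 4.1, -7.5, -4, 0, 0, 0.207, 0, 4.1, -7.5, -4, 0, 0, 0.207, 0, 4.1, -7.5, -4, 0, 0, 0.207]

```text
time_s: 51.77
eef_pos: [624.3, -246.6, 154.4]
eef_rot: [0.0, 0.718, 0.697, -0.002]
ft_force: [0.2, 0.5, 0.6]
finger_gap: -0.001
```

```bash
python3 -c "
from ov import *
s,Rc=cur();im=snap('wrist','w32');p0=s['eef_pos'];print(p0,s['dq'].round(2),s['joint_positions'].round(2))
print(((np.array([668,-271.5,30])-p0)/10).round(2))
draw(im,'wrist','key',668,-271.5,-.17);cv2.imwrite('pics/w32.png',im)
"
```

```text
[ 624.26527411 -246.55877864  154.38241878] [ 0.01 -0.01  0.   -0.   -0.   -0.01] [-0.38  0.5   1.59 -0.    1.05 -0.34]
[  4.37  -2.49 -12.44]
```

View pics/w32.png

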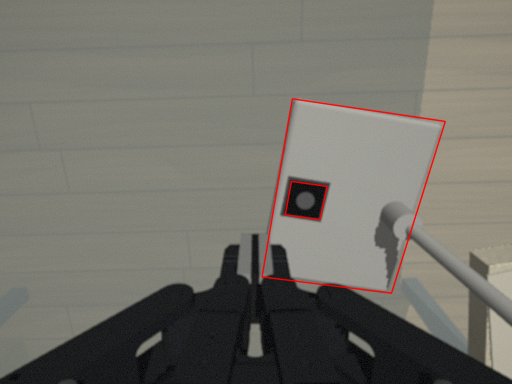

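>>> play_rows:
  steps: [0, 2, -1.2, -3, 0, 0, 0, 0, 4.3, -2.5, -6, 0, 0, 0, 0, 4.3, -2.5, -9, 0, 0, 0, 0, 4.3, -2.5, -11.5, 0, 0, 0, 0, 4.3, -2.5, -12.2, 0, 0, 0, 0, 4.3, -2.5, -12.2, 0, 0, 0, 0, 4.3, -2.5, -12.2, 0, 0, 0]

```text
time_s: 52.4
eef_pos: [668.2, -272.1, 33.4]
eef_rot: [0.001, 0.717, 0.697, -0.002]
ft_force: [1.2, 0.4, 0.9]
finger_gap: -0.002
```

```bash
python3 -c "
from ov import *
s,Rc=cur();im=snap('wrist','w33');p0=s['eef_pos'];print(p0,s['dq'].round(2),s['ft_force'].round(2))
im=snap('top','t33');cv2.imwrite('pics/t33z.png',cv2.resize(im[90:210,250:450],None,fx=3.5,fy=3.5))
"
```

```text
[ 668.18563303 -272.07440088   33.42793678] [-0.01 -0.02 -0.02 -0.   -0.   -0.  ] [1.21 0.43 0.91]
```

View pics/w33.png

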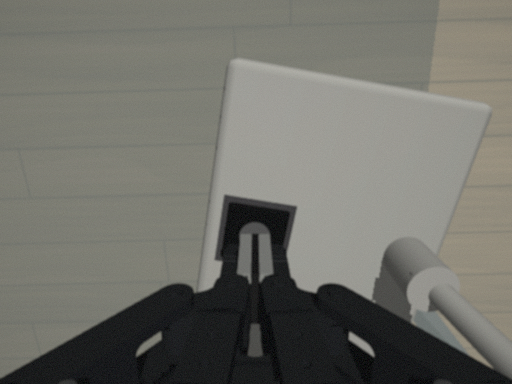

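>>> play_rows:
  steps: [0, 0, 0, -0.5, 0, 0, 0, 0, 0, 0, -1, 0, 0, 0, 0, 0, 0, -1.15, 0, 0, 0, 0, 0, 0, -1.15, 0, 0, 0, 0, 0, 0, -1.15, 0, 0, 0]

```text
time_s: 52.92
eef_pos: [667.5, -272.7, 20.3]
eef_rot: [0.0, 0.717, 0.697, -0.002]
ft_force: [-0.4, -0.3, -0.2]
finger_gap: 0.001
```

>>> play_rows:
  steps: [0, 0, 0, -0.05, 0, 0, 0, 0, 0, 0, -0.05, 0, 0, 0, 0, 0, 0, -0.05, 0, 0, 0]

```text
time_s: 53.17
eef_pos: [667.8, -272.8, 20.0]
eef_rot: [0.0, 0.717, 0.697, -0.002]
ft_force: [0.1, 0.4, -0.2]
finger_gap: 0.002
```

>>> play_rows:
  steps: [0, 0, 0, -0.05, 0, 0, 0, 0, 0, 0, -0.05, 0, 0, 0, 0, 0, 0, -0.05, 0, 0, 0]

```text
time_s: 53.42
eef_pos: [667.8, -272.8, 19.6]
eef_rot: [0.0, 0.717, 0.697, -0.002]
ft_force: [-0.4, -0.3, 2.1]
finger_gap: -0.003
```

>>> play_rows:
  steps: [0, 0, 0, -0.05, 0, 0, 0, 0, 0, 0, -0.05, 0, 0, 0, 0, 0, 0, -0.05, 0, 0, 0]

```text
time_s: 53.67
eef_pos: [667.8, -272.8, 19.2]
eef_rot: [0.0, 0.717, 0.697, -0.002]
ft_force: [0.3, 0.0, 2.0]
finger_gap: -0.001
```

>>> play_rows:
  steps: [0, 0, 0, -0.05, 0, 0, 0, 0, 0, 0, -0.05, 0, 0, 0, 0, 0, 0, -0.05, 0, 0, 0, 0, 0, 0, -0.05, 0, 0, 0]

```text
time_s: 54.0
eef_pos: [667.8, -272.7, 18.8]
eef_rot: [0.0, 0.717, 0.697, -0.002]
ft_force: [-1.6, -0.6, 4.8]
finger_gap: -0.0
```

>>> play_rows:
  steps: [0, 0, 0, -0.02, 0, 0, 0, 0, 0, 0, -0.02, 0, 0, 0, 0, 0, 0, -0.02, 0, 0, 0, 0, 0, 0, -0.02, 0, 0, 0, 0, 0, 0, -0.02, 0, 0, 0]

```text
time_s: 54.42
eef_pos: [667.8, -272.8, 18.6]
eef_rot: [0.0, 0.717, 0.697, -0.002]
ft_force: [-1.7, 0.7, 5.7]
finger_gap: -0.001
```

```bash
python3 -c "
from h import *
s,_=cur();print(s['eef_pos'],s['ft_force'])
snap('scene','s34');snap('wrist','w34')"
```

```text
[ 667.84818019 -272.75785349   18.61706145] [-1.65612816  0.66177542  5.70643865]
```

View pics/w34.png

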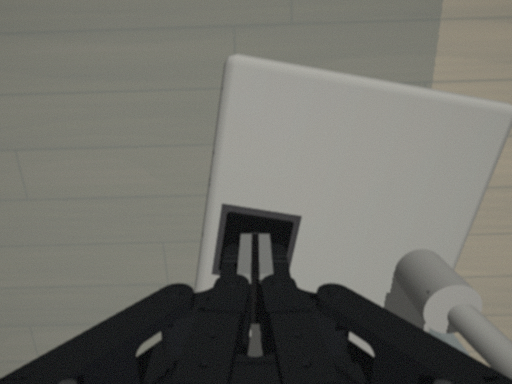

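>>> play_rows:
  steps: [0, 0, 0, 0.5, 0, 0, 0, 0, 0, 0, 3, 0, 0, 0, 0, 0, 0, 6, 0, 0, 0, 0, -2, 0, 10, 0, 0, 0, 0, -5, 1, 14, 0, 0, 0, 0, -9, 2, 17, 0, 0, 0, 0, -12, 2, 17, 0, 0, 0, 0, -15, 2, 17, 0, 0, 0, 0, -18, 2, 17, 0, 0, 0, 0, -20, 2, 17, 0, 0, 0, 0, -20, 2, 17, 0, 0, 0]

```text
time_s: 55.43
eef_pos: [463.5, -252.0, 188.2]
eef_rot: [-0.001, 0.718, 0.696, -0.003]
ft_force: [0.5, 0.8, 0.4]
finger_gap: -0.004
```

```bash
python3 -c "
from h import *
s,_=cur();print(s['eef_pos'],s['ft_force'],s['time_s'])
snap('top','t35');snap('scene','s35')"
```

```text
[ 463.53795788 -252.00090801  188.18720269] [0.48654717 0.76220624 0.35790592] 55.4333
```

View pics/t35.png

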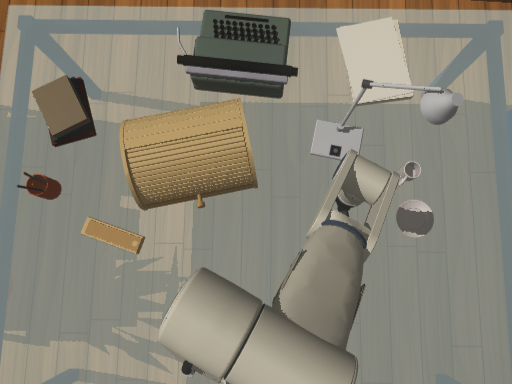

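View pics/s35.png

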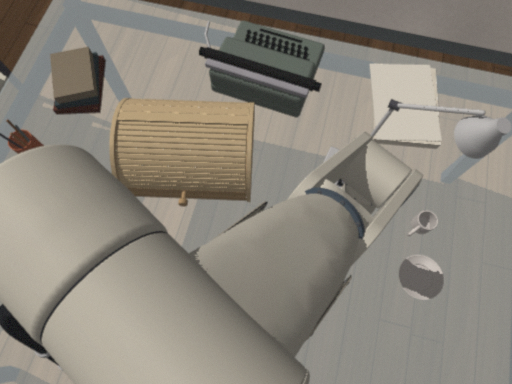

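```bash
python3 -c "
from rig import env
print(env.job_done())"
```

```text
the job is handed in; nothing more can be done
None
```

The desk is closed up and the job was handed in at 55 s of the 210 s allowed; no verdict came back.

**What I did:**
- I rolled the cover fully open by its knob.
- I put the correction-tape roller, both ribbon spools and both ink bottles in the box. The bottles stand upright at its two ends.
- I rolled the cover shut, pressed the lamp key with closed fingertips, and moved the arm clear.

**What the last checks showed:**
- **Contents:** The wrist picture before closing showed all five items on the box floor with both bottles upright. The desk was clear in the pictures. I could not look inside again once the cover was shut.
- **Cover:** A push down on the knob met a hard stop at about 66 mm (24 N), the height for fully shut. The knob's position in the top and scene pictures agreed.
- **Lamp key:** I read 4.8 N, then 5.7 N, held for about 0.4 s. No reading came near the 25 N limit.
- **Left alone:** In the final top view the saucer, cup and pencil box are where they started.

While closing the cover, the fingers slid a few millimetres down the knob at the end, which is why I added the separate push to confirm it was shut. No other check failed or disagreed.

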